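Raise the mill's feed bin with the tommy bar and load it with blanks

TASK

Make the rolling mill ready: with the orange-handled bar, put into one hole of the jack's collar after another, turn the collar until the rim of the still empty yellow feed bin is level with the top of the mill's feed table. Then carry the tray of brass blanks over and tip all its blanks into the bin. Finally have the empty tray standing on its green mat and the bar lying on its blue mat, keep your fingers off the collar, and leave the other things on the bench where they are.

Things in the scene. Friction and masses are not known exactly. Their poses are not given: they have to be found in the camera images.
- collar (a joint): turn of the jack's capstan collar, rad; grows clockwise seen from above, and the feed bin then rises 30 mm per full turn (4.77 mm per rad, coarse thread); 0 to 1.2 at the start, stops at -0.2 and 6.2; self-locking, stays where left; about 0.25 N m of friction (3 N on the bar)
- capstan: steel collar of the jack: 70 mm hexagon between two 82 mm round flanges, 36 mm high in all; origin on its upright axis at hole height, 70 mm above the bench. Six level radial holes, one per flat, 16 mm wide and high, 21 mm deep (mouth 35 mm, end 14 mm from the axis). Its x axis runs out through the middle of one hole and turns with it; the others every 60 degrees, each under a red dash on the flange
- jack: fixed blue screw jack; origin under the collar's axis, x towards the bin; base plate 110 mm square, 10 mm high, and a 60 mm wide foot under the bin; the side facing the robot (-x) is free. The screw above the collar is 28 mm thick with a 40 mm cap at rim height, and a bracket 36 mm wide runs from it to the bin
- bin_mouth (a point): centre of the rim plane of the yellow feed bin carried by the jack's screw on the far side of the jack (113 mm from the collar's axis): inside 122 mm (its x) by 162 mm (its y) and 51 mm deep, walls 4 mm; axes x away from the jack, y to the left, z up; it rises without turning: rim height above the bench = 109.0 mm + 4.77 mm x collar
- table_top (a point): centre of the top surface of the rolling mill's steel feed table (160 x 130 mm, red edge strip facing the bin, fixed), 130 mm above the bench, beside the bin on its right (-y) side, about 50 mm from it; z up. The mill's two dark frames, 310 mm high with their wheels, stand beyond it, 75 to 265 mm further to -y
- bar_mid (a point): loose tommy bar, 0.14 kg, lying level: centre of its orange handle section; handle 80 mm long (from -45 to +35 mm along its x), 16 mm wide (y), 20 mm high (z); steel pin of 10 mm diameter with a round end on the same axis, pointing to its +x, ending 85 mm from this point; tail stud to -63 mm
- bar_mat: blue mat of the bar, 170 x 110 x 3 mm (its x, y, z), fixed; origin at the centre of its underside
- tray: loose aluminium tray, 0.3 kg, 144 mm long (x) by 120 mm wide (y), floor 4 mm thick, walls 34 mm high at the back (-x) and both sides; open at the +x end, where the floor turns up in a 12 degree lip, its edge 73 mm from the origin and 8 mm above the underside; origin at the centre of the underside, z up. Blanks slide off over the lip when the +x end is tipped down 30 degrees or more (50 empties it)
- tray_mat: green mat of the tray, 190 x 170 x 3 mm (its x, y, z), fixed; origin at the centre of its underside
- tray_grip (a point): grip point in the middle of the red arch handle that bridges the tray from side to side, 79 mm above the tray's underside; handle web 12 mm thick (tray x), 120 mm long (tray y), from 11 mm below to 15 mm above this point, with a flange 24 mm wide (tray x) and 5 mm thick on top; 64 mm free height between the tray's floor and the handle; same axes as the tray
- blank1_mid (a point): centre of a loose brass blank, a disc 26 mm in diameter and 16 mm high, 55 g, lying flat on the tray at the start; there are three to six of them (absent ones read None)
- blank2_mid (a point): centre of a loose brass blank, a disc 26 mm in diameter and 16 mm high, 55 g, lying flat on the tray at the start; there are three to six of them (absent ones read None)
- blank3_mid (a point): centre of a loose brass blank, a disc 26 mm in diameter and 16 mm high, 55 g, lying flat on the tray at the start; there are three to six of them (absent ones read None)
- blank4_mid (a point): centre of a loose brass blank, a disc 26 mm in diameter and 16 mm high, 55 g, lying flat on the tray at the start; there are three to six of them (absent ones read None)
- blank5_mid (a point): centre of a loose brass blank, a disc 26 mm in diameter and 16 mm high, 55 g, lying flat on the tray at the start; there are three to six of them (absent ones read None)
- blank6_mid (a point): centre of a loose brass blank, a disc 26 mm in diameter and 16 mm high, 55 g, lying flat on the tray at the start; there are three to six of them (absent ones read None)
- hammer: hammer with dark wooden handle, 260 mm long, lying on the bench; not part of the job; origin at the centre of its underside as it lies or stands
- screwdriver: screwdriver with blue handle, 200 mm long, lying; not part of the job; origin at the centre of its underside as it lies or stands
- oil_bottle: blue oil bottle, 52 mm in diameter, 130 mm high; not part of the job; origin at the centre of its underside as it lies or stands
- jar: glass jar with steel cap, 64 mm in diameter, 70 mm high; not part of the job; origin at the centre of its underside as it lies or stands
- cup: green cup, 70 mm in diameter, 85 mm high; not part of the job; origin at the centre of its underside as it lies or stands
- bench_block: steel bench block, 70 x 70 x 30 mm; not part of the job; origin at the centre of its underside as it lies or stands

How it is judged (in metres and radians):
On the way, in this order (a step that is already met when the one before it is completed fails the run):
1. the empty bin's rim is level with the feed table (within 3 mm) (z of bin_mouth in the frame of table_top between -0.003 and 0.003 m), for 0.5 s.
2. the tray is tipped at the bin (angle between tray's own z axis and vertical above 0.3 rad and horizontal distance between tray_grip and bin_mouth below 0.2 m and height (world z) of tray above 0.09 m), for 0.1 s.
3. all blanks lie in the bin (x of blank1_mid in the frame of bin_mouth between -0.062 and 0.062 m and y of blank1_mid in the frame of bin_mouth between -0.082 and 0.082 m and z of blank1_mid in the frame of bin_mouth between -0.056 and -0.003 m and x of blank2_mid in the frame of bin_mouth between -0.062 and 0.062 m and y of blank2_mid in the frame of bin_mouth between -0.082 and 0.082 m and z of blank2_mid in the frame of bin_mouth between -0.056 and -0.003 m and x of blank3_mid in the frame of bin_mouth between -0.062 and 0.062 m and y of blank3_mid in the frame of bin_mouth between -0.082 and 0.082 m and z of blank3_mid in the frame of bin_mouth between -0.056 and -0.003 m and x of blank4_mid in the frame of bin_mouth between -0.062 and 0.062 m and y of blank4_mid in the frame of bin_mouth between -0.082 and 0.082 m and z of blank4_mid in the frame of bin_mouth between -0.056 and -0.003 m and x of blank5_mid in the frame of bin_mouth between -0.062 and 0.062 m and y of blank5_mid in the frame of bin_mouth between -0.082 and 0.082 m and z of blank5_mid in the frame of bin_mouth between -0.056 and -0.003 m and x of blank6_mid in the frame of bin_mouth between -0.062 and 0.062 m and y of blank6_mid in the frame of bin_mouth between -0.082 and 0.082 m and z of blank6_mid in the frame of bin_mouth between -0.056 and -0.003 m), for 0.3 s.
At the end, for the whole second after the job is handed in: the bin's rim is level with the feed table's top within 3 mm, all blanks lie inside the bin below its rim, the tray stands upright on the green mat (centre within 50 mm of the mat's), the bar lies flat on the blue mat (handle centre within 60 mm of the mat's), everything released and at rest (all of step 1 and all of step 3 and angle between tray's own z axis and vertical below 0.1 rad and horizontal distance between tray and tray_mat below 0.05 m and height (world z) of tray below 0.012 m and horizontal distance between bar_mid and bar_mat below 0.06 m and height (world z) of bar_mid below 0.022 m and linear speed of tray below 0.02 m/s); the robot touches nothing.
It fails at once if the fingers push the collar itself (contact force between the fingers and capstan above 4 N).
It fails at once if a bystander is moved by more than 4 cm (distance of any of hammer, screwdriver, oil_bottle, jar, cup, bench_block from where it was at the start of the episode above 0.04 m).
Of blank1, blank2, blank3, blank4, blank5, blank6 only 3 to 6 are there at a start; the rules pass over those that are not, and their reading is None.
At some moment in a run one of bar, tray may be knocked a few centimetres aside while the robot is not near it.
Once in a run the grip may slacken for a moment while it holds something.
It also fails if it takes over 210 s, if anything falls off the work surface, if the arm or the gripper's body presses on something with over 40 N, if the wrist force passes 120 N, or if a joint passes its speed limit or range.

ROBOT

A 6-joint arm with a two-finger parallel gripper is mounted at the origin on the work surface. World frame = base frame: x ahead of the robot, y to its left, z up, the work surface at z = 0. Lengths are in m, angles in degrees, forces in N, time in s.
With the tool pointing down it reaches from about 0.375 to 0.9 m from the base axis. Payload 3.1 kg.
Tool frame: the origin (TCP) lies where the fingers leave the gripper's body, on its centre line; the fingertips stand 70 mm ahead of it and the grasp point (between the pads) lies 51 mm ahead of it; y points along the fingers, z is the direction in which the jaws open and shut, and the axes are right-handed (so a half turn about y gives the same grasp; the last joint's range is limited). The gripper opens to 87 mm and grips with 3 to 60 N. Pads are 19 mm wide; open, the fingers measure 117 mm over their backs; the gripper's body (75 mm by 190 mm) begins 51 mm behind the grasp point.
Start: joints at [61.793, 30.224, 82.088, -0, 67.689, -10.227], TCP at [0.193, 0.594, 0.292] pointing down, gripper open.
Joint ranges: [-176.69, 176.69], [-43.24, 126.21], [12.49, 139.97], [-82, 262], [0, 151.66], [-163.58, 163.58]. Speed limits (degrees/s): [159.86, 159.86, 180, 180, 180, 180].

INTERFACE

Orientations are given as a 3x3 rotation matrix whose columns are the frame's x, y, z axes.
In Python, from rig import bot gives the robot as it stands.
- The arm moves only by the shell command python3 -m pendant 'ROWS'. ROWS is JSON, a list of rows, each a list of 3 entries, a list of its own where there are three numbers: the shift along the tool's x, y, z in cm, then the turn, a rotation vector about the tool's x, y, z in rad, then the closure, from 0 (fully open) to 1 (shut). In form: [[[dx, dy, dz], [ax, ay, az], jaw], ...]. A call has 1 to 20 rows; each row shifts and turns the commanded pose from where the row before left it, along the tool's axes as they then stand; what a row does not reach is not made up. A row lasts 1/12 s, in which the tool goes at most 41.7 mm and 7.16 degrees, less where a joint would pass 70% of its speed; a pose out of reach is approached as far as the arm can. A call with a gripper value outside its range is refused whole. The fingers move at their own pace and stop on an object; the grip force is fixed at half the most. Time passes only in rows, so rows that do not move let the fingers close. It gives the time, the measured TCP pose, the force and the opening at its end, in the units of the state.
- bot.read_state(): the state, without advancing time (a new reading comes with each control period).
- bot.capture(name): name is "scene" or "top"; returns a dict with "img" (480x640x3 uint8, red, green, blue), "fx", "fy", "cx", "cy" (pixels), "k1" (the pictures are not rectified: a ray, as slopes to the right and down, at radius r is drawn at 1 + k1 r^2 times it, then the intrinsics apply), "R" (3x3) and "t" (3): a world point X has camera coordinates R X + t. Camera axes: x right, y down, z forward; pixel columns grow to the right and rows downward; lengths in m; the calibration is good to about 2 mm. A picture is of the moment at which its call begins. There is no depth.
- bot.hand_in(): hands the job in, once; it reports no verdict.
The state is a dict: "time_s": time; "joint_positions": joint angles; "qvel": joint speeds; "tau": joint torques, N m; "position": TCP position; "tcp_rot": TCP orientation; "force": force on the tool from outside, world axes, zero at the start; "moment": the same for the moment, N m; "opening": opening from 0.0 (shut) to 1.0 (fully open).
Only numpy, scipy, OpenCV 4.12 (cv2) and the standard library are available. Lean on these libraries where they do the work, as an engineer would, in place of code of your own. Each camera call takes 0.05 s, during which the arm holds its last target.

## Working session

There is one attempt and no reset: what is moved stays moved. The work goes in short steps, Python scripts to look and compute and a shell command to move; the robot and the scene stay as the last step left them, time stands still between calls to the robot, and variables do not carry over. Pictures are saved under pics/ and viewed, and the job is handed in when it is done.

```bash
ls; mkdir -p pics; python3 - <<'E'
from rig import bot
import cv2
s=bot.read_state()
print(s)
for n in("scene","top"):
    c=bot.capture(n); cv2.imwrite(f"pics/{n}0.png",c["img"][:,:,::-1]); print(n,{k:v for k,v in c.items() if k!="img"})
E
```

```text
pics
{'time_s': 0.0, 'joint_positions': array([ 6.17945627e+01,  3.02800166e+01,  8.21563954e+01, -2.45204622e-04,
        6.76893870e+01, -1.02290120e+01]), 'qvel': array([ 0.04780476,  0.00060198,  0.02327858,  0.06045408,  0.02799699,
       -0.04166559]), 'tau': array([ 1.50021508e-03, -4.40059912e+01, -1.76595998e+01,  6.35538809e-02,
        5.82436868e-02, -1.68347729e-04]), 'position': array([0.19260083, 0.59396904, 0.29126016]), 'tcp_rot': array([[ 9.51183886e-01, -1.03422951e-03,  3.08622984e-01],
       [-3.08624475e-01, -1.93676743e-03,  9.51181992e-01],
       [-3.86009544e-04, -9.99997590e-01, -2.16141051e-03]]), 'force': array([-0.21455935, -0.60221096,  0.55418847]), 'moment': array([ 0.02583423, -0.01701066,  0.00641324]), 'opening': 0.9987386941397592}
scene {'fx': 478.6348169823814, 'fy': 478.6348169823814, 'cx': 326.41011965567213, 'cy': 245.81694786585143, 'k1': -0.08777844293137206, 'R': array([[-0.64025848,  0.76815008,  0.0038129 ],
       [ 0.39755723,  0.33560578, -0.85400059],
       [-0.65728025, -0.54526527, -0.52025806]]), 't': array([ 0.34088065, -0.11518992,  1.5490834 ])}
top {'fx': 466.4696843553241, 'fy': 466.4696843553241, 'cx': 318.62507696557844, 'cy': 241.38056422277955, 'k1': -0.06598386531894326, 'R': array([[-2.45152403e-02, -9.99688980e-01, -4.57670572e-03],
       [-9.88513512e-01,  2.49236166e-02, -1.49063241e-01],
       [ 1.49130947e-01,  8.69814279e-04, -9.88817073e-01]]), 't': array([0.0487956 , 0.55791257, 1.04966853])}
```

View pics/scene0.png

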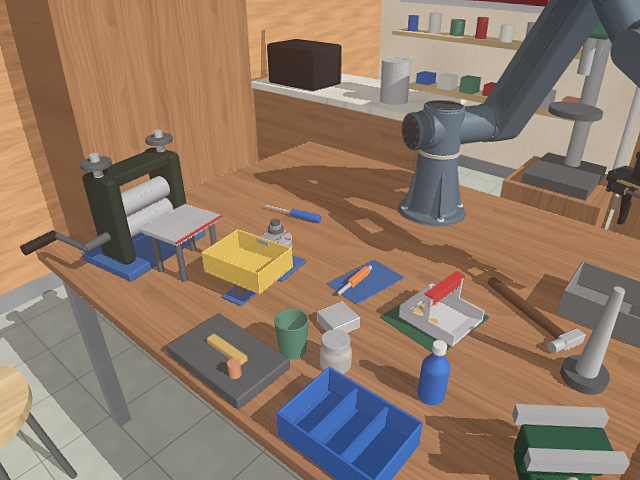

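View pics/top0.png

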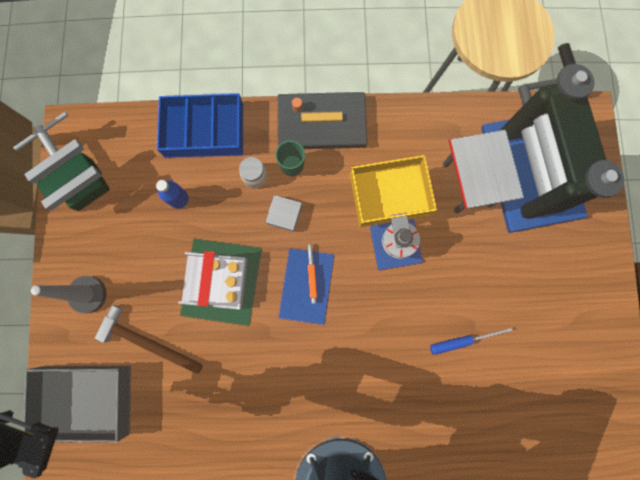

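```bash
cat > h.py <<'E'
from rig import bot
import cv2, numpy as np
def K(c): return np.array([[c["fx"],0,c["cx"]],[0,c["fy"],c["cy"]],[0,0,1]])
def D(c): return np.array([c["k1"],0,0,0,0.])
def ray(c,uv):
    p=cv2.undistortPoints(np.array(uv,float).reshape(-1,1,2),K(c),D(c)).reshape(-1,2)
    d=np.c_[p,np.ones(len(p))]@c["R"]; C=-c["R"].T@c["t"]
    return C,d
def plane(c,uv,z):
    C,d=ray(c,uv); return C+d*((z-C[2])/d[:,2])[:,None]
def proj(c,X):
    r,_=cv2.Rodrigues(c["R"]); return cv2.projectPoints(np.array(X,float).reshape(-1,1,3),r,c["t"],K(c),D(c))[0].reshape(-1,2)
def tri(c1,u1,c2,u2):
    A=[];b=[]
    for c,u in((c1,u1),(c2,u2)):
        C,d=ray(c,[u]); d=d[0]/np.linalg.norm(d[0]); P=np.eye(3)-np.outer(d,d); A.append(P);b.append(P@C)
    return np.linalg.lstsq(np.vstack(A),np.hstack(b),rcond=None)[0]
def crop(c,x0,y0,x1,y1,s,name):
    im=cv2.resize(c["img"][y0:y1,x0:x1,::-1],None,fx=s,fy=s,interpolation=cv2.INTER_CUBIC); cv2.imwrite("pics/"+name,im)
E
python3 - <<'E'
from h import *
t=bot.capture("top"); s=bot.capture("scene")
crop(t,170,210,350,340,4,"t_tray.png"); crop(t,340,140,540,280,4,"t_jack.png")
crop(s,140,190,310,310,4,"s_jack.png"); crop(s,310,240,500,370,4,"s_tray.png")
print(-t["R"].T@t["t"],-s["R"].T@s["t"])
E
```

```text
[0.39616229 0.03396221 1.12131774] [1.28222824 0.62147229 0.70625112]
```

View pics/t_tray.png

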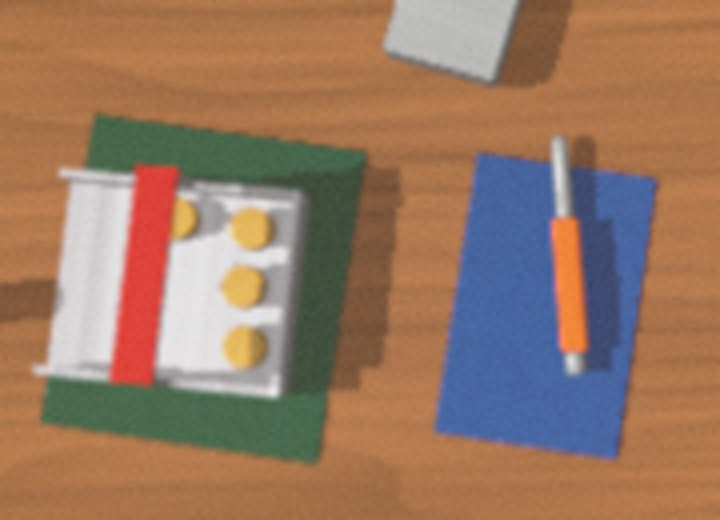

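View pics/t_jack.png

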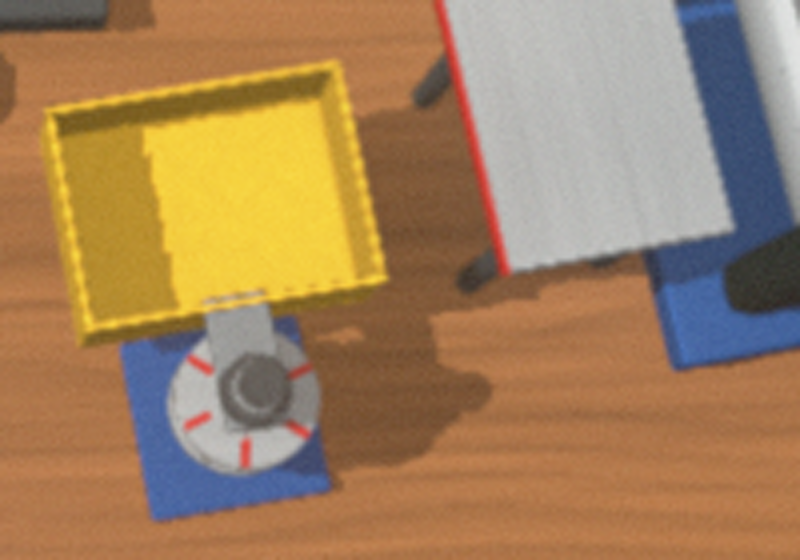

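View pics/s_jack.png

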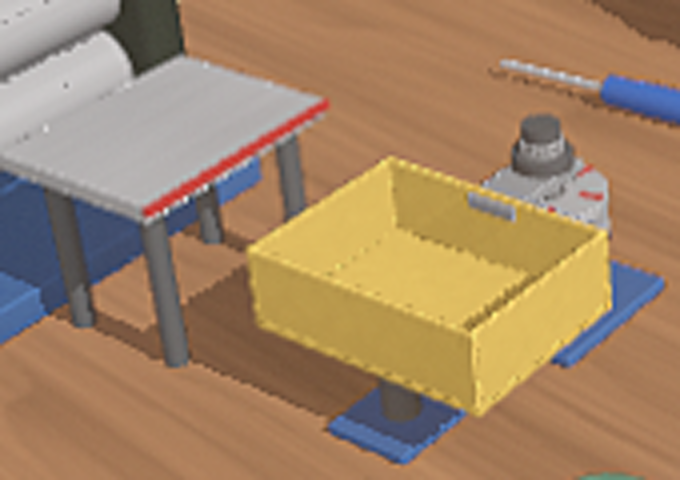

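View pics/s_tray.png

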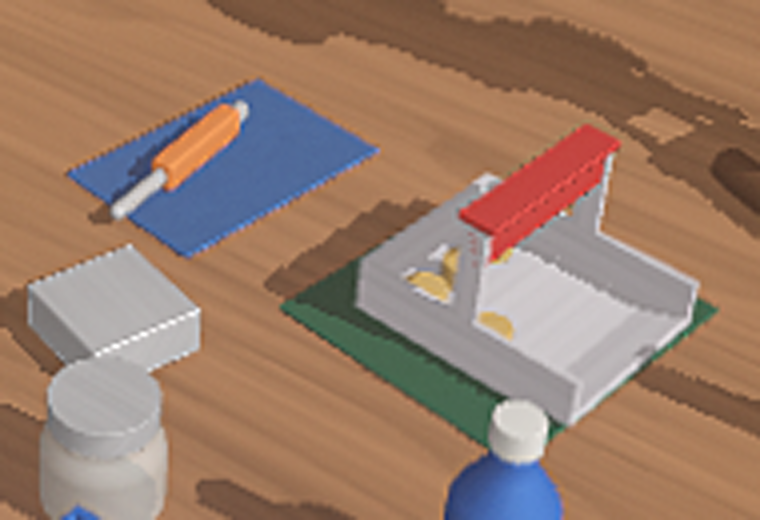

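```bash
cat > m1.py <<'E'
from h import *
t=bot.capture("top"); s=bot.capture("scene")
T=lambda u,v:(340+u/4-.4,140+v/4-.4); S=lambda u,v:(140+u/4-.4,190+v/4-.4)
top=[(45,110),(340,64),(385,280),(85,343)]; sc=[(476,332),(251,250),(390,158),(608,235)]
P=[]
for a,b in zip(top,sc):
    P.append(tri(t,T(*a),s,S(*b)))
print(np.round(P,4))
print("table",tri(t,T(505,272),s,S(327,104)),tri(t,(449.6,138),s,S(147,212)))
print("tab plane",plane(t,[T(505,272),T(733,230)],.13))
# collar dashes z=.088 (flange top), cap
print("cap",plane(t,[T(258,390)],.112))
d=[(200,366),(301,370),(297,430),(246,453),(197,421)]
print("dash",plane(t,[T(*x) for x in d],.088))
print("base",plane(t,[T(152,521),T(330,488)],.01),plane(t,[T(122,345)],.01))
TT=lambda u,v:(170+u/4-.4,210+v/4-.4)
print("bar",plane(t,[TT(567,217),TT(573,351),TT(559,138),TT(574,373)],.013))
print("barmat",plane(t,[TT(478,152),TT(656,178),TT(618,458),TT(437,432)],.003).mean(0))
print("traymat",plane(t,[TT(95,115),TT(367,152),TT(318,462),TT(42,424)],.003).mean(0))
print("handle",plane(t,[TT(135,167),TT(178,168),TT(155,384),TT(113,382)],.097))
E
python3 m1.py
```

```text
[[ 0.7148 -0.0415  0.1131]
 [ 0.7389 -0.2097  0.1095]
 [ 0.6137 -0.2275  0.111 ]
 [ 0.5847 -0.0617  0.1054]]
table [ 0.61250205 -0.28907859  0.12853956] [ 0.77142928 -0.26327753  0.13012578]
tab plane [[ 0.61218967 -0.28861009  0.13      ]
 [ 0.63308416 -0.41803382  0.13      ]]
cap [[ 0.55315368 -0.15288093  0.112     ]]
dash [[ 0.57136214 -0.12532189  0.088     ]
 [ 0.56766719 -0.18220751  0.088     ]
 [ 0.53367426 -0.17806847  0.088     ]
 [ 0.52144462 -0.14875552  0.088     ]
 [ 0.54018526 -0.12215914  0.088     ]]
base [[ 0.49145353 -0.10422653  0.01      ]
 [ 0.50846385 -0.21205335  0.01      ]] [[ 0.59866031 -0.09064712  0.01      ]]
bar [[0.50955    0.05362003 0.013     ]
 [0.42997741 0.05185494 0.013     ]
 [0.55727614 0.05736182 0.013     ]
 [0.41705363 0.05156075 0.013     ]]
barmat [0.45882128 0.06673717 0.003     ]
traymat [0.47384011 0.27234876 0.003     ]
handle [[0.53468484 0.29184597 0.097     ]
 [0.53353513 0.26773298 0.097     ]
 [0.41463361 0.27962368 0.097     ]
 [0.41618698 0.30283345 0.097     ]]
```

```bash
r='[[2.17,0,-2.14],[0,0,0],0]'; echo skip; python3 -m pendant '[[[2.17,0,-2.14],[0,0,0],0],[[2.17,0,-2.14],[0,0,0],0],[[2.17,0,-2.14],[0,0,0],0],[[2.17,0,-2.14],[0,0,0],0],[[2.17,0,-2.14],[0,0,0],0],[[2.17,0,-2.14],[0,0,0],0],[[2.17,0,-2.14],[0,0,0],0],[[2.17,0,-2.14],[0,0,0],0],[[2.17,0,-2.14],[0,0,0],0],[[2.17,0,-2.14],[0,0,0],0],[[2.17,0,-2.14],[0,0,0],0],[[2.17,0,-2.14],[0,0,0],0],[[2.17,0,-2.14],[0,0,0],0],[[2.17,0,-2.14],[0,0,0],0],[[2.17,0,-2.14],[0,0,0],0],[[2.17,0,-2.14],[0,0,0],0],[[2.17,0,-2.14],[0,0,0],0],[[2.17,0,-2.14],[0,0,0],0],[[2.17,0,-2.14],[0,0,0],0],[[2.17,0,-2.14],[0,0,0],0]]'
python3 -m pendant '[[[0,0,0],[0,0.12,0],0],[[0,0,0],[0,0.12,0],0],[[0,0,0],[0,0.12,0],0],[[0,0,0],[0,0.12,0],0],[[0,0,0],[0,0.12,0],0],[[0,0,0],[0,0.12,0],0],[[0,0,0],[0,0.12,0],0],[[0,0,0],[0,0.12,0],0],[[0,0,0],[0,0.12,0],0],[[0,0,0],[0,0.12,0],0],[[0,0,0],[0,0.12,0],0],[[0,0,0],[0,0.12,0],0],[[0,0,0],[0,0.12,0],0],[[0,0,0],[0,0.12,0],0],[[0,0,0],[0,0.12,0],0],[[0,0,0],[0,0.12,0],0],[[0,0,0],[0,0.12,0],0],[[0,0,0],[0,0.12,0],0],[[0,0,0],[0,0.12,0],0],[[0,0,0],[0,0.12,0],0]]'
python3 -m pendant '[[[0,0,0],[0,0.12,0],0],[[0,0,0],[0,0.12,0],0],[[0,0,0],[0,0.12,0],0],[[0,0,0],[0,0.026,0],0],[[0,0,0],[0,0,0],0],[[0,0,0],[0,0,0],0]]'
cat > st.py <<'E'
from h import *
s=bot.read_state(); R=s["tcp_rot"]; p=s["position"]
print("t",s["time_s"],"tcp",p.round(4),"yawx",np.degrees(np.arctan2(R[1,0],R[0,0])).round(2),"y",R[:,1].round(3),"j",s["joint_positions"].round(1),"F",s["force"].round(1),"open",s["opening"])
def loc(d): return (R.T@np.array(d))*100
E
python3 st.py
```

```text
skip
time_s: 1.97
position: [0.4741, 0.0519, 0.2924]
tcp_rot: [[0.951, 0.0, 0.309], [-0.309, 0.0, 0.951], [0.0, -1.0, 0.0]]
force: [0.3, 1.2, -0.2]
opening: 1.0
time_s: 3.63
position: [0.4736, 0.0534, 0.2923]
tcp_rot: [[-0.912, 0.0, 0.409], [-0.409, -0.0, -0.912], [-0.0, -1.0, 0.0]]
force: [-0.4, -0.5, 0.1]
opening: 1.005
time_s: 4.13
position: [0.4736, 0.0534, 0.2923]
tcp_rot: [[-0.999, 0.0, 0.043], [-0.043, -0.0, -0.999], [-0.0, -1.0, 0.0]]
force: [-0.4, -0.0, 1.0]
opening: 0.999
t 4.1333 tcp [0.4736 0.0534 0.2923] yawx -177.55 y [ 0. -0. -1.] j [ -7.   18.8 102.8  -0.   58.4  80.5] F [-0.4 -0.   1. ] open 0.9988698622492644
```

```bash
cat > bar.py <<'E'
from h import *
s=bot.capture("scene"); hsv=cv2.cvtColor(s["img"],cv2.COLOR_RGB2HSV)
m=cv2.inRange(hsv,(5,170,150),(16,255,255)); m[:230]=0
m[:,:300]=0;m[:,450:]=0
n,l,st,ce=cv2.connectedComponentsWithStats(m)
for i in range(1,n):
    if st[i,4]>30: print(st[i],ce[i],plane(s,[ce[i]],.015))
E
python3 bar.py
python3 -m pendant '[[[0.9,2.1,0],[0,0,0],0],[[0,3,0],[0,0,0],0],[[0,3,0],[0,0,0],0],[[0,3,0],[0,0,0],0],[[0,2,0],[0,0,0],0]]'; python3 bar.py
```

```text
time_s: 4.6
position: [0.4638, 0.0531, 0.1593]
tcp_rot: [[-0.999, -0.002, 0.043], [-0.043, 0.0, -0.999], [0.002, -1.0, -0.0]]
force: [0.0, -0.2, -0.1]
opening: 0.999
```

```bash
python3 - <<'E'
from h import *
s=bot.capture("scene"); crop(s,260,200,460,340,4,"s1.png")
t=bot.capture("top"); crop(t,240,200,400,340,4,"t1.png")
E
```

```text
(no output)
```

View pics/s1.png

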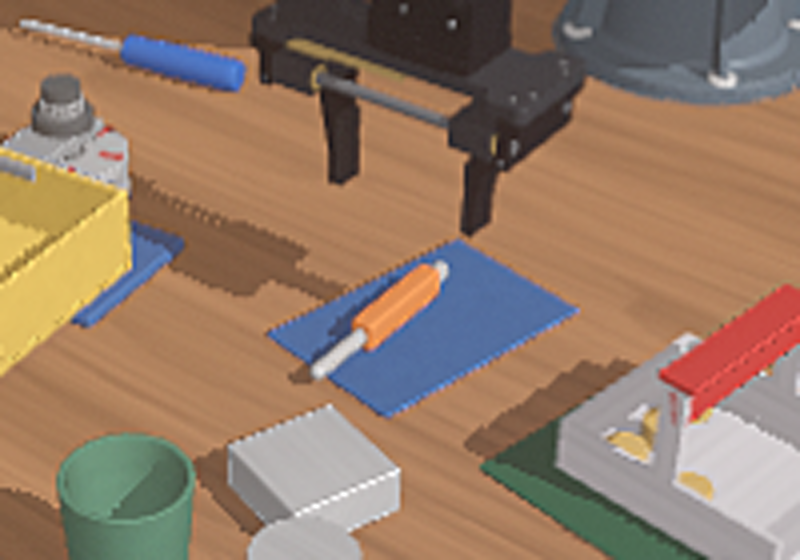

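View pics/t1.png

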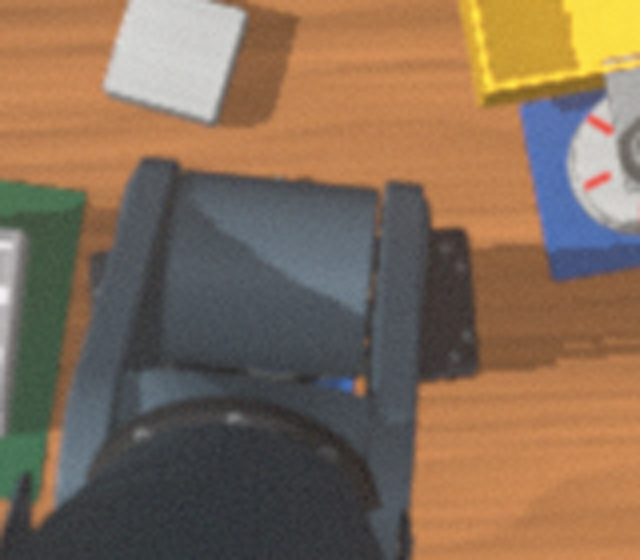

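```bash
python3 - <<'E'
from h import *
s=bot.capture("scene"); print(plane(s,[(371,267),(339.0,293.2)],.013))
E
python3 -m pendant '[[[0,2.8,0],[0,0,0],0],[[0,2.8,0],[0,0,0],0],[[0,2.7,0],[0,0,0],0],[[0,0,0],[0,0,0],0],[[0,0,0],[0,0,0],0],[[0,0,0],[0,0,0],0]]'
python3 -m pendant '[[[0,0,0],[0,0,0],1],[[0,0,0],[0,0,0],1],[[0,0,0],[0,0,0],1],[[0,0,0],[0,0,0],1],[[0,0,0],[0,0,0],1],[[0,0,0],[0,0,0],1],[[0,0,0],[0,0,0],1],[[0,0,0],[0,0,0],1],[[0,0,0],[0,0,0],1],[[0,0,0],[0,0,0],1]]'
```

```text
[[0.41292398 0.05123073 0.013     ]
 [0.55462815 0.05774221 0.013     ]]
time_s: 5.3
position: [0.4658, 0.053, 0.08]
tcp_rot: [[-0.999, 0.003, 0.042], [-0.042, -0.0, -0.999], [-0.003, -1.0, 0.001]]
force: [0.2, 0.0, 0.2]
opening: 1.0
time_s: 6.13
position: [0.4645, 0.053, 0.0781]
tcp_rot: [[-0.999, -0.0, 0.042], [-0.042, 0.0, -0.999], [0.0, -1.0, -0.0]]
force: [0.1, -1.0, 0.3]
opening: 0.326
```

```bash
python3 -m pendant '[[[0,0,0],[0,0,0],1],[[0,0,0],[0,0,0],1],[[0,0,0],[0,0,0],1],[[0,0,0],[0,0,0],1],[[0,0,0],[0,0,0],1],[[0,0,0],[0,0,0],1]]'
```

```text
time_s: 6.63
position: [0.4645, 0.053, 0.0782]
tcp_rot: [[-0.999, -0.0, 0.042], [-0.042, 0.0, -0.999], [0.0, -1.0, -0.0]]
force: [0.6, 0.2, -0.1]
opening: 0.183
```

```bash
python3 -m pendant '[[[0,-1,0],[0,0,0],1],[[0,-2,0],[0,0,0],1],[[0,-3,0],[0,0,0],1],[[0,-3,0],[0,0,0],1],[[0,-3,0],[0,0,0],1],[[0,0,0],[0,0,0],1],[[0,0,0],[0,0,0],1]]'; python3 - <<'E'
from h import *
s=bot.capture("scene"); crop(s,260,150,460,300,4,"s2.png")
E
python3 st.py
```

```text
time_s: 7.22
position: [0.4652, 0.053, 0.2002]
tcp_rot: [[-0.999, 0.005, 0.042], [-0.042, -0.001, -0.999], [-0.005, -1.0, 0.001]]
force: [0.2, -0.1, -1.2]
opening: 0.177
t 7.2667 tcp [0.4643 0.0531 0.1989] yawx -177.6 y [ 0.001 -0.    -1.   ] j [ -7.2  27.1 109.6  -0.   43.3  80.4] F [-0.3 -0.1 -1.9] open 0.1796158469826587
```

View pics/s2.png

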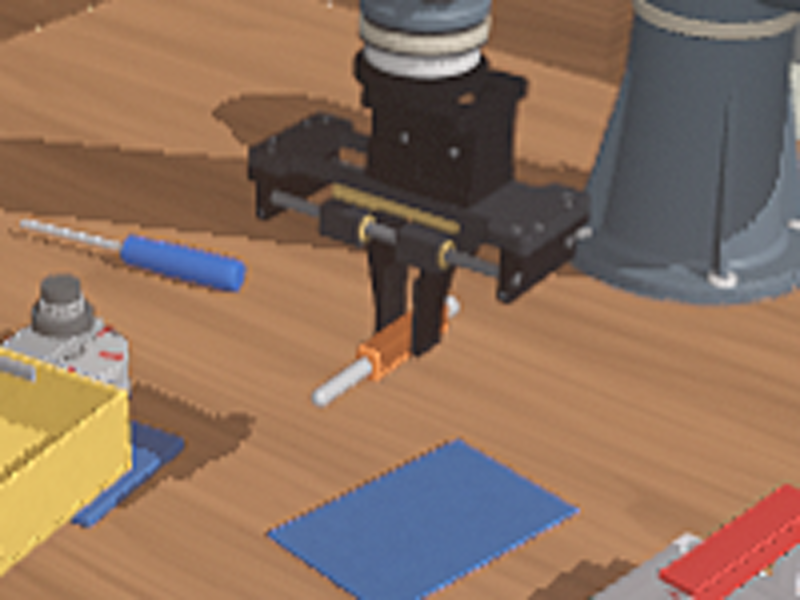

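```bash
python3 - <<'E'
from h import *
s=bot.capture("scene")
for u in[(338.7,249.4),(373.4,226),(377,233)]:
    C,d=ray(s,[u]); d=d[0]; k=(0.0555-C[1])/d[1]; print(C+d*k)
E
```

```text
[0.55641018 0.0555     0.13646354]
[0.42022526 0.0555     0.13933821]
[0.40191675 0.0555     0.11158917]
```

```bash
python3 -m pendant '[[[0,-0.3,0],[0,-0.114,0],1],[[0,-0.3,0],[0,-0.114,0],1],[[0,-0.3,0],[0,-0.114,0],1],[[0,-0.3,0],[0,-0.114,0],1],[[0,-0.3,0],[0,-0.114,0],1],[[0,-0.3,0],[0,-0.114,0],1],[[0,-0.3,0],[0,-0.114,0],1],[[0,-0.3,0],[0,-0.114,0],1],[[1.5,0,1],[0,0,0],1],[[2.5,0,1.8],[0,0,0],1],[[2.5,0,1.8],[0,0,0],1],[[2.5,0,1.8],[0,0,0],1],[[2.5,0,1.8],[0,0,0],1],[[2.5,0,1.8],[0,0,0],1],[[2.5,0,1.8],[0,0,0],1],[[2.5,0,1.8],[0,0,0],1],[[2.5,0,1.8],[0,0,0],1],[[2.5,0,1.8],[0,0,0],1],[[2.37,0,1.9],[0,0,0],1]]'
python3 -m pendant '[[[0,-0,0],[0,0,0],1],[[0,2,0],[0,0,0],1],[[0,3,0],[0,0,0],1],[[0,2.5,0],[0,0,0],1],[[0,1.2,0],[0,0,0],1],[[0,0,0],[0,0,0],1],[[0,0,0],[0,0,0],1],[[0,0,0],[0,0,0],1]]'
python3 - <<'E'
from h import *
s=bot.capture("scene"); crop(s,180,180,340,300,5,"s3.png")
t=bot.capture("top"); crop(t,340,180,500,300,5,"t3.png")
E
python3 st.py
```

```text
time_s: 8.9
position: [0.4664, -0.2734, 0.22]
tcp_rot: [[-0.579, -0.004, 0.815], [-0.815, 0.003, -0.579], [-0.0, -1.0, -0.005]]
force: [1.2, 1.3, -1.0]
opening: 0.179
time_s: 9.57
position: [0.4679, -0.2724, 0.1351]
tcp_rot: [[-0.578, -0.0, 0.816], [-0.816, 0.0, -0.578], [-0.0, -1.0, -0.001]]
force: [0.4, 0.2, -1.6]
opening: 0.18
t 9.6667 tcp [ 0.4683 -0.2728  0.1361] yawx -125.34 y [ 0.001 -0.001 -1.   ] j [-42.   37.4 101.3  -0.   41.2  -6.7] F [-0.3  1.3 -1.8] open 0.1819328079219718
```

View pics/s3.png

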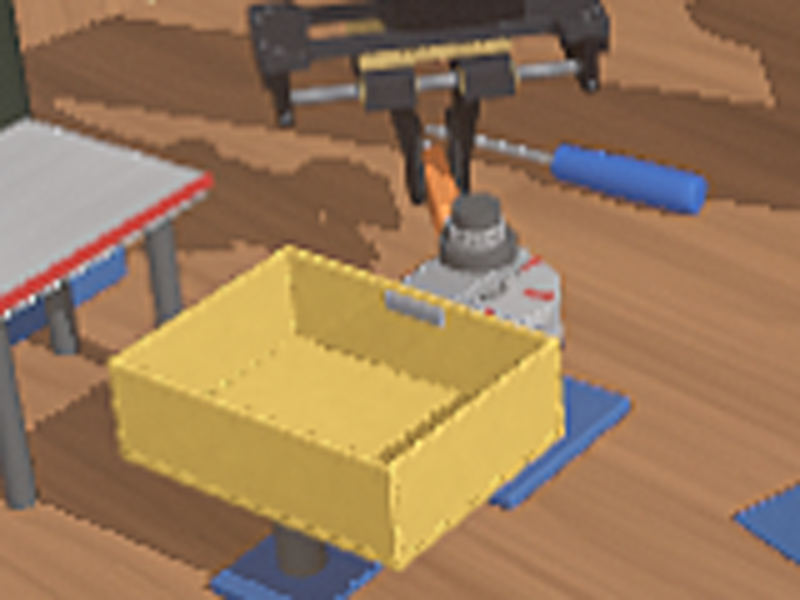

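View pics/t3.png

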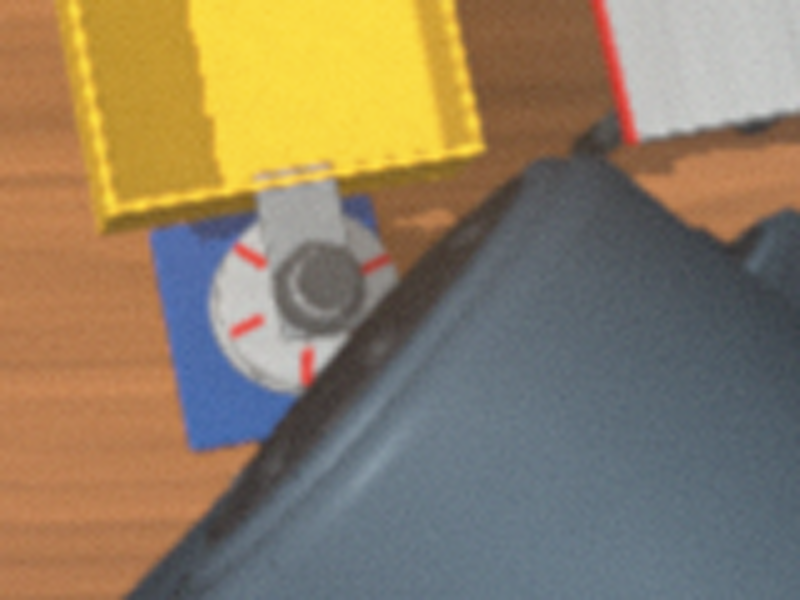

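```bash
python3 - <<'E'
from h import *
from scipy.optimize import least_squares
t=bot.capture("top")
T=lambda u,v:(340+u/4-.4,140+v/4-.4)
d=[(200,366),(301,370),(297,430),(246,453),(197,421)]
P=plane(t,[T(*x) for x in d],.088)[:,:2]
f=lambda x:np.r_[np.hypot(*(P-x[:2]).T)-x[2]]
r=least_squares(f,[.553,-.152,.032]);print(r.x,r.fun)
for A in(r.x[:2],np.array([.553,-.152])):
  q=P-A; print(np.degrees(np.arctan2(q[:,1],q[:,0]))%60)
print(plane(t,[T(244,399)],.088))
E
```

```text
[ 0.5537117  -0.15241082  0.0326802 ] [-0.00034836  0.00022267 -0.00012541 -0.00020673  0.00045783]
[56.91278782 55.09635974 52.01181132 53.53693972 54.09086112]
[55.46095475 55.89878094 53.44878559 54.12955524 53.24042235]
[[ 0.5519748  -0.14917661  0.088     ]]
```

```bash
python3 -m pendant '[[[-0.5,0,0],[0,0,0],1],[[-0.5,0,0],[0,0,0],1],[[-0.5,0,0],[0,0,0],1],[[-0.5,0,0],[0,0,0],1],[[-0.4,0,0],[0,0,0],1],[[0,0,0],[0,0,0],1],[[0,0,0],[0,0,0],1]]'; python3 -m pendant '[[[-0.4,0,0],[0,0,0],1],[[-0.4,0,0],[0,0,0],1],[[-0.4,0,0],[0,0,0],1],[[-0.2,0,0],[0,0,0],1],[[0,0,0],[0,0,0],1],[[0,0,0],[0,0,0],1]]'
python3 - <<'E'
from h import *
s=bot.capture("scene"); crop(s,180,180,340,300,5,"s4.png")
E
python3 st.py
```

```text
time_s: 10.3
position: [0.4819, -0.2526, 0.1353]
tcp_rot: [[-0.578, -0.0, 0.816], [-0.816, -0.0, -0.578], [0.0, -1.0, 0.0]]
force: [0.1, -0.4, -1.6]
opening: 0.181
time_s: 10.8
position: [0.4899, -0.2414, 0.1352]
tcp_rot: [[-0.578, -0.0, 0.816], [-0.816, -0.0, -0.578], [0.0, -1.0, -0.0]]
force: [1.1, -0.5, -1.7]
opening: 0.176
t 10.85 tcp [ 0.4898 -0.2415  0.1352] yawx -125.34 y [-0. -0. -1.] j [-38.   37.7 100.6  -0.   41.7  -2.6] F [ 0.  -0.2 -1. ] open 0.18100172519274488
```

View pics/s4.png

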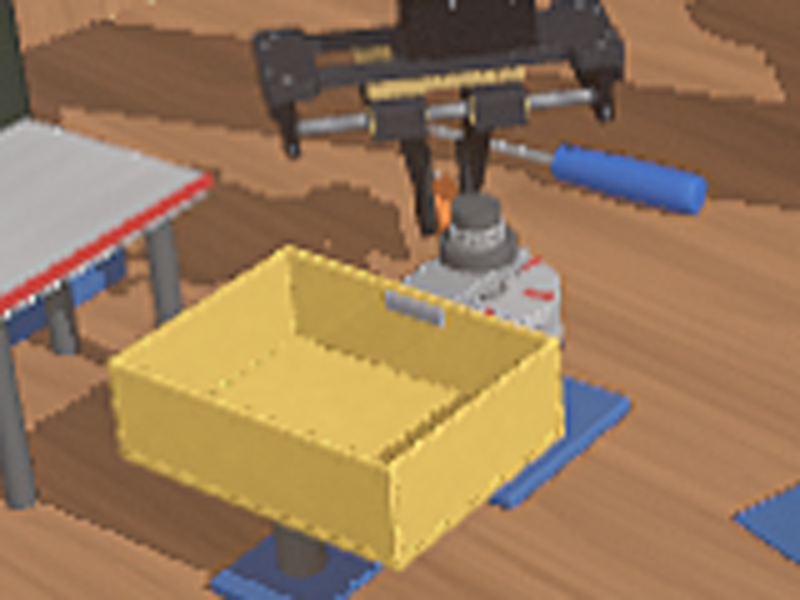

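```bash
python3 -m pendant '[[[-0.027,0,-0.768],[0,0.07,0],1],[[-0.027,0,-0.768],[0,0.07,0],1],[[-0.027,0,-0.768],[0,0.07,0],1],[[-0.027,0,-0.768],[0,0.07,0],1],[[-0.027,0,-0.768],[0,0.07,0],1],[[-0.027,0,-0.768],[0,0.07,0],1],[[0,0,0],[0,0,0],1]]'; python3 st.py; python3 - <<'E'
from h import *
s=bot.capture("scene"); crop(s,180,180,340,300,5,"s5.png")
E
```

```text
time_s: 11.43
position: [0.461, -0.2114, 0.1363]
tcp_rot: [[-0.863, 0.008, 0.504], [-0.505, -0.008, -0.863], [-0.003, -1.0, 0.011]]
force: [0.5, -9.1, -2.1]
opening: 0.181
t 11.4333 tcp [ 0.461  -0.2114  0.1363] yawx -149.7 y [ 0.008 -0.008 -1.   ] j [-37.2  35.7 106.6  -0.2  37.1  22.6] F [ 0.5 -9.1 -2.1] open 0.1808891023904225
```

View pics/s5.png

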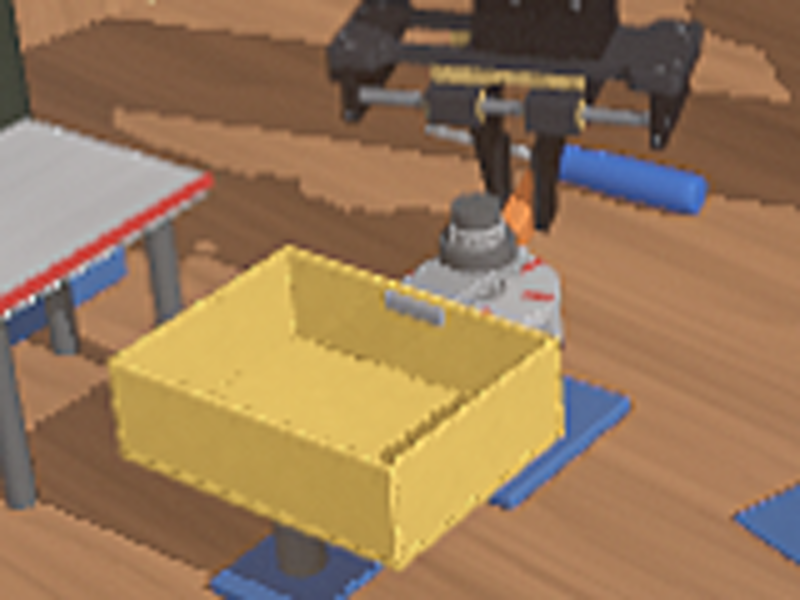

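```bash
python3 -m pendant '[[[0,0,0],[0,0,0],1],[[0,0,0],[0,0,0],1],[[0,0,0],[0,0,0],1]]';  python3 -c "
from h import *
s=bot.read_state();print(s['moment'],s['force'])
t=bot.capture('top'); crop(t,340,180,500,300,5,'t6.png');s=bot.capture('scene'); crop(s,180,180,340,300,5,'s6.png')"
```

```text
time_s: 11.73
position: [0.4615, -0.2121, 0.1363]
tcp_rot: [[-0.862, 0.008, 0.507], [-0.507, -0.008, -0.862], [-0.003, -1.0, 0.011]]
force: [0.6, -8.9, -3.0]
opening: 0.182
[-1.67641748  0.1230022  -0.56924676] [ 0.61854381 -8.85424012 -2.97178607]
```

View pics/t6.png

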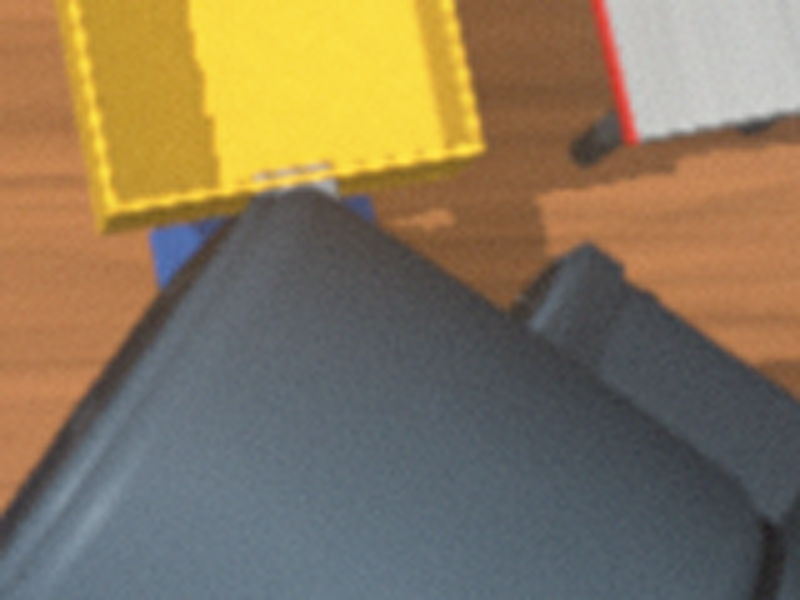

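View pics/s6.png

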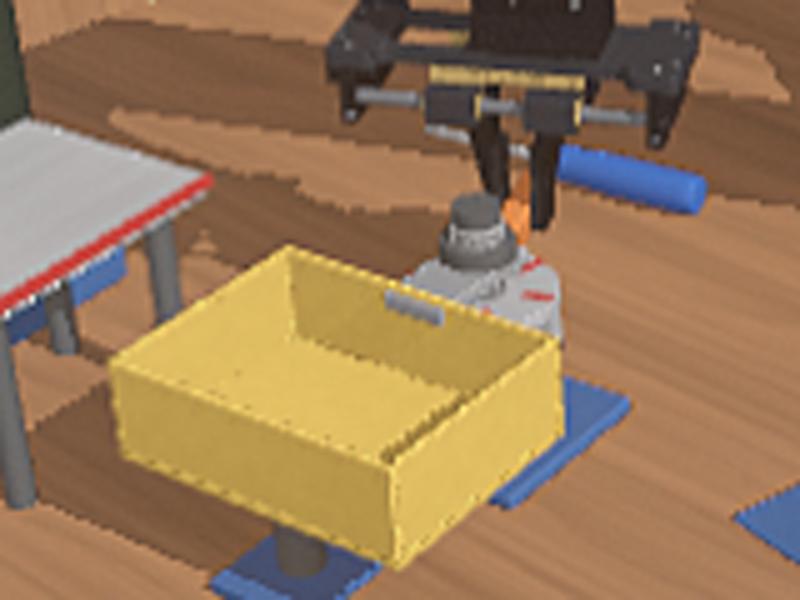

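```bash
python3 -m pendant '[[[-0.027,0,-0.768],[0,0.07,0],1],[[-0.027,0,-0.768],[0,0.07,0],1],[[-0.027,0,-0.768],[0,0.07,0],1],[[0,0,0],[0,0,0],1],[[0,0,0],[0,0,0],1]]';  python3 -c "
from h import *
s=bot.read_state();print(s['moment'],s['force'])
s=bot.capture('scene'); crop(s,180,180,340,300,5,'s7.png')"
```

```text
time_s: 12.25
position: [0.4516, -0.1909, 0.1363]
tcp_rot: [[-0.949, 0.007, 0.316], [-0.316, -0.007, -0.949], [-0.004, -1.0, 0.009]]
force: [-1.4, -9.9, -1.7]
opening: 0.187
[-1.90968043  0.42089533 -0.68681113] [-1.44687391 -9.89197307 -1.69937358]
```

View pics/s7.png

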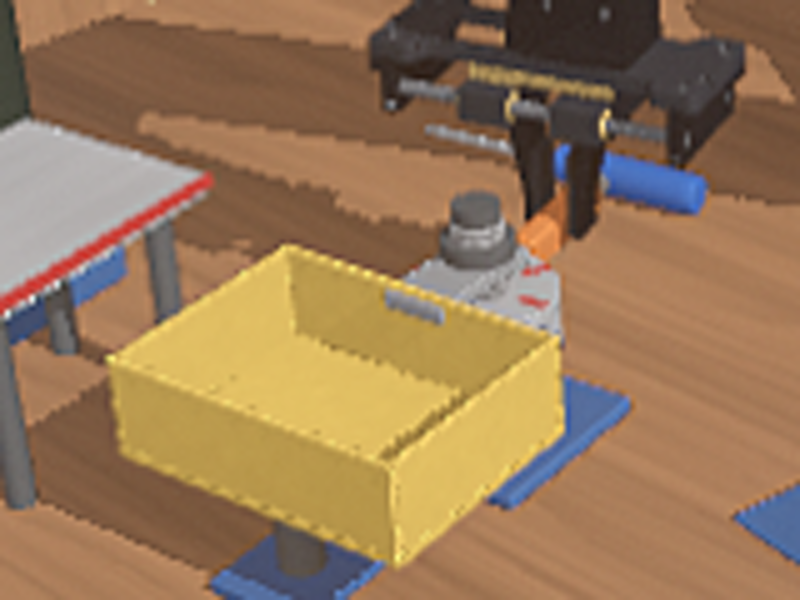

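```bash
python3 -m pendant '[[[-0.027,0,-0.768],[0,0.07,0],1],[[-0.027,0,-0.768],[0,0.07,0],1],[[-0.027,0,-0.768],[0,0.07,0],1],[[-0.027,0,-0.768],[0,0.07,0],1],[[-0.027,0,-0.768],[0,0.07,0],1],[[-0.027,0,-0.768],[0,0.07,0],1],[[-0.027,0,-0.768],[0,0.07,0],1],[[-0.027,0,-0.768],[0,0.07,0],1],[[0,0,0],[0,0,0],1]]';  python3 -m pendant '[[[-0.027,0,-0.768],[0,0.07,0],1],[[-0.027,0,-0.768],[0,0.07,0],1],[[-0.027,0,-0.768],[0,0.07,0],1],[[-0.027,0,-0.768],[0,0.07,0],1],[[-0.027,0,-0.768],[0,0.07,0],1],[[-0.027,0,-0.768],[0,0.07,0],1],[[0,0,0],[0,0,0],1],[[0,0,0],[0,0,0],1]]';  python3 -c "
from h import *
s=bot.read_state();print(s['moment'],s['force'])
t=bot.capture('top'); crop(t,340,180,500,300,5,'t8.png');s=bot.capture('scene'); crop(s,180,180,340,300,5,'s8.png')"
```

```text
time_s: 13.05
position: [0.4475, -0.128, 0.1358]
tcp_rot: [[-0.971, 0.003, -0.238], [0.238, -0.003, -0.971], [-0.003, -1.0, 0.003]]
force: [-2.5, -8.8, -1.1]
opening: 0.186
time_s: 13.72
position: [0.4663, -0.0864, 0.1355]
tcp_rot: [[-0.791, -0.0, -0.611], [0.611, -0.002, -0.791], [-0.001, -1.0, 0.002]]
force: [-2.9, -7.9, -0.5]
opening: 0.184
[-1.30476613  0.70820059 -0.58132052] [-2.94409001 -7.92690482 -0.54247869]
```

View pics/s8.png

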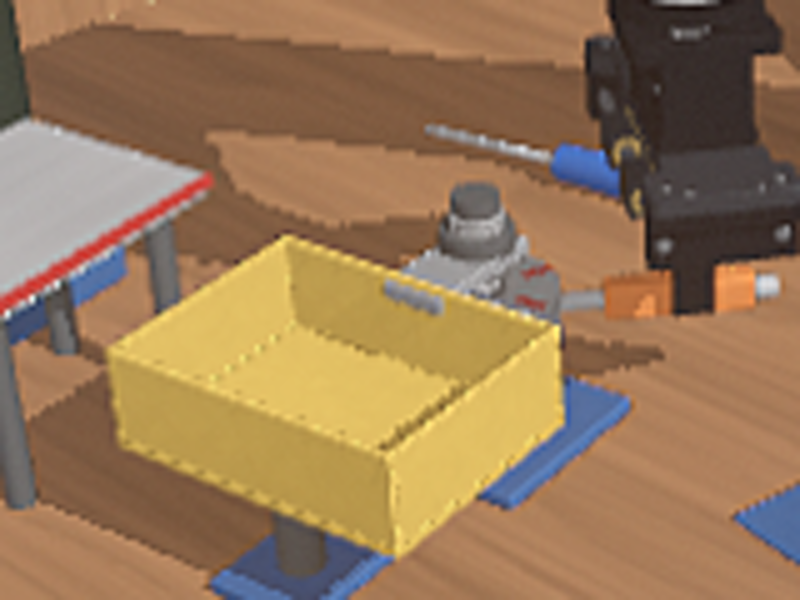

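View pics/t8.png

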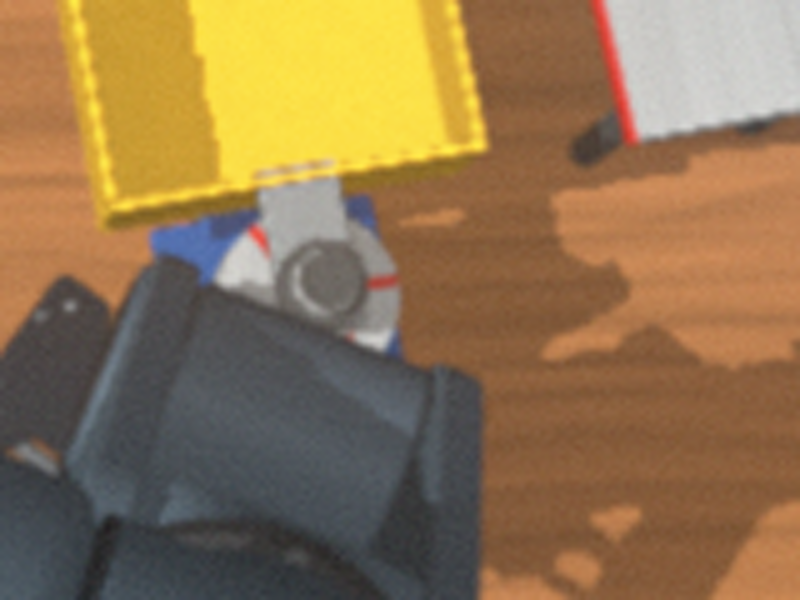

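```bash
python3 - <<'E'
from h import *
t=bot.capture("top"); s=bot.capture("scene")
T=lambda u,v:(340+u/5-.4,180+v/5-.4)
P=plane(t,[T(383,283),T(258,238),T(362,338)],.088)[:,:2]-[.5535,-.152]
print(np.degrees(np.arctan2(P[:,1],P[:,0])),np.hypot(*P.T))
S=lambda u,v:(180+u/5-.4,180+v/5-.4)
for z in(.066,.07,.074): print(plane(s,[S(775,287),S(607,298),S(560,300)],z))
E
```

```text
[ -81.74222325   40.31844176 -132.33281872] [0.03307823 0.03499137 0.02961757]
[[ 0.42482073 -0.06173166  0.066     ]
 [ 0.49077032 -0.12205186  0.066     ]
 [ 0.50822816 -0.13953235  0.066     ]]
[[ 0.43017743 -0.05746331  0.07      ]
 [ 0.49571499 -0.11740666  0.07      ]
 [ 0.51306376 -0.13477794  0.07      ]]
[[ 0.43553412 -0.05319496  0.074     ]
 [ 0.50065966 -0.11276146  0.074     ]
 [ 0.51789936 -0.13002353  0.074     ]]
```

```bash
python3 -m pendant '[[[-0.027,0,0.768],[0,-0.07,0],1],[[-0.027,0,0.768],[0,-0.07,0],1],[[-0.027,0,0.768],[0,-0.07,0],1],[[-0.027,0,0.768],[0,-0.07,0],1],[[0,0,0],[0,0,0],1],[[0,0,0],[0,0,0],1]]';python3 -m pendant '[[[0.5,0,0],[0,0,0],1],[[1,0,0],[0,0,0],1],[[1,0,0],[0,0,0],1],[[1,0,0],[0,0,0],1],[[1,0,0],[0,0,0],1],[[0,0,0],[0,0,0],1],[[0,0,0],[0,0,0],1]]';  python3 -c "
from h import *
t=bot.capture('top'); crop(t,340,180,500,300,5,'t9.png');s=bot.capture('scene'); crop(s,220,180,380,300,5,'s9.png')"; python3 st.py
```

```text
time_s: 14.42
position: [0.4513, -0.1121, 0.1353]
tcp_rot: [[-0.929, 0.0, -0.37], [0.37, -0.0, -0.929], [-0.0, -1.0, -0.0]]
force: [0.3, -0.2, -1.3]
opening: 0.181
time_s: 15.0
position: [0.4085, -0.0946, 0.1353]
tcp_rot: [[-0.93, -0.001, -0.367], [0.367, 0.0, -0.93], [0.001, -1.0, -0.0]]
force: [-0.4, 0.1, -1.2]
opening: 0.181
t 15.1 tcp [ 0.41   -0.0955  0.1354] yawx 158.44 y [ 0.001 -0.001 -1.   ] j [-28.4  32.6 118.6  -0.   28.7  83.2] F [-0.2  0.2 -2.3] open 0.17918548564263392
```

View pics/s9.png

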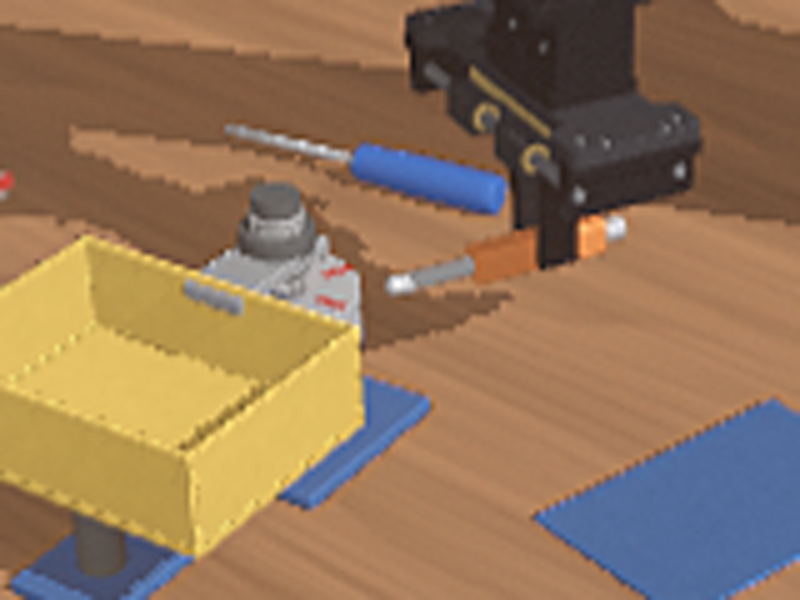

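View pics/t9.png

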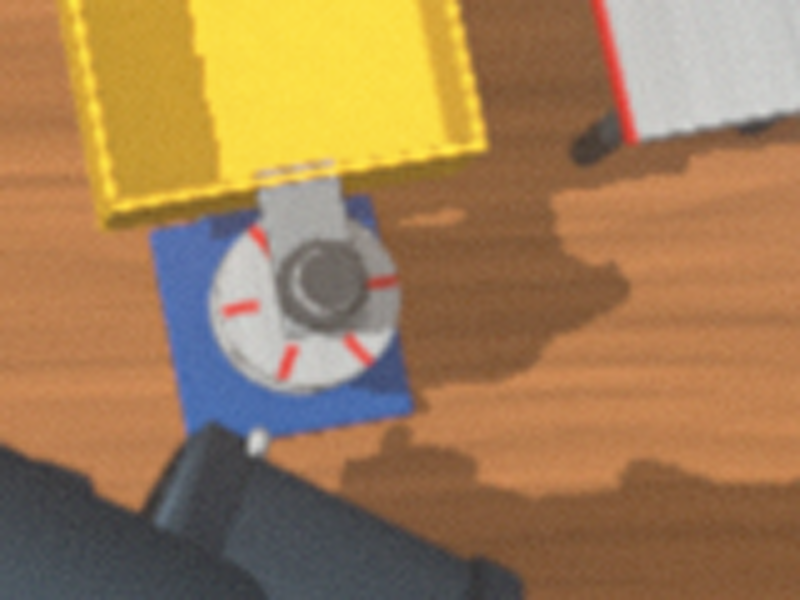

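```bash
python3 - <<'E'
from h import *
t=bot.capture("top"); s=bot.capture("scene")
T=lambda u,v:(340+u/5-.4,180+v/5-.4)
P=plane(t,[T(383,283),T(258,238),T(240,308),T(288,362),T(360,350)],.088)[:,:2]-[.5535,-.152]
print(np.degrees(np.arctan2(P[:,1],P[:,0]))%60,np.hypot(*P.T))
S=lambda u,v:(220+u/5-.4,180+v/5-.4)
print("tip",tri(t,T(259,432),s,S(390,286)))
for z in(.066,.07,.074): print(plane(s,[S(386,287),S(627,229),S(473,264)],z))
E
```

```text
[38.25777675 40.31844176 38.78203542 38.32576362 39.24991274] [0.03307823 0.03499137 0.03264401 0.03219467 0.03272134]
tip [ 0.4946774  -0.12893858  0.07224322]
[[ 0.48947773 -0.13830481  0.066     ]
 [ 0.35678166 -0.07976536  0.066     ]
 [ 0.44119154 -0.11919787  0.066     ]]
[[ 0.49443048 -0.13355806  0.07      ]
 [ 0.36256344 -0.07538434  0.07      ]
 [ 0.44644595 -0.1145705   0.07      ]]
[[ 0.49938323 -0.12881132  0.074     ]
 [ 0.36834521 -0.07100333  0.074     ]
 [ 0.45170037 -0.10994312  0.074     ]]
```

```bash
python3 -m pendant '[[[-0.06,0,1.355],[0,-0.088,0],1],[[-0.06,0,1.355],[0,-0.088,0],1],[[-0.06,0,1.355],[0,-0.088,0],1],[[-0.06,0,1.355],[0,-0.088,0],1],[[-0.06,0,1.355],[0,-0.088,0],1],[[-0.06,0,1.355],[0,-0.088,0],1],[[-0.06,0,1.355],[0,-0.088,0],1],[[-0.06,0,1.355],[0,-0.088,0],1],[[-0.06,0,1.355],[0,-0.088,0],1],[[-0.06,0,1.355],[0,-0.088,0],1],[[-0.06,0,1.355],[0,-0.088,0],1],[[-0.06,0,1.355],[0,-0.088,0],1],[[0,0,0],[0,0,0],1],[[0,0,0],[0,0,0],1],[[0,0,0],[0,0,0],1]]'; python3 - <<'E'
from st import *
d=p[:2]-[.5535,-.152]; print(np.hypot(*d),np.degrees(np.arctan2(d[1],d[0]))%360, (180+9.0-np.degrees(np.arctan2(R[1,0],R[0,0])))%360)
E
```

```text
time_s: 16.45
position: [0.4322, -0.2478, 0.135]
tcp_rot: [[-0.779, -0.001, 0.627], [-0.627, 0.001, -0.779], [0.0, -1.0, -0.002]]
force: [-0.1, 0.1, -2.6]
opening: 0.179
t 16.45 tcp [ 0.4322 -0.2478  0.135 ] yawx -141.15 y [-0.001  0.001 -1.   ] j [-42.7  35.6 107.5   0.   37.    8.4] F [-0.1  0.1 -2.6] open 0.179404951149443
0.1546119497377408 218.29448389674886 330.1528947184936
```

```bash
python3 -m pendant '[[[0,0,0.19],[0,-0.042,0],1],[[0,0,0],[0,0,0],1],[[-0.5,0,0.02],[0,0,0],1],[[-0.5,0,0.02],[0,0,0],1],[[-0.5,0,0.02],[0,0,0],1],[[-0.5,0,0.02],[0,0,0],1],[[-0.5,0,0.02],[0,0,0],1],[[-0.4,0,0.02],[0,0,0],1],[[0,0,0],[0,0,0],1]]'; python3 -m pendant '[[[-0.5,0,0.02],[0,0,0],1],[[-0.5,0,0.02],[0,0,0],1],[[-0.4,0,0.02],[0,0,0],1],[[-0.3,0,0],[0,0,0],1],[[0,0,0],[0,0,0],1],[[0,0,0],[0,0,0],1]]'; cat > ax.py <<'E'
from st import *
d=p[:2]-[.5535,-.152]; print("r",np.hypot(*d),"ang",np.degrees(np.arctan2(d[1],d[0]))%360, "yaw",np.degrees(np.arctan2(R[1,0],R[0,0]))%360,"M",s["moment"].round(2))
E
python3 ax.py
```

```text
time_s: 17.2
position: [0.4574, -0.2313, 0.1353]
tcp_rot: [[-0.75, 0.0, 0.661], [-0.661, -0.0, -0.75], [-0.0, -1.0, 0.0]]
force: [0.7, 1.4, -1.2]
opening: 0.179
time_s: 17.7
position: [0.4699, -0.2211, 0.1352]
tcp_rot: [[-0.751, 0.0, 0.661], [-0.661, -0.0, -0.751], [-0.0, -1.0, 0.0]]
force: [-0.5, -0.7, -1.3]
opening: 0.183
t 17.7 tcp [ 0.4699 -0.2211  0.1352] yawx -138.63 y [ 0. -0. -1.] j [-37.5  36.5 104.5  -0.   39.   11.1] F [-0.5 -0.7 -1.3] open 0.18296279195960902
r 0.10845202859031862 ang 219.5840186076099 yaw 221.36510908257245 M [-0.21  0.21 -0.01]
```

```bash
python3 -m pendant '[[[-0.05,0,-0.757],[0,0.07,0],1],[[-0.05,0,-0.757],[0,0.07,0],1],[[-0.05,0,-0.757],[0,0.07,0],1],[[-0.05,0,-0.757],[0,0.07,0],1],[[-0.05,0,-0.757],[0,0.07,0],1],[[-0.05,0,-0.757],[0,0.07,0],1],[[-0.05,0,-0.757],[0,0.07,0],1],[[-0.05,0,-0.757],[0,0.07,0],1],[[-0.05,0,-0.757],[0,0.07,0],1],[[-0.05,0,-0.757],[0,0.07,0],1],[[0,0,0],[0,0,0],1]]'; python3 ax.py;python3 -m pendant '[[[-0.05,0,-0.757],[0,0.07,0],1],[[-0.05,0,-0.757],[0,0.07,0],1],[[-0.05,0,-0.757],[0,0.07,0],1],[[-0.05,0,-0.757],[0,0.07,0],1],[[-0.05,0,-0.757],[0,0.07,0],1],[[-0.05,0,-0.757],[0,0.07,0],1],[[-0.05,0,-0.757],[0,0.07,0],1],[[-0.05,0,-0.757],[0,0.07,0],1],[[-0.05,0,-0.757],[0,0.07,0],1],[[-0.05,0,-0.757],[0,0.07,0],1],[[0,0,0],[0,0,0],1],[[0,0,0],[0,0,0],1]]'; python3 ax.py; python3 -c "
from h import *
t=bot.capture('top'); crop(t,340,180,500,300,5,'t10.png');s=bot.capture('scene'); crop(s,200,180,360,300,5,'s10.png')"
```

```text
time_s: 18.62
position: [0.4449, -0.1526, 0.1356]
tcp_rot: [[-1.0, 0.001, 0.017], [-0.017, -0.003, -1.0], [-0.001, -1.0, 0.003]]
force: [-4.5, -8.7, -1.4]
opening: 0.185
t 18.6167 tcp [ 0.4449 -0.1526  0.1356] yawx -179.01 y [ 0.001 -0.003 -1.   ] j [-32.5  34.3 111.6  -0.2  33.9  56.6] F [-4.5 -8.7 -1.4] open 0.18536708631382304
r 0.10864182753135052 ang 180.2975891447411 yaw 180.98569241246844 M [-1.68  1.08 -0.65]
time_s: 19.62
position: [0.4706, -0.0827, 0.1353]
tcp_rot: [[-0.777, -0.001, -0.629], [0.629, -0.001, -0.777], [0.0, -1.0, 0.002]]
force: [-4.2, -8.1, -1.3]
opening: 0.182
t 19.6167 tcp [ 0.4706 -0.0827  0.1353] yawx 141.02 y [-0.001 -0.001 -1.   ] j [-23.3  34.7 110.4  -0.2  34.9 105.8] F [-4.2 -8.1 -1.3] open 0.1815417200833343
r 0.10806763166173791 ang 140.0861609167675 yaw 141.0234428027719 M [-1.37  0.82 -0.72]
```

View pics/s10.png

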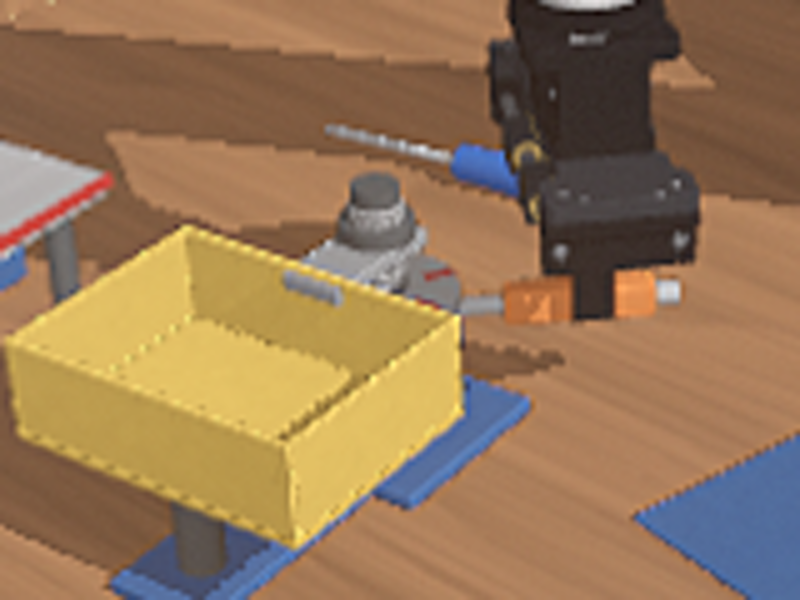

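View pics/t10.png

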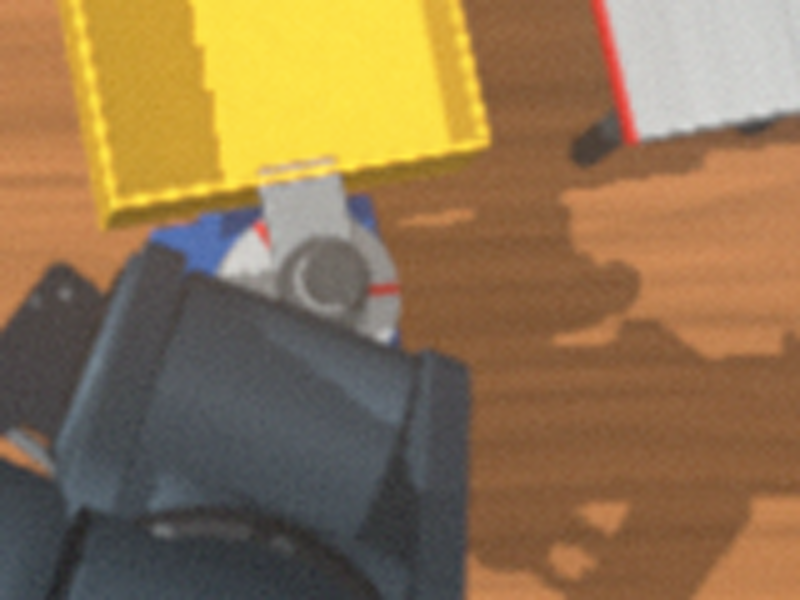

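```bash
python3 -m pendant '[[[-0.04,0,-0.757],[0,0.07,0],1],[[-0.04,0,-0.757],[0,0.07,0],1],[[-0.04,0,-0.757],[0,0.07,0],1],[[0,0,0],[0,0,0],1]]'; python3 ax.py; python3 -m pendant '[[[0,0,0.757],[0,-0.07,0],1],[[0,0,0.757],[0,-0.07,0],1],[[0,0,0.757],[0,-0.07,0],1],[[-0.02,0,0.757],[0,-0.07,0],1],[[0,0,0],[0,0,0],1],[[0,0,0],[0,0,0],1]]';python3 ax.py; python3 -m pendant '[[[0.5,0,0],[0,0,0],1],[[1,0,0],[0,0,0],1],[[1,0,0],[0,0,0],1],[[1,0,0],[0,0,0],1],[[1,0,0],[0,0,0],1],[[0,0,0],[0,0,0],1],[[0,0,0],[0,0,0],1]]';  python3 -c "
from h import *
t=bot.capture('top'); crop(t,340,180,500,300,5,'t11.png');s=bot.capture('scene'); crop(s,220,180,380,300,5,'s11.png')"; python3 ax.py
```

```text
time_s: 20.05
position: [0.4869, -0.0667, 0.1352]
tcp_rot: [[-0.628, -0.002, -0.779], [0.779, -0.001, -0.628], [0.0, -1.0, 0.002]]
force: [-4.4, -9.0, -1.1]
opening: 0.184
t 20.05 tcp [ 0.4869 -0.0667  0.1352] yawx 128.87 y [-0.002 -0.001 -1.   ] j [-20.8  35.3 108.5  -0.2  36.4 120.5] F [-4.4 -9.  -1.1] open 0.18420266263179688
r 0.10821722001162631 ang 127.97798374919286 yaw 128.8676931380982 M [-1.53  0.91 -0.65]
time_s: 20.55
position: [0.4659, -0.0873, 0.1353]
tcp_rot: [[-0.819, -0.001, -0.574], [0.574, 0.001, -0.819], [0.001, -1.0, -0.0]]
force: [-1.2, -0.5, -2.2]
opening: 0.18
t 20.55 tcp [ 0.4659 -0.0873  0.1353] yawx 144.96 y [-0.001  0.001 -1.   ] j [-24.2  34.5 111.    0.   34.5 100.9] F [-1.2 -0.5 -2.2] open 0.18029542188625344
r 0.10889988466956435 ang 143.54220386506367 yaw 144.96153619685506 M [ 0.08  0.34 -0.08]
time_s: 21.13
position: [0.4286, -0.0608, 0.1353]
tcp_rot: [[-0.821, -0.001, -0.571], [0.571, 0.0, -0.821], [0.001, -1.0, 0.0]]
force: [0.5, -0.2, -2.4]
opening: 0.185
t 21.2333 tcp [ 0.43   -0.0617  0.1354] yawx 145.16 y [ 0.002 -0.001 -1.   ] j [-23.   33.1 116.7  -0.   30.2 101.9] F [ 0.  -0.3 -0.7] open 0.18123480742534728
r 0.15294928324456292 ang 143.8196956744598 yaw 145.15881648110764 M [ 0.02  0.25 -0.01]
```

View pics/s11.png

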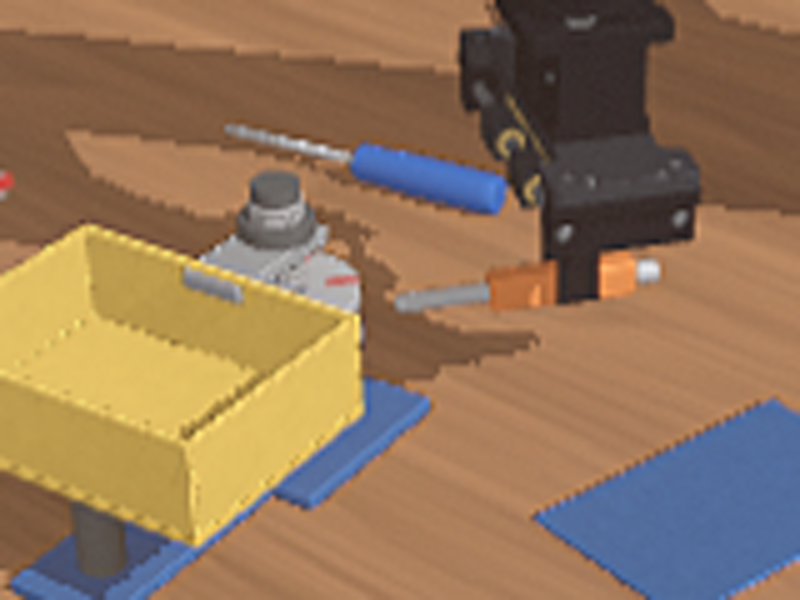

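View pics/t11.png

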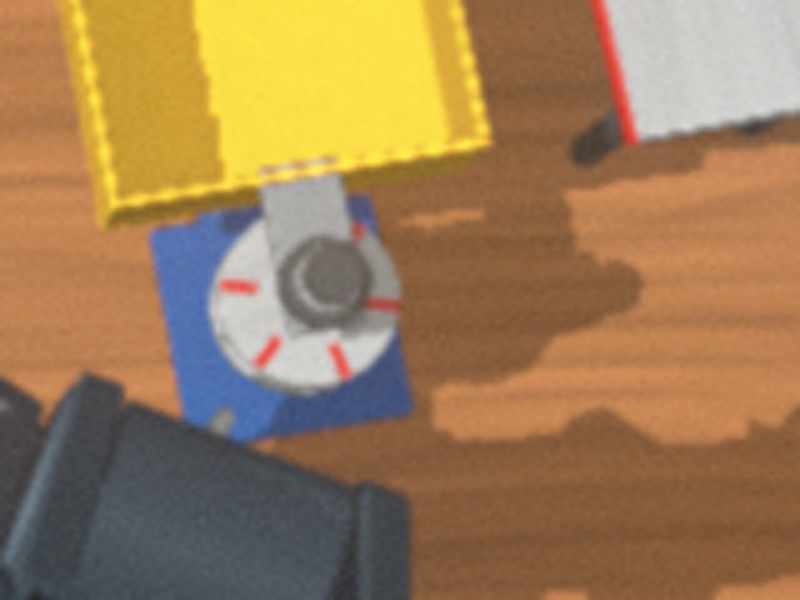

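```bash
python3 - <<'E'
from h import *
t=bot.capture("top"); s=bot.capture("scene")
T=lambda u,v:(340+u/5-.4,180+v/5-.4)
P=plane(t,[T(238,287),T(268,352),T(342,363),T(383,304)],.088)[:,:2]-[.5535,-.152]
print(np.degrees(np.arctan2(P[:,1],P[:,0]))%360,np.hypot(*P.T))
S=lambda u,v:(220+u/5-.4,180+v/5-.4)
print("tip",tri(t,T(226,415),s,S(397,301)))
for z in(.066,.07,.074):
    a=plane(s,[S(397,301),S(660,270)],z); d=a[1]-a[0]; print(a,np.degrees(np.arctan2(d[1],d[0])))
# rim height
sc=[(188,436),(88,227),(359,317)]; tp=[(487,145),(104,212)]
print(tri(t,T(105,212),s,S(359,317)))
# rim height from top edge length? use known bin xy corners
ax=np.array([.988,.156]);ay=np.array([-.156,.988]);b=np.array([.5535,-.152])+.113*ax
for sg,u in(((1,1),(188,436)),((-1,-1),(88,227)),((-1,1),(359,317))):
    q=b+sg[0]*.065*ax+sg[1]*.085*ay
    C,d=ray(s,[S(*u)]);d=d[0]; k=((q-C[:2])@d[:2])/(d[:2]@d[:2]); print((C+k*d)[2], (C+k*d)[:2]-q)
E
```

```text
[ 82.05294862 140.66927679 201.65868161 261.53639563] [0.0330333  0.03256013 0.03334429 0.03255552]
tip [ 0.50326971 -0.11499041  0.07215376]
[[ 0.49644597 -0.1239736   0.066     ]
 [ 0.38127264 -0.03823676  0.066     ]] 143.33541974364132
[[ 0.50135518 -0.1193164   0.07      ]
 [ 0.38690141 -0.03411519  0.07      ]] 143.3354197436413
[[ 0.50626439 -0.11465919  0.074     ]
 [ 0.39253017 -0.02999363  0.074     ]] 143.33541974364132
[ 0.58834346 -0.05916797  0.12313483]
0.12970549182676672 [ 0.00122239 -0.00104189]
0.12265992145829763 [-0.00144627  0.00114071]
0.12277123799514256 [ 0.00100242 -0.00101789]
```

```bash
python3 -m pendant '[[[-0.025,0,1.29],[0,-0.0845,0],1],[[-0.025,0,1.29],[0,-0.0845,0],1],[[-0.025,0,1.29],[0,-0.0845,0],1],[[-0.025,0,1.29],[0,-0.0845,0],1],[[-0.025,0,1.29],[0,-0.0845,0],1],[[-0.025,0,1.29],[0,-0.0845,0],1],[[-0.025,0,1.29],[0,-0.0845,0],1],[[-0.025,0,1.29],[0,-0.0845,0],1],[[-0.025,0,1.29],[0,-0.0845,0],1],[[-0.025,0,1.29],[0,-0.0845,0],1],[[-0.025,0,1.29],[0,-0.0845,0],1],[[-0.025,0,1.29],[0,-0.0845,0],1],[[0,0,0],[0,0,0],1],[[0,0,0],[0,0,0],1],[[0,0,0],[0,0,0],1]]'; python3 ax.py; python3 -c "
from h import *
s=bot.capture('scene'); crop(s,220,180,380,300,5,'s12.png')"
```

```text
time_s: 22.58
position: [0.4104, -0.208, 0.1351]
tcp_rot: [[-0.92, -0.001, 0.393], [-0.393, 0.001, -0.92], [0.001, -1.0, -0.001]]
force: [0.4, -0.2, -0.7]
opening: 0.181
t 22.5833 tcp [ 0.4104 -0.208   0.1351] yawx -156.86 y [-0.001  0.001 -1.   ] j [-40.8  34.  112.9   0.   33.1  26. ] F [ 0.4 -0.2 -0.7] open 0.18065367341479951
r 0.15365885349869998 ang 201.37046286116077 yaw 203.13978865079775 M [-0.09  0.18  0.05]
```

View pics/s12.png

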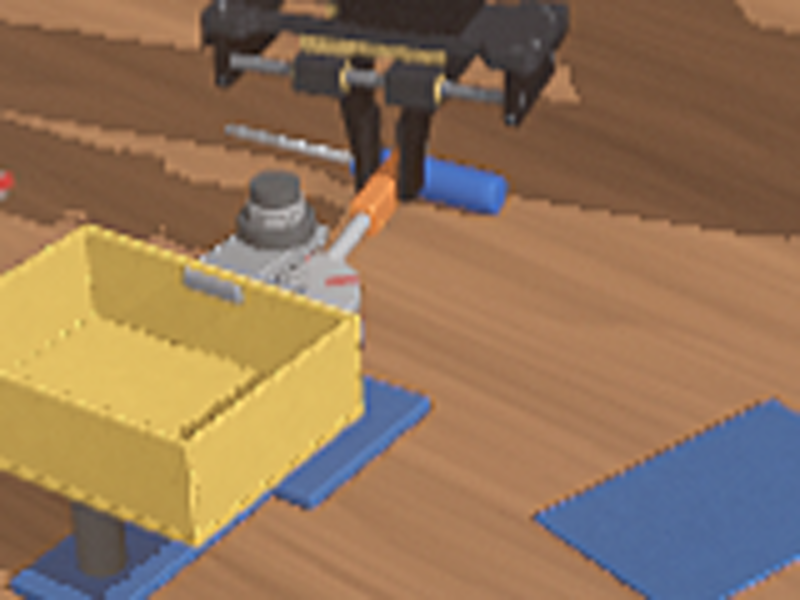

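```bash
python3 -m pendant '[[[-0.5,0,0.016],[0,0,0],1],[[-0.5,0,0.016],[0,0,0],1],[[-0.5,0,0.016],[0,0,0],1],[[-0.5,0,0.016],[0,0,0],1],[[-0.5,0,0.016],[0,0,0],1],[[-0.5,0,0.016],[0,0,0],1],[[-0.5,0,0.016],[0,0,0],1],[[-0.5,0,0.016],[0,0,0],1],[[-0.5,0,0.016],[0,0,0],1],[[0,0,0],[0,0,0],1],[[0,0,0],[0,0,0],1],[[0,0,0],[0,0,0],1]]'; python3 ax.py
```

```text
time_s: 23.63
position: [0.4527, -0.192, 0.1351]
tcp_rot: [[-0.919, -0.0, 0.395], [-0.395, 0.0, -0.919], [0.0, -1.0, -0.0]]
force: [-0.1, -0.2, -1.6]
opening: 0.179
t 23.6333 tcp [ 0.4527 -0.192   0.1351] yawx -156.76 y [-0.  0. -1.] j [-36.   35.3 108.5   0.   36.3  30.7] F [-0.1 -0.2 -1.6] open 0.17927359001177384
r 0.10848086006938372 ang 201.65073441993093 yaw 203.244085953059 M [-0.06  0.36  0.04]
```

```bash
python3 -m pendant '[[[-0.05,0,-0.757],[0,0.07,0],1],[[-0.05,0,-0.757],[0,0.07,0],1],[[-0.05,0,-0.757],[0,0.07,0],1],[[-0.05,0,-0.757],[0,0.07,0],1],[[-0.05,0,-0.757],[0,0.07,0],1],[[-0.05,0,-0.757],[0,0.07,0],1],[[-0.05,0,-0.757],[0,0.07,0],1],[[-0.05,0,-0.757],[0,0.07,0],1],[[-0.05,0,-0.757],[0,0.07,0],1],[[0,0,0],[0,0,0],1]]'; python3 ax.py;python3 -m pendant '[[[-0.045,0,-0.757],[0,0.07,0],1],[[-0.045,0,-0.757],[0,0.07,0],1],[[-0.045,0,-0.757],[0,0.07,0],1],[[-0.045,0,-0.757],[0,0.07,0],1],[[-0.045,0,-0.757],[0,0.07,0],1],[[-0.045,0,-0.757],[0,0.07,0],1],[[-0.045,0,-0.757],[0,0.07,0],1],[[-0.045,0,-0.757],[0,0.07,0],1],[[-0.045,0,-0.757],[0,0.07,0],1],[[-0.045,0,-0.757],[0,0.07,0],1],[[0,0,0],[0,0,0],1]]'; python3 ax.py;  python3 -m pendant '[[[0,0,0.757],[0,-0.07,0],1],[[0,0,0.757],[0,-0.07,0],1],[[0,0,0.757],[0,-0.07,0],1],[[-0.02,0,0.757],[0,-0.07,0],1],[[0,0,0],[0,0,0],1],[[0,0,0],[0,0,0],1]]';python3 ax.py; python3 -m pendant '[[[0.5,0,0],[0,0,0],1],[[1,0,0],[0,0,0],1],[[1,0,0],[0,0,0],1],[[1,0,0],[0,0,0],1],[[1,0,0],[0,0,0],1],[[0,0,0],[0,0,0],1],[[0,0,0],[0,0,0],1]]';  python3 -c "
from h import *
t=bot.capture('top'); crop(t,340,180,500,300,5,'t13.png');s=bot.capture('scene'); crop(s,220,180,380,300,5,'s13.png')"; python3 ax.py
```

```text
time_s: 24.47
position: [0.4482, -0.1259, 0.1354]
tcp_rot: [[-0.974, -0.001, -0.227], [0.227, -0.001, -0.974], [0.0, -1.0, 0.001]]
force: [-4.8, -8.5, -1.5]
opening: 0.184
t 24.4667 tcp [ 0.4482 -0.1259  0.1354] yawx 166.89 y [-0.001 -0.001 -1.   ] j [-29.4  34.2 112.2  -0.2  33.6  73.8] F [-4.8 -8.5 -1.5] open 0.18407096458729322
r 0.1084659709447206 ang 166.0856415295112 yaw 166.89298930433424 M [-1.43  1.17 -0.64]
time_s: 25.38
position: [0.4894, -0.0642, 0.135]
tcp_rot: [[-0.599, -0.004, -0.801], [0.801, 0.0, -0.599], [0.002, -1.0, 0.003]]
force: [-4.6, -5.6, -0.9]
opening: 0.182
t 25.3833 tcp [ 0.4894 -0.0642  0.135 ] yawx 126.79 y [-0.004  0.    -1.   ] j [-2.040e+01  3.540e+01  1.081e+02 -1.000e-01  3.670e+01  1.229e+02] F [-4.6 -5.6 -0.9] open 0.1816544468733117
r 0.10868827373857069 ang 126.14467520215985 yaw 126.78840807219989 M [-1.16  1.16 -0.65]
time_s: 25.88
position: [0.4682, -0.0845, 0.1352]
tcp_rot: [[-0.797, -0.001, -0.603], [0.603, 0.001, -0.797], [0.001, -1.0, 0.0]]
force: [-0.3, -0.2, -1.2]
opening: 0.183
t 25.8833 tcp [ 0.4682 -0.0845  0.1352] yawx 142.89 y [-0.001  0.001 -1.   ] j [-23.7  34.6 110.7   0.   34.7 103.4] F [-0.3 -0.2 -1.2] open 0.18330558569249497
r 0.10875932958374353 ang 141.63288851146064 yaw 142.88926731213004 M [ 0.08  0.5  -0.07]
time_s: 26.47
position: [0.4322, -0.0568, 0.1353]
tcp_rot: [[-0.8, -0.0, -0.6], [0.6, 0.0, -0.8], [0.0, -1.0, 0.0]]
force: [-0.9, -0.1, -1.7]
opening: 0.182
t 26.5667 tcp [ 0.4336 -0.0577  0.1354] yawx 143.1 y [ 0.002 -0.001 -1.   ] j [-22.3  33.2 116.3  -0.   30.5 104.6] F [ 0.1  0.4 -1.2] open 0.17751241024558373
r 0.15255015740807468 ang 141.82835498230548 yaw 143.0975941820108 M [0.04 0.2  0.04]
```

View pics/s13.png

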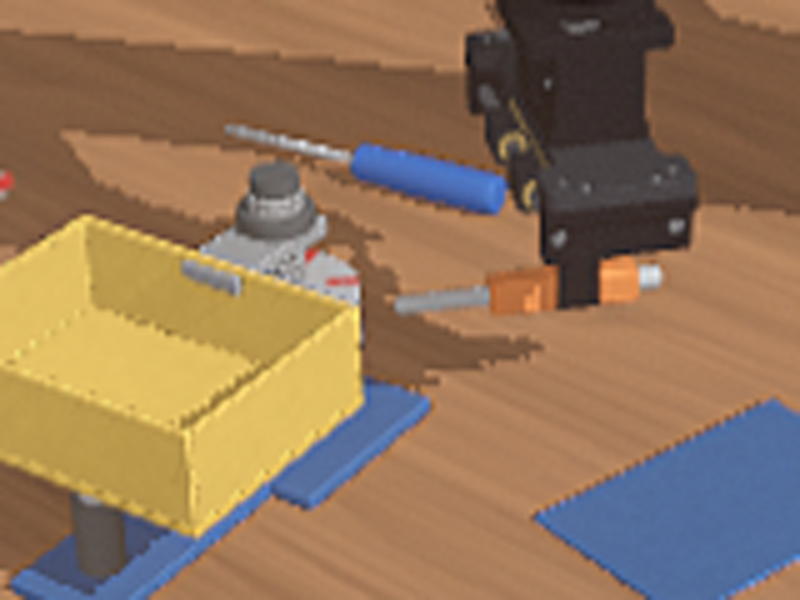

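View pics/t13.png

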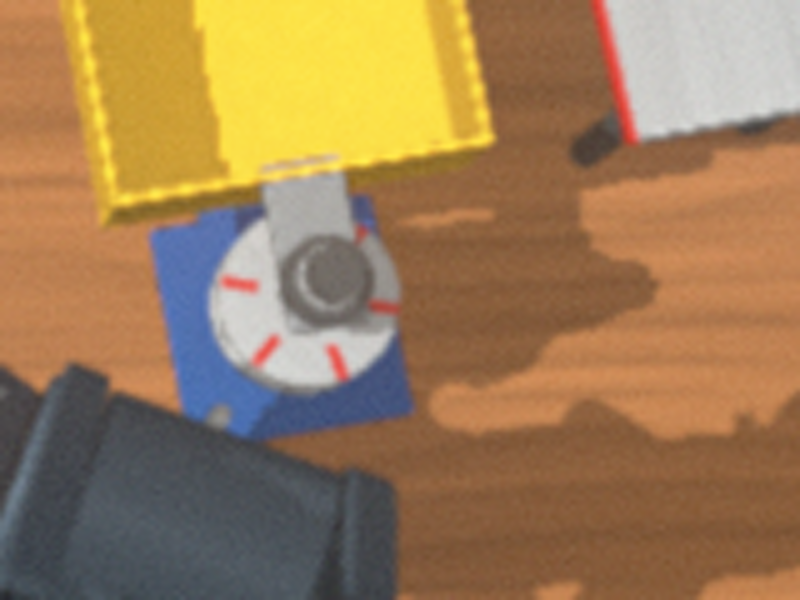

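```bash
python3 - <<'E'
from h import *
t=bot.capture("top"); s=bot.capture("scene")
T=lambda u,v:(340+u/5-.4,180+v/5-.4)
P=plane(t,[T(239,284),T(266,350),T(339,363),T(384,307)],.088)[:,:2]-[.5535,-.152]
print(np.degrees(np.arctan2(P[:,1],P[:,0]))%60,np.hypot(*P.T))
S=lambda u,v:(220+u/5-.4,180+v/5-.4)
a=plane(s,[S(397,304),S(660,276)],.07); d=a[1]-a[0]; print(a,np.degrees(np.arctan2(d[1],d[0])))
print(tri(t,T(105,208),s,S(359,304)))
ax=np.array([.988,.156]);ay=np.array([-.156,.988]);b=np.array([.5535,-.152])+.113*ax
for sg,u in(((1,1),(188,429)),((-1,-1),(88,216)),((-1,1),(359,304))):
    q=b+sg[0]*.065*ax+sg[1]*.085*ay
    C,d=ray(s,[S(*u)]);d=d[0]; k=((q-C[:2])@d[:2])/(d[:2]@d[:2]); print((C+k*d)[2], (C+k*d)[:2]-q)
E
```

```text
[19.58464749 18.46619466 19.49705796 19.28521245] [0.03274195 0.03241001 0.03283856 0.03315405]
[[ 0.50361309 -0.11723902  0.07      ]
 [ 0.39200217 -0.03023922  0.07      ]] 142.06387519415472
[ 0.58865683 -0.05853484  0.13066503]
0.1333127258418073 [ 0.00102449 -0.00087374]
0.12892962132840868 [-0.00189365  0.0014952 ]
0.129913673258636 [ 0.0008313  -0.00084455]
```

```bash
python3 -c "
from h import *
t=bot.capture('top'); crop(t,345,120,545,240,4,'t14.png');s=bot.capture('scene'); crop(s,140,180,300,300,5,'s14.png')"
```

```text
(no output)
```

View pics/t14.png

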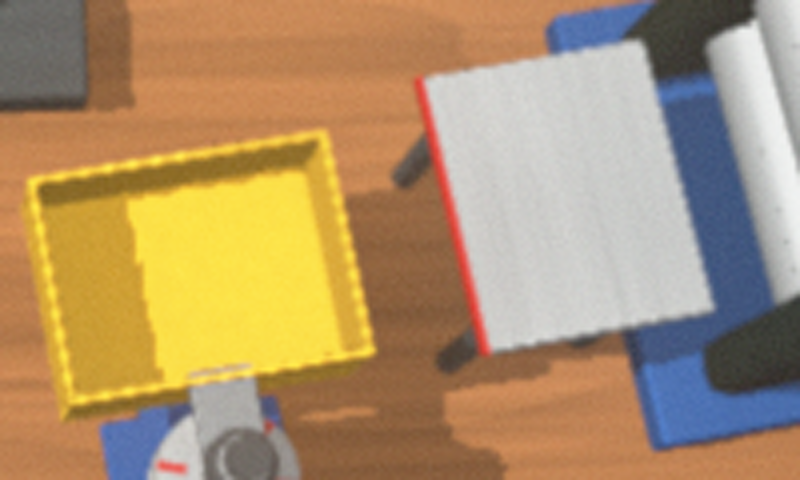

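View pics/s14.png

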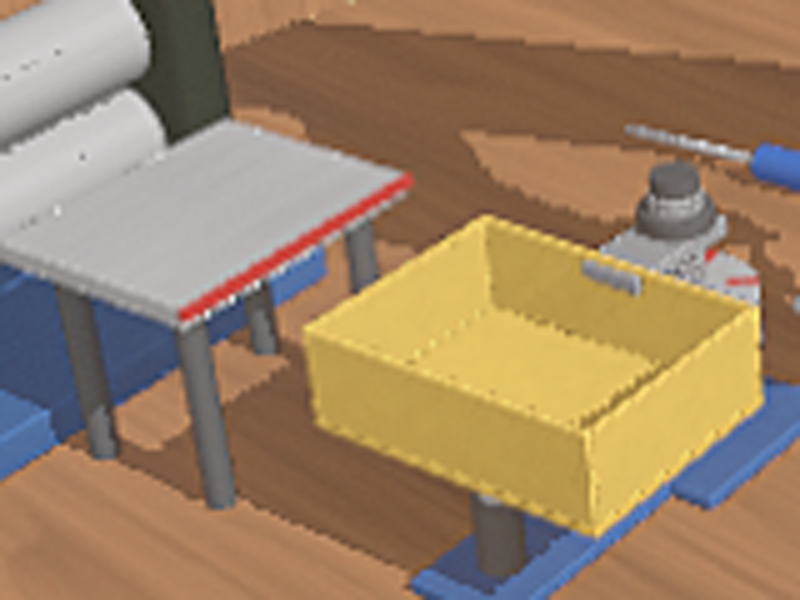

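```bash
python3 - <<'E'
from h import *
t=bot.capture("top"); s=bot.capture("scene")
T=lambda u,v:(345+u/4-.4,120+v/4-.4); S=lambda u,v:(140+u/5-.4,180+v/5-.4)
P=[tri(t,T(*a),s,S(*b)) for a,b in zip([(30,180),(325,131),(373,353),(66,414)],[(588,430),(307,329),(487,215),(762,306)])]
print(np.round(P,4),np.mean(P,0))
Q=[tri(t,T(*a),s,S(*b)) for a,b in zip([(484,355),(417,80)],[(411,175),(181,311)])]
print(Q)
E
```

```text
[[ 0.7151 -0.0433  0.1308]
 [ 0.7401 -0.2086  0.1289]
 [ 0.613  -0.2269  0.1299]
 [ 0.5851 -0.0599  0.1274]] [ 0.6633277  -0.13465698  0.12923818]
[array([ 0.61074453, -0.28811099,  0.13088679]), array([ 0.76972546, -0.26330892,  0.1304646 ])]
```

```bash
python3 -m pendant '[[[-0.025,0,1.27],[0,-0.083,0],1],[[-0.025,0,1.27],[0,-0.083,0],1],[[-0.025,0,1.27],[0,-0.083,0],1],[[-0.025,0,1.27],[0,-0.083,0],1],[[-0.025,0,1.27],[0,-0.083,0],1],[[-0.025,0,1.27],[0,-0.083,0],1],[[-0.025,0,1.27],[0,-0.083,0],1],[[-0.025,0,1.27],[0,-0.083,0],1],[[-0.025,0,1.27],[0,-0.083,0],1],[[-0.025,0,1.27],[0,-0.083,0],1],[[-0.025,0,1.27],[0,-0.083,0],1],[[-0.025,0,1.27],[0,-0.083,0],1],[[0,0,0],[0,0,0],1],[[0,0,0],[0,0,0],1],[[0,0,0],[0,0,0],1]]'; python3 ax.py
```

```text
time_s: 28.12
position: [0.4077, -0.2009, 0.1351]
tcp_rot: [[-0.939, -0.001, 0.343], [-0.343, 0.001, -0.939], [0.001, -1.0, -0.002]]
force: [-0.3, 0.3, -1.9]
opening: 0.181
t 28.1167 tcp [ 0.4077 -0.2009  0.1351] yawx -159.95 y [-0.001  0.001 -1.   ] j [-40.4  33.8 113.7   0.   32.5  29.6] F [-0.3  0.3 -1.9] open 0.18107448311117194
r 0.1537449496116403 ang 198.5404936014709 yaw 200.05134259272558 M [-0.06  0.18 -0.01]
```

```bash
python3 -m pendant '[[[0,0,0.15],[0,0,0],1],[[-0.5,0,0.01],[0,0,0],1],[[-0.5,0,0.01],[0,0,0],1],[[-0.5,0,0.01],[0,0,0],1],[[-0.5,0,0.01],[0,0,0],1],[[-0.5,0,0.01],[0,0,0],1],[[-0.5,0,0.01],[0,0,0],1],[[-0.5,0,0.01],[0,0,0],1],[[-0.5,0,0.01],[0,0,0],1],[[-0.5,0,0.01],[0,0,0],1],[[0,0,0],[0,0,0],1],[[0,0,0],[0,0,0],1],[[0,0,0],[0,0,0],1]]'; python3 ax.py
```

```text
time_s: 29.2
position: [0.4512, -0.1882, 0.1351]
tcp_rot: [[-0.939, -0.0, 0.345], [-0.345, 0.0, -0.939], [0.0, -1.0, -0.001]]
force: [-0.0, -0.4, -2.1]
opening: 0.178
t 29.2 tcp [ 0.4512 -0.1882  0.1351] yawx -159.85 y [-0.  0. -1.] j [-35.8  35.2 108.9   0.   36.   34.1] F [-0.  -0.4 -2.1] open 0.1783456490481264
r 0.10849733117349922 ang 199.50099778632952 yaw 200.152160118288 M [-0.1   0.32 -0.  ]
```

```bash
python3 -m pendant '[[[-0.045,0,-0.757],[0,0.07,0],1],[[-0.045,0,-0.757],[0,0.07,0],1],[[-0.045,0,-0.757],[0,0.07,0],1],[[-0.045,0,-0.757],[0,0.07,0],1],[[-0.045,0,-0.757],[0,0.07,0],1],[[-0.045,0,-0.757],[0,0.07,0],1],[[-0.045,0,-0.757],[0,0.07,0],1],[[-0.045,0,-0.757],[0,0.07,0],1],[[0,0,0],[0,0,0],1],[[0,0,0],[0,0,0],1]]'; python3 ax.py
```

```text
time_s: 30.03
position: [0.4477, -0.1296, 0.1354]
tcp_rot: [[-0.978, -0.001, -0.209], [0.209, -0.001, -0.978], [0.001, -1.0, 0.001]]
force: [-5.7, -7.4, -0.8]
opening: 0.185
t 30.0333 tcp [ 0.4477 -0.1296  0.1354] yawx 167.95 y [-0.001 -0.001 -1.   ] j [-29.9  34.2 112.1  -0.2  33.7  72.3] F [-5.7 -7.4 -0.8] open 0.18504150320800652
r 0.10808976509775635 ang 168.06278687283506 yaw 167.95394101670487 M [-1.32  1.13 -0.59]
```

Reverse the lag, pull out, and check.

```bash
python3 -m pendant '[[[0,0,0.757],[0,-0.07,0],1],[[0,0,0.757],[0,-0.07,0],1],[[0,0,0.757],[0,-0.07,0],1],[[-0.02,0,0.757],[0,-0.07,0],1],[[0,0,0],[0,0,0],1],[[0,0,0],[0,0,0],1]]';python3 ax.py; python3 -m pendant '[[[0.5,0,0],[0,0,0],1],[[1,0,0],[0,0,0],1],[[1,0,0],[0,0,0],1],[[1,0,0],[0,0,0],1],[[1.5,0,0],[0,0,0],1],[[1,-1,0],[0,0,0],1],[[0,-3,0],[0,0,0],1],[[0,-3,0],[0,0,0],1],[[0,0,0],[0,0,0],1],[[0,0,0],[0,0,0],1]]';  python3 -c "
from h import *
t=bot.capture('top'); crop(t,345,120,545,240,4,'t15.png');s=bot.capture('scene'); crop(s,140,180,300,300,5,'s15.png');crop(s,240,140,440,290,4,'s15b.png')"; python3 ax.py
```

```text
time_s: 30.53
position: [0.4453, -0.1588, 0.1352]
tcp_rot: [[-0.998, -0.0, 0.068], [-0.068, 0.0, -0.998], [0.0, -1.0, -0.0]]
force: [-3.2, -1.4, -2.3]
opening: 0.182
t 30.5333 tcp [ 0.4453 -0.1588  0.1352] yawx -176.07 y [-0.  0. -1.] j [-33.2  34.5 111.2   0.   34.4  52.9] F [-3.2 -1.4 -2.3] open 0.1816301601454323
r 0.10838482088402557 ang 183.60913763194935 yaw 183.9271367069882 M [-0.23  0.54 -0.05]
time_s: 31.37
position: [0.3857, -0.1632, 0.2065]
tcp_rot: [[-0.997, 0.003, 0.071], [-0.071, -0.002, -0.997], [-0.003, -1.0, 0.003]]
force: [-0.5, -0.4, -1.3]
opening: 0.179
t 31.4667 tcp [ 0.3849 -0.1625  0.2048] yawx -175.9 y [-0.001  0.001 -1.   ] j [-38.3  23.7 115.9  -0.   40.5  47.6] F [ 0.3 -0.3 -2.1] open 0.1792767613481134
r 0.16890177385357644 ang 183.55029688750676 yaw 184.0952225554198 M [-0.08  0.21  0.03]
```

View pics/t15.png

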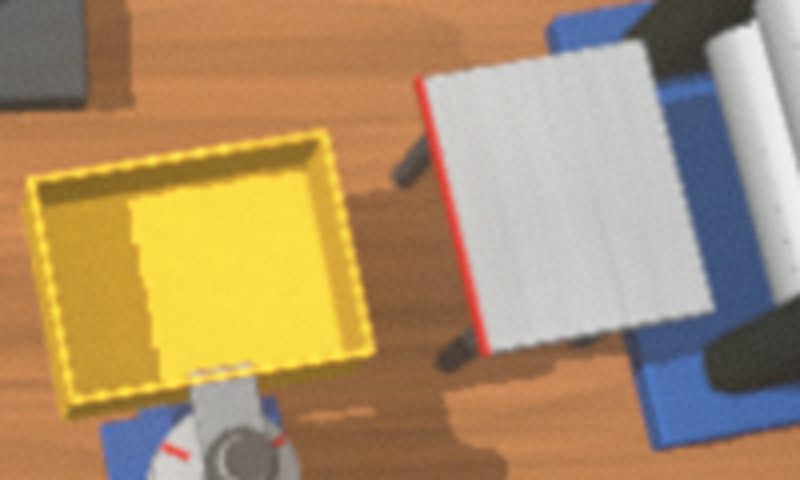

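View pics/s15.png

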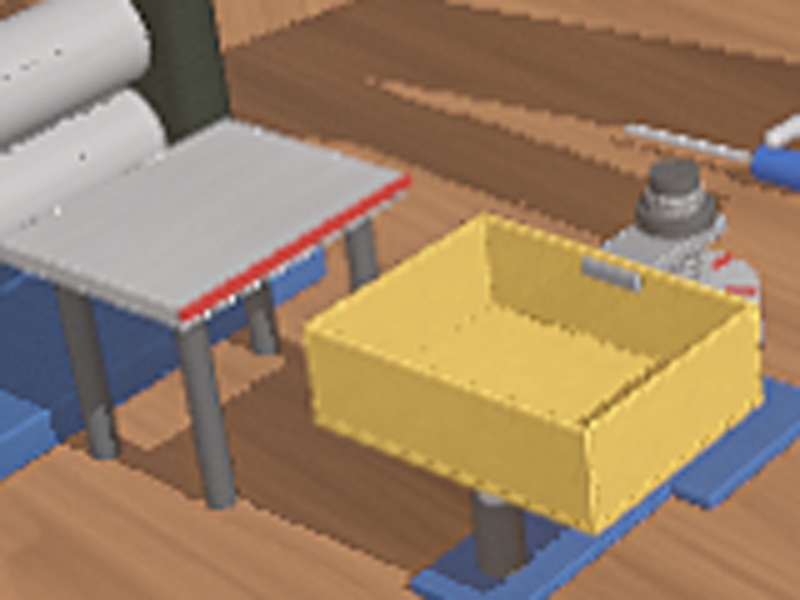

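View pics/s15b.png

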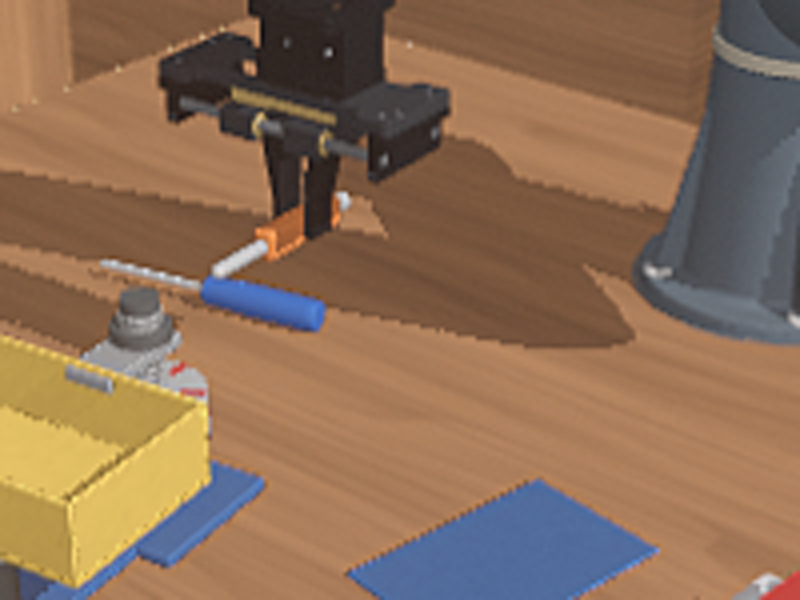

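```bash
python3 -m pendant '[[[-1.02,0,-2.69],[0,0,0],1],[[-1.02,0,-2.69],[0,0,0],1],[[-1.02,0,-2.69],[0,0,0],1],[[-1.02,0,-2.69],[0,0,0],1],[[-1.02,0,-2.69],[0,0,0],1],[[-1.02,0,-2.69],[0,0,0],1],[[-1.02,0,-2.69],[0,0,0],1],[[-1.02,0,-2.69],[0,0,0],1],[[0,0,0],[0,0,0],1],[[0,3,0],[0,0,0],1],[[0,3,0],[0,0,0],1],[[0,3,0],[0,0,0],1],[[0,2,0],[0,0,0],1],[[0,0,0],[0,0,0],1],[[0,0,0],[0,0,0],1]]'; python3 st.py; python3 -c "
from h import *
s=bot.capture('scene'); crop(s,260,180,460,330,4,'s16.png')"
```

```text
time_s: 32.72
position: [0.4502, 0.0574, 0.0936]
tcp_rot: [[-0.997, -0.006, 0.071], [-0.071, 0.001, -0.997], [0.005, -1.0, -0.001]]
force: [-0.6, 0.4, -1.7]
opening: 0.182
t 32.7167 tcp [0.4502 0.0574 0.0936] yawx -175.91 y [-0.006  0.001 -1.   ] j [ -6.9  39.  114.7  -0.   26.6  79. ] F [-0.6  0.4 -1.7] open 0.18207912572358112
```

View pics/s16.png

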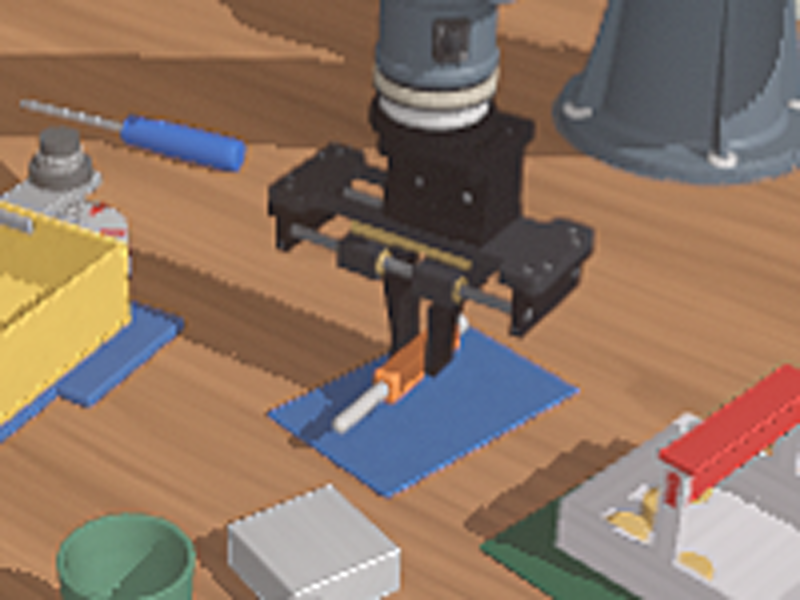

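```bash
python3 -m pendant '[[[0,0.7,0],[0,0,0],1],[[0,0.5,0],[0,0,0],1],[[0,0.2,0],[0,0,0],1],[[0,0,0],[0,0,0],1],[[0,0,0],[0,0,0],1]]'; python3 -m pendant '[[[0,0,0],[0,0,0],0.6],[[0,0,0],[0,0,0],0.6],[[0,0,0],[0,0,0],0.6],[[0,0,0],[0,0,0],0.6],[[0,0,0],[0,0,0],0.6],[[0,-1,0],[0,0,0],0.6],[[0,-3,0],[0,0,0],0.3],[[0,-3,0],[0,0,0],0],[[0,-4,0],[0,0,0],0],[[0,-4,0],[0,0,0],0],[[0,0,0],[0,0,0],0],[[0,0,0],[0,0,0],0]]'; python3 -c "
from h import *
t=bot.capture('top'); crop(t,170,210,350,340,4,'t17.png')
s=bot.capture('scene'); crop(s,310,200,510,350,4,'s17.png')"; python3 st.py
```

```text
time_s: 33.18
position: [0.452, 0.0575, 0.0816]
tcp_rot: [[-0.997, 0.001, 0.072], [-0.072, -0.0, -0.997], [-0.001, -1.0, 0.0]]
force: [0.1, 1.1, -1.7]
opening: 0.178
time_s: 34.18
position: [0.4529, 0.0575, 0.2341]
tcp_rot: [[-0.997, 0.007, 0.072], [-0.072, -0.001, -0.997], [-0.007, -1.0, 0.001]]
force: [-0.3, -1.0, -0.8]
opening: 0.771
t 34.2833 tcp [0.451  0.0577 0.2312] yawx -175.88 y [-0.001  0.    -1.   ] j [ -6.8  22.9 109.5  -0.   47.6  79. ] F [-0.8  0.1 -0.4] open 0.8623929685243193
```

View pics/s17.png

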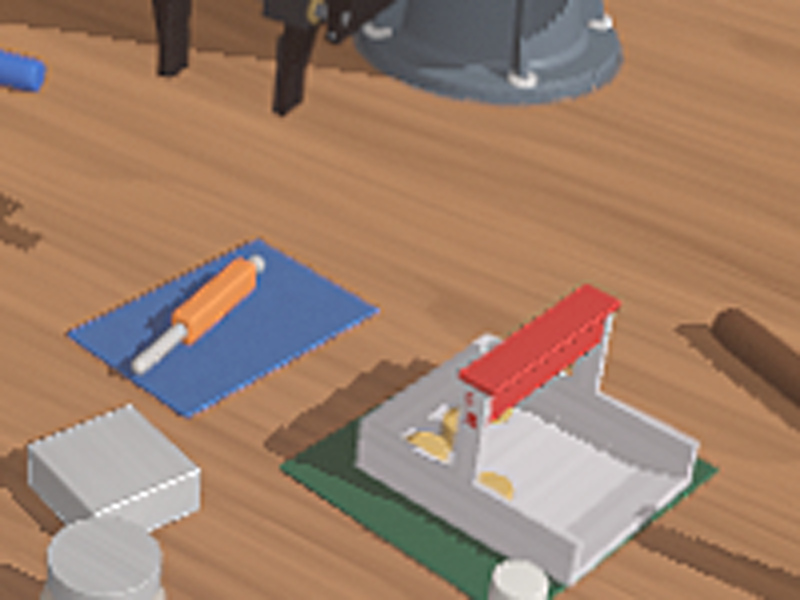

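View pics/t17.png

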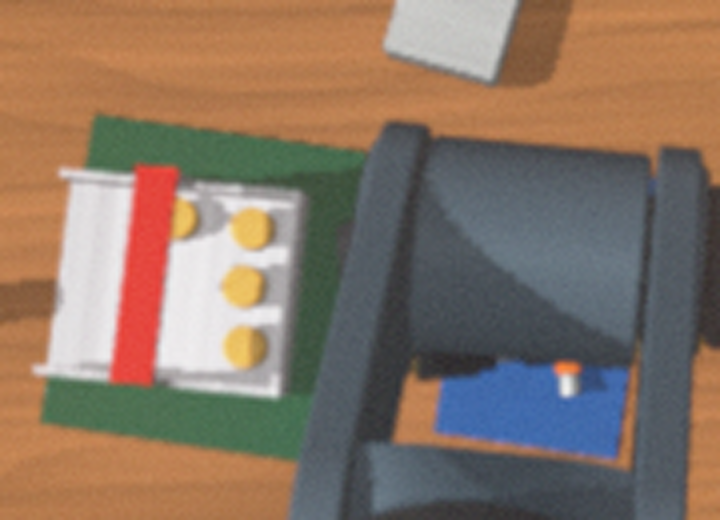

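```bash
python3 -m pendant '[[[-0.5,0,-2.82],[0,0,0],0],[[-0.5,0,-2.82],[0,0,0],0],[[-0.5,0,-2.82],[0,0,0],0],[[-0.5,0,-2.82],[0,0,0],0],[[-0.5,0,-2.82],[0,0,0],0],[[-0.5,0,-2.82],[0,0,0],0],[[-0.5,0,-2.82],[0,0,0],0],[[-0.5,0,-2.82],[0,0,0],0],[[0,0,0],[0,0.084,0],0],[[0,0,0],[0,0.084,0],0],[[0,2,0],[0,0,0],0],[[0,2,0],[0,0,0],0],[[0,0,0],[0,0,0],0],[[0,0,0],[0,0,0],0]]'; python3 st.py; python3 -c "
from h import *
s=bot.capture('scene'); crop(s,340,180,540,330,4,'s18.png')
T=lambda u,v:(340+u/4-.4,180+v/4-.4)"
```

```text
time_s: 35.45
position: [0.4738, 0.2848, 0.1886]
tcp_rot: [[-0.995, -0.007, -0.096], [0.096, -0.002, -0.995], [0.006, -1.0, 0.003]]
force: [0.2, -1.1, -0.1]
opening: 1.0
t 35.45 tcp [0.4738 0.2848 0.1886] yawx 174.49 y [-0.007 -0.002 -1.   ] j [ 19.4  33.1  97.7  -0.   49.6 114.9] F [ 0.2 -1.1 -0.1] open 0.9996316120358112
```

View pics/s18.png

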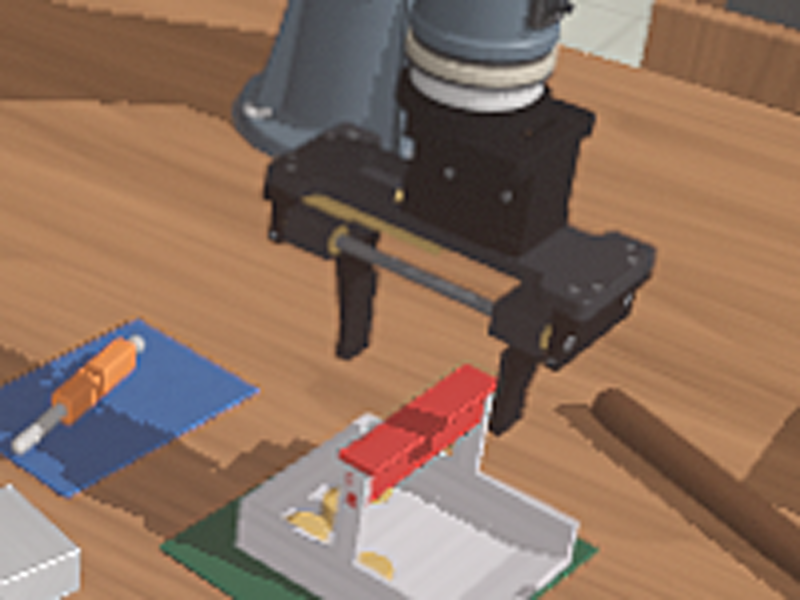

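```bash
python3 - <<'E'
from h import *
s=bot.capture("scene")
T=lambda u,v:(340+u/4-.4,180+v/4-.4)
a=plane(s,[T(342,455),T(371,473),T(495,381),T(466,366)],.097); print(a,a.mean(0))
E
python3 -m pendant '[[[0,2,0],[0,0,0],0],[[0,2,0],[0,0,0],0],[[0,1.4,0],[0,0,0],0],[[0,0,0],[0,0,0],0],[[0,0,0],[0,0,0],0]]'
python3 -m pendant '[[[0,0,0],[0,0,0],1],[[0,0,0],[0,0,0],1],[[0,0,0],[0,0,0],1],[[0,0,0],[0,0,0],1],[[0,0,0],[0,0,0],1],[[0,0,0],[0,0,0],1],[[0,0,0],[0,0,0],1],[[0,0,0],[0,0,0],1],[[0,0,0],[0,0,0],1],[[0,0,0],[0,0,0],1],[[0,0,0],[0,0,0],1],[[0,0,0],[0,0,0],1],[[0,0,0],[0,0,0],1],[[0,0,0],[0,0,0],1],[[0,0,0],[0,0,0],1],[[0,0,0],[0,0,0],1],[[0,0,0],[0,0,0],1]]'; python3 st.py
```

```text
[[0.52630382 0.26614544 0.097     ]
 [0.53024141 0.28576146 0.097     ]
 [0.41043884 0.29806648 0.097     ]
 [0.40735932 0.27849792 0.097     ]] [0.46858585 0.28211783 0.097     ]
time_s: 35.97
position: [0.4757, 0.2854, 0.1375]
tcp_rot: [[-0.995, -0.0, -0.096], [0.096, -0.0, -0.995], [0.0, -1.0, 0.0]]
force: [-0.1, -0.5, 0.2]
opening: 0.999
time_s: 37.38
position: [0.4755, 0.2855, 0.1372]
tcp_rot: [[-0.995, 0.0, -0.096], [0.096, 0.0, -0.995], [0.0, -1.0, -0.0]]
force: [-0.2, 1.4, -2.4]
opening: 0.251
t 37.3833 tcp [0.4755 0.2855 0.1372] yawx 174.48 y [ 0.  0. -1.] j [ 19.4  37.9  99.3   0.   42.7 114.9] F [-0.2  1.4 -2.4] open 0.2508829838947816
```

```bash
python3 -m pendant '[[[0,0,0],[0,0,0],1],[[0,0,0],[0,0,0],1],[[0,0,0],[0,0,0],1],[[0,0,0],[0,0,0],1],[[0,0,0],[0,0,0],1],[[0,0,0],[0,0,0],1],[[0,0,0],[0,0,0],1],[[0,0,0],[0,0,0],1]]'; python3 -c "
from h import *
s=bot.capture('scene'); crop(s,340,180,540,330,4,'s19.png')"
```

```text
time_s: 38.05
position: [0.4754, 0.2854, 0.1371]
tcp_rot: [[-0.995, -0.0, -0.096], [0.096, -0.0, -0.995], [0.0, -1.0, 0.0]]
force: [0.1, 0.7, -3.9]
opening: 0.253
```

View pics/s19.png

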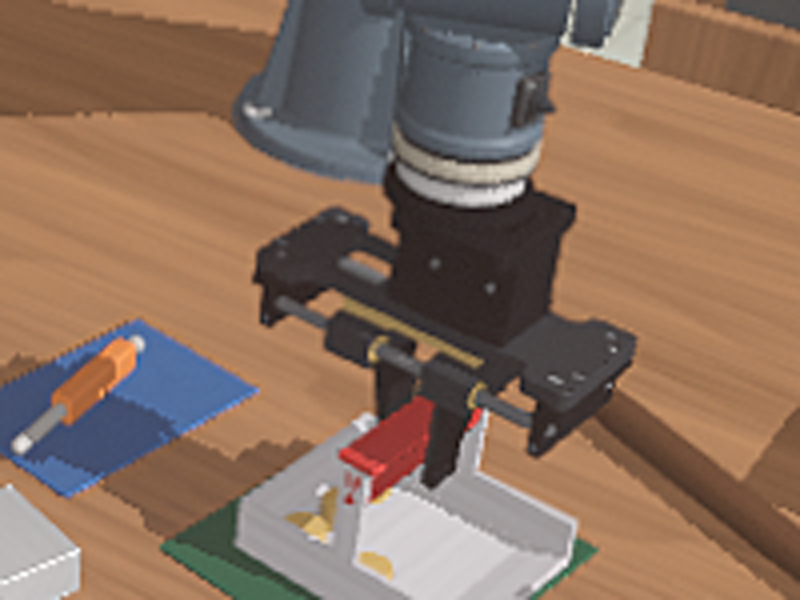

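```bash
python3 -m pendant '[[[0,0,0],[0,0,0],0.5],[[0,0,0],[0,0,0],0.5],[[0,0,0],[0,0,0],0.5],[[0,0,0],[0,0,0],0.5],[[0,0,0],[0,0,0],0.5],[[0,0,0],[0,0,0],0.5],[[0,0.4,0],[0,0,0],0.5],[[0,0.4,0],[0,0,0],0.5],[[0,0,0],[0,0,0],0.5],[[0,0,0],[0,0,0],0.5]]'; python3 -m pendant '[[[0,0,0],[0,0,0],1],[[0,0,0],[0,0,0],1],[[0,0,0],[0,0,0],1],[[0,0,0],[0,0,0],1],[[0,0,0],[0,0,0],1],[[0,0,0],[0,0,0],1],[[0,0,0],[0,0,0],1],[[0,0,0],[0,0,0],1],[[0,0,0],[0,0,0],1],[[0,0,0],[0,0,0],1],[[0,0,0],[0,0,0],1],[[0,0,0],[0,0,0],1],[[0,0,0],[0,0,0],1]]'
```

```text
time_s: 38.93
position: [0.4752, 0.2853, 0.1287]
tcp_rot: [[-0.995, -0.001, -0.096], [0.096, -0.0, -0.995], [0.001, -1.0, 0.001]]
force: [0.1, 1.0, 0.8]
opening: 0.503
time_s: 40.02
position: [0.4756, 0.2854, 0.1293]
tcp_rot: [[-0.995, 0.0, -0.096], [0.096, -0.0, -0.995], [-0.0, -1.0, 0.0]]
force: [-0.1, -1.3, 1.2]
opening: 0.264
```

```bash
python3 -m pendant '[[[0,0,0],[0,0,0],1],[[0,0,0],[0,0,0],1],[[0,0,0],[0,0,0],1],[[0,0,0],[0,0,0],1],[[0,0,0],[0,0,0],1]]'; python3 -c "
from h import *
s=bot.capture('scene'); crop(s,400,230,480,310,8,'s20.png')"
```

```text
time_s: 40.43
position: [0.4756, 0.2854, 0.1293]
tcp_rot: [[-0.995, 0.0, -0.096], [0.096, -0.0, -0.995], [-0.0, -1.0, 0.0]]
force: [0.5, -0.6, 1.9]
opening: 0.27
```

View pics/s20.png

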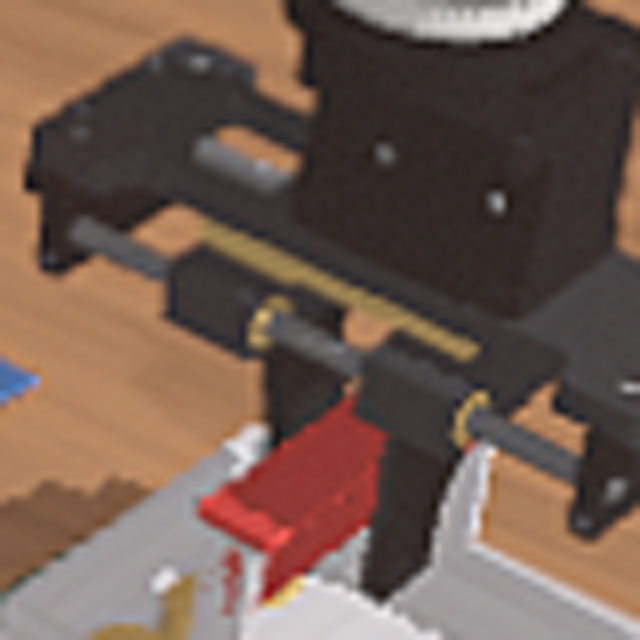

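```bash
python3 -m pendant '[[[0,0,0],[0,0,0],0.5],[[0,0,0],[0,0,0],0.5],[[0,0,0],[0,0,0],0.5],[[0,0,0],[0,0,0],0.5],[[0,0,0],[0,0,0],0.5],[[0,0,0],[0,0,0],0.5],[[0,0.6,0],[0,0,0],0.5],[[0,0.5,0],[0,0,0],0.5],[[0,0,0],[0,0,0],0.5],[[0,0,0],[0,0,0],0.5]]'; python3 -m pendant '[[[0,0,0],[0,0,0],1],[[0,0,0],[0,0,0],1],[[0,0,0],[0,0,0],1],[[0,0,0],[0,0,0],1],[[0,0,0],[0,0,0],1],[[0,0,0],[0,0,0],1],[[0,0,0],[0,0,0],1],[[0,0,0],[0,0,0],1],[[0,0,0],[0,0,0],1],[[0,0,0],[0,0,0],1],[[0,0,0],[0,0,0],1],[[0,0,0],[0,0,0],1],[[0,0,0],[0,0,0],1],[[0,0,0],[0,0,0],1],[[0,0,0],[0,0,0],1]]'
```

```text
time_s: 41.32
position: [0.4751, 0.2853, 0.1176]
tcp_rot: [[-0.995, -0.001, -0.096], [0.096, -0.001, -0.995], [0.001, -1.0, 0.001]]
force: [0.0, -0.3, -0.1]
opening: 0.496
time_s: 42.57
position: [0.4755, 0.2854, 0.1182]
tcp_rot: [[-0.995, -0.0, -0.096], [0.096, -0.0, -0.995], [0.0, -1.0, 0.0]]
force: [-0.2, -0.3, -5.4]
opening: 0.16
```

```bash
python3 -m pendant '[[[0,0,0],[0,0,0],1],[[0,0,0],[0,0,0],1],[[0,0,0],[0,0,0],1],[[0,0,0],[0,0,0],1],[[0,0,0],[0,0,0],1],[[0,0,0],[0,0,0],1]]'; python3 -c "
from h import *
s=bot.capture('scene'); crop(s,360,210,510,340,5,'s21.png')"
```

```text
time_s: 43.07
position: [0.4755, 0.2855, 0.1183]
tcp_rot: [[-0.995, 0.0, -0.096], [0.096, 0.0, -0.995], [-0.0, -1.0, -0.0]]
force: [-0.3, -0.5, -5.2]
opening: 0.16
```

View pics/s21.png

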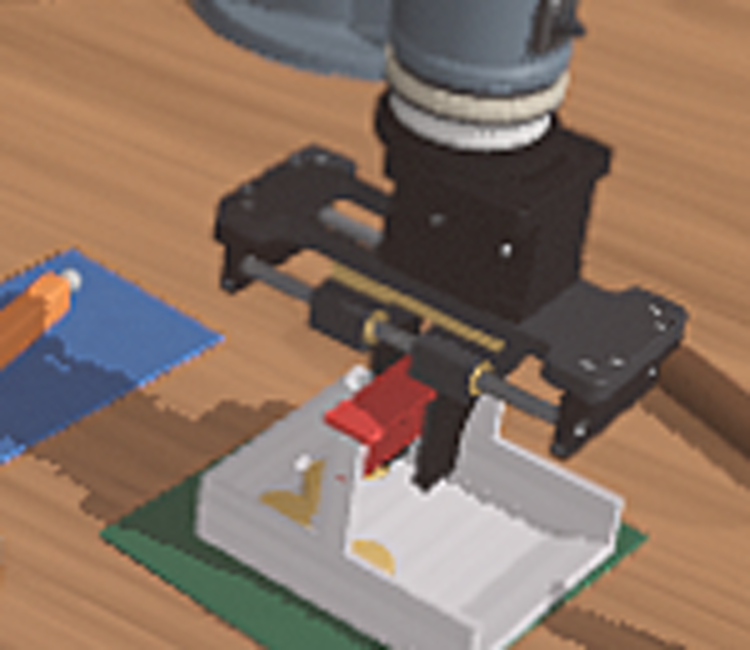

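```bash
python3 -m pendant '[[[0,-0.3,0],[0,0,0],1],[[0,-0.6,0],[0,0,0],1],[[0,-0.8,0],[0,0,0],1],[[0,-0.5,0],[0,0,0],1],[[0,0,0],[0,0,0],1],[[0,0,0],[0,0,0],1]]'; python3 st.py; python3 -c "
from h import *
s=bot.capture('scene'); crop(s,360,190,510,320,5,'s22.png')"
```

```text
time_s: 43.62
position: [0.4759, 0.2856, 0.1411]
tcp_rot: [[-0.995, 0.002, -0.096], [0.096, 0.001, -0.995], [-0.002, -1.0, -0.001]]
force: [-0.5, 1.6, -7.0]
opening: 0.165
t 43.6167 tcp [0.4759 0.2856 0.1411] yawx 174.49 y [ 0.002  0.001 -1.   ] j [ 19.4  37.5  99.2   0.   43.1 114.9] F [-0.5  1.6 -7. ] open 0.16504918149448408
```

View pics/s22.png

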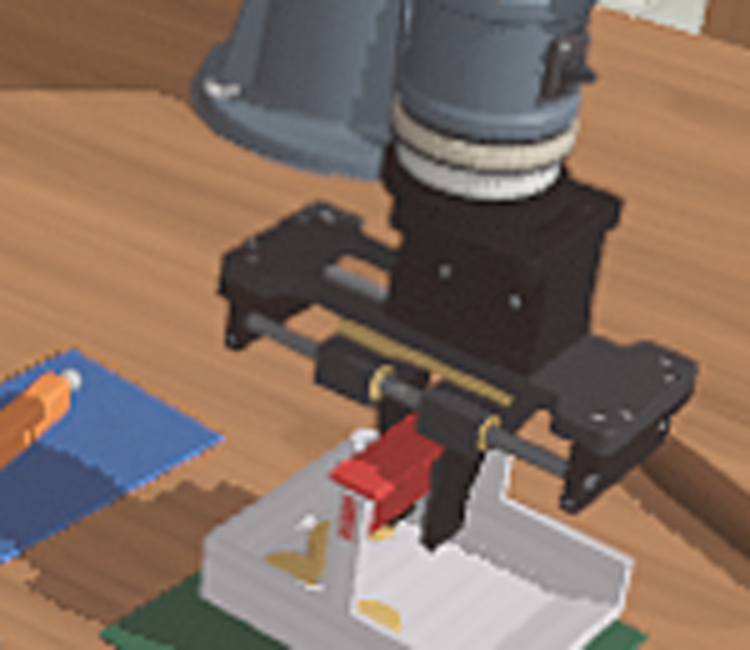

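```bash
python3 -m pendant '[[[0,-0.5,0],[0,0,0],1],[[0,-1,0],[0,0,0],1],[[0,-1.5,0],[0,0,0],1],[[0,-2,0],[0,0,0],1],[[0,-2,0],[0,0,0],1],[[0,-2,0],[0,0,0],1],[[0,-2,0],[0,0,0],1],[[0,-2,0],[0,0,0],1],[[0,-1.5,0],[0,0,0],1],[[0,-1,0],[0,0,0],1],[[0,-0.5,0],[0,0,0],1],[[0,0,0],[0,0,0],1]]'
python3 -m pendant '[[[-0.22,0,0.45],[0,0,0],1],[[-0.44,0,0.9],[0,0,0],1],[[-0.67,0,1.34],[0,0,0],1],[[-0.89,0,1.79],[0,0,0],1],[[-0.89,0,1.79],[0,0,0],1],[[-0.89,0,1.79],[0,0,0],1],[[-0.89,0,1.79],[0,0,0],1],[[-0.89,0,1.79],[0,0,0],1],[[-0.89,0,1.79],[0,0,0],1],[[-0.89,0,1.79],[0,0,0],1],[[-0.89,0,1.79],[0,0,0],1],[[-0.89,0,1.79],[0,0,0],1],[[-0.89,0,1.79],[0,0,0],1],[[-0.89,0,1.79],[0,0,0],1],[[-0.89,0,1.79],[0,0,0],1],[[-0.89,0,1.79],[0,0,0],1],[[-0.67,0,1.34],[0,0,0],1],[[-0.44,0,0.9],[0,0,0],1],[[-0.22,0,0.45],[0,0,0],1],[[0,0,0],[0,0,0],1]]'; python3 -c "
from h import *
s=bot.capture('scene'); cv2.imwrite('pics/s23.png',s['img'][:,:,::-1])"
```

```text
time_s: 44.67
position: [0.4757, 0.2855, 0.3014]
tcp_rot: [[-0.995, 0.002, -0.096], [0.096, 0.001, -0.995], [-0.002, -1.0, -0.001]]
force: [-0.1, 0.9, -6.2]
opening: 0.16
time_s: 46.33
position: [0.5898, -0.0145, 0.2997]
tcp_rot: [[-0.995, -0.001, -0.097], [0.097, 0.0, -0.995], [0.001, -1.0, -0.0]]
force: [-0.6, 0.5, -4.9]
opening: 0.159
```

View pics/s23.png

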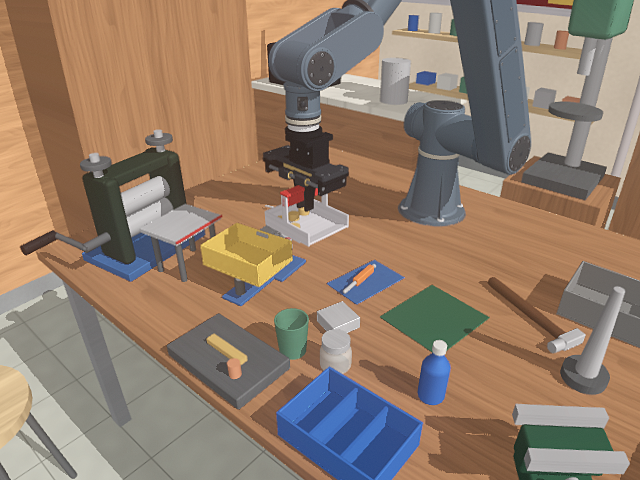

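```bash
python3 -m pendant '[[[0,0,0],[0,-0.03,0],1],[[0,0,0],[0,-0.064,0],1],[[0,0,0],[0,-0.064,0],1],[[0,0,0],[0,-0.064,0],1],[[0,0,0],[0,-0.031,0],1],[[-0.1,0,0.5],[0,0,0],1],[[-0.2,0,1],[0,0,0],1],[[-0.31,0,1.49],[0,0,0],1],[[-0.41,0,1.98],[0,0,0],1],[[-0.41,0,1.98],[0,0,0],1],[[-0.41,0,1.98],[0,0,0],1],[[-0.41,0,1.98],[0,0,0],1],[[-0.41,0,1.98],[0,0,0],1],[[-0.41,0,1.98],[0,0,0],1],[[-0.41,0,1.98],[0,0,0],1],[[-0.41,0,1.98],[0,0,0],1],[[-0.41,0,1.98],[0,0,0],1],[[-0.41,0,1.98],[0,0,0],1],[[-0.31,0,1.49],[0,0,0],1],[[-0.2,0,1],[0,0,0],1]]'; python3 -m pendant '[[[-0.1,0,0.5],[0,0,0],1],[[0,0,0],[0,0,0],1],[[0,0,0],[0,0,0],1],[[0,0,0],[0,0,0],1]]'; python3 st.py; python3 -c "
from h import *
s=bot.capture('scene'); crop(s,80,100,340,300,3,'s24.png'); t=bot.capture('top'); crop(t,330,60,640,280,2.5,'t24.png')"
```

```text
time_s: 48.05
position: [0.681, -0.2587, 0.2996]
tcp_rot: [[-0.988, 0.0, 0.153], [-0.153, -0.002, -0.988], [-0.0, -1.0, 0.002]]
force: [-0.9, 0.3, -5.4]
opening: 0.16
time_s: 48.38
position: [0.6821, -0.2587, 0.3001]
tcp_rot: [[-0.988, -0.001, 0.157], [-0.157, 0.001, -0.988], [0.001, -1.0, -0.001]]
force: [-0.1, -0.2, -6.1]
opening: 0.162
t 48.3833 tcp [ 0.6821 -0.2587  0.3001] yawx -170.98 y [-0.001  0.001 -1.   ] j [-29.5  38.4  64.6   0.   77.1  51.4] F [-0.1 -0.2 -6.1] open 0.16163835049697936
```

View pics/s24.png

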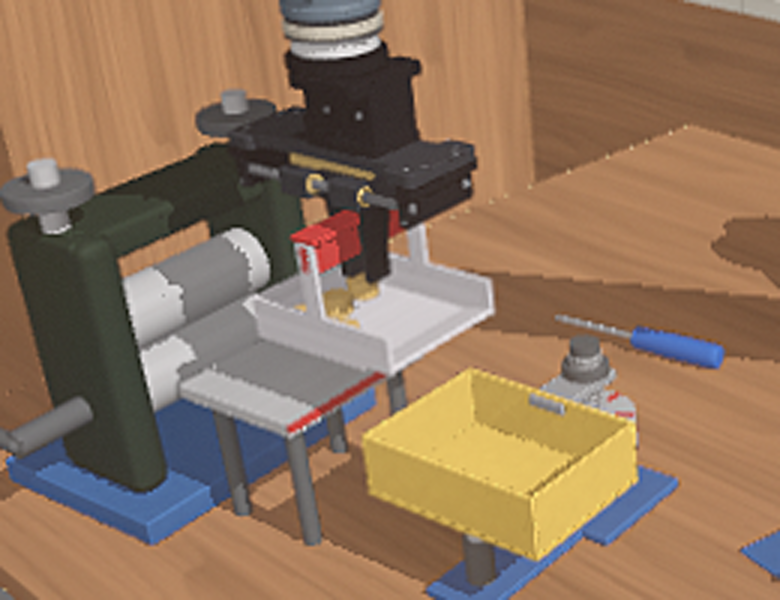

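View pics/t24.png

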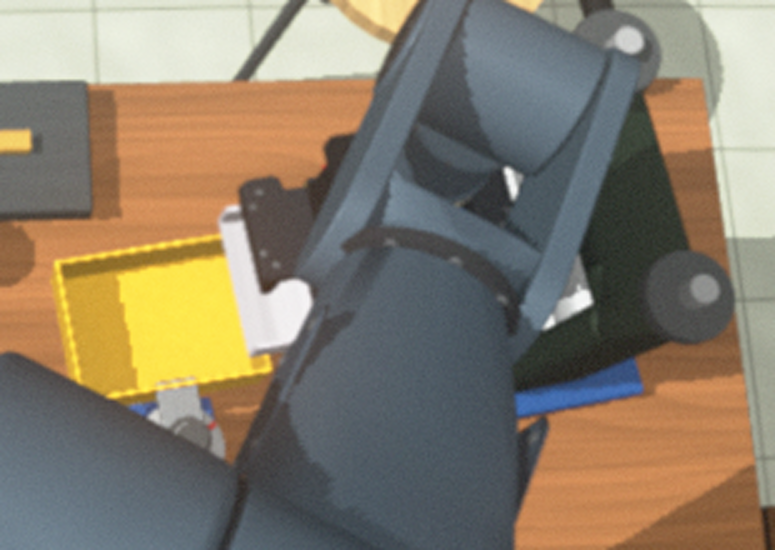

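```bash
python3 - <<'E'
from h import *
t=bot.capture("top");s=bot.capture("scene")
b=np.array([.6633,-.1347]);ax=np.array([.988,.156]);ay=np.array([-.156,.988])
for z in(.19,.22):
  a=plane(t,[(330+220/2.5,60+208/2.5),(330+255/2.5,60+352/2.5)],z)[:,:2]-b
  print(z,a@ax,a@ay)
S=lambda u,v:(80+u/3,100+v/3)
print(proj(s,[[*(b+ax*x+ay*-.055),.193] for x in(-.06,.06)]), S(388,370),S(492,312))
st=bot.read_state();p=st["position"]
d=p[:2]-b; print(d@ax,d@ay)
E
```

```text
0.19 [ 0.06837462 -0.05792361] [-0.0552063  -0.05692945]
0.22 [ 0.05851777 -0.06371209] [-0.04671774 -0.04838539]
[[242.51312841 203.22818182]
 [208.30554025 223.65661182]] (209.33333333333334, 223.33333333333331) (244.0, 204.0)
-0.0004559023488785987 -0.12556640103056782
```

```bash
python3 -m pendant '[[[0,0.6,0],[0,0,0],1],[[0,1,0],[0,0,0],1],[[0,1.2,0],[0,0,0],1],[[0,0.7,0],[0,0,0],1],[[0,0.2,0],[0,0,0],1],[[0,0,0],[0,0,0],1],[[0,-0.35,-0.55],[0.05,0,0],1],[[0,-0.35,-0.55],[0.05,0,0],1],[[0,-0.35,-0.55],[0.05,0,0],1],[[0,-0.35,-0.55],[0.05,0,0],1],[[0,-0.35,-0.55],[0.05,0,0],1],[[0,-0.35,-0.55],[0.05,0,0],1],[[0,0,0],[0,0,0],1]]'; python3 st.py; python3 -c "
from h import *
s=bot.capture('scene'); crop(s,80,100,340,300,3,'s25.png')"
```

```text
time_s: 49.67
position: [0.6769, -0.222, 0.2805]
tcp_rot: [[-0.987, 0.047, 0.151], [-0.158, -0.291, -0.944], [-0.001, -0.956, 0.295]]
force: [0.9, -0.3, -6.5]
opening: 0.164
t 49.6667 tcp [ 0.6769 -0.222   0.2805] yawx -170.89 y [ 0.047 -0.291 -0.956] j [-22.3  36.1  74.2 -16.6  61.5  65.5] F [ 0.9 -0.3 -6.5] open 0.16444394784495478
```

View pics/s25.png

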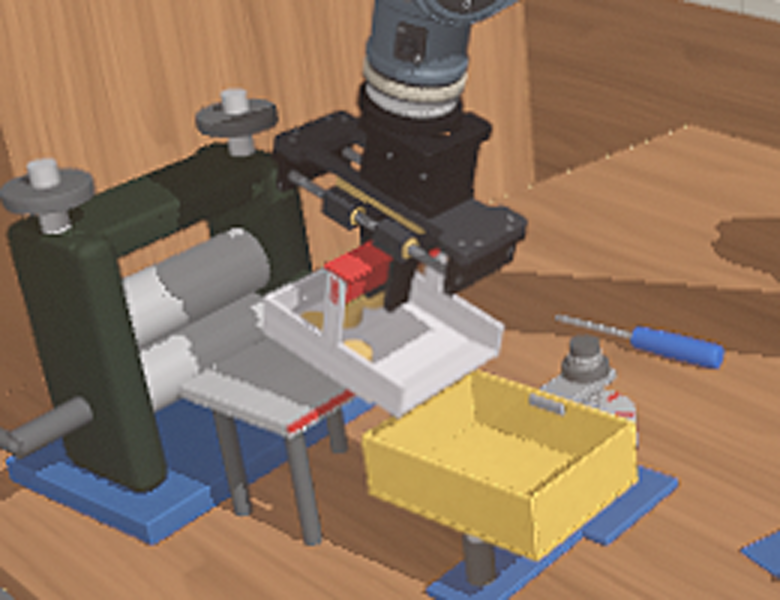

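```bash
python3 -m pendant '[[[0,-0.35,-0.55],[0.05,0,0],1],[[0,-0.35,-0.55],[0.05,0,0],1],[[0,-0.35,-0.55],[0.05,0,0],1],[[0,-0.35,-0.55],[0.05,0,0],1],[[0,-0.35,-0.55],[0.05,0,0],1],[[0,0,0],[0,0,0],1],[[0,0,0],[0,0,0],1],[[0,0,0],[0,0,0],1]]'; python3 st.py; python3 -c "
from h import *
s=bot.capture('scene'); crop(s,80,100,340,300,3,'s26.png')"
```

```text
time_s: 50.38
position: [0.6727, -0.1944, 0.2862]
tcp_rot: [[-0.988, 0.083, 0.131], [-0.155, -0.516, -0.842], [-0.002, -0.853, 0.522]]
force: [-0.0, -0.2, -3.7]
opening: 0.156
t 50.3833 tcp [ 0.6727 -0.1944  0.2862] yawx -171.07 y [ 0.083 -0.516 -0.853] j [-16.1  35.3  79.4 -34.7  56.1  82.5] F [-0.  -0.2 -3.7] open 0.15598849422645839
```

View pics/s26.png

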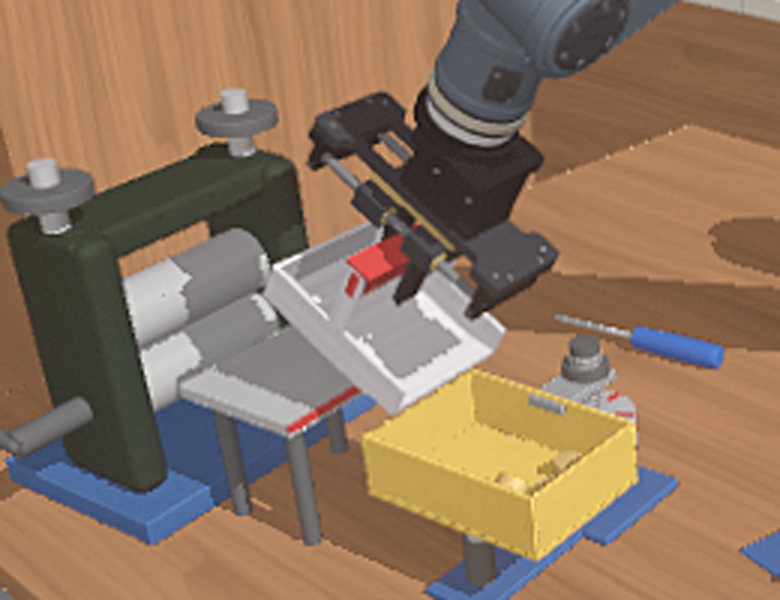

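```bash
python3 -m pendant '[[[0,-0.35,-0.55],[0.05,0,0],1],[[0,-0.35,-0.55],[0.05,0,0],1],[[0,-0.35,-0.55],[0.05,0,0],1],[[0,-0.35,-0.55],[0.05,0,0],1],[[0,-0.35,-0.55],[0.05,0,0],1],[[0,-0.35,-0.55],[0.05,0,0],1],[[0,-0.35,-0.55],[0.05,0,0],1],[[0,0,0],[0,0,0],1],[[0,0,0],[0,0,0],1],[[0,0,0],[0,0,0],1],[[0,0,0],[0,0,0],1]]'; python3 st.py; python3 -c "
from h import *
s=bot.capture('scene'); crop(s,140,130,300,290,4,'s27.png');t=bot.capture('top'); crop(t,330,120,490,260,4,'t27.png')"
```

```text
time_s: 51.35
position: [0.6654, -0.15, 0.2802]
tcp_rot: [[-0.988, 0.122, 0.095], [-0.155, -0.773, -0.615], [-0.002, -0.622, 0.783]]
force: [0.6, 0.3, -3.6]
opening: 0.156
t 51.35 tcp [ 0.6654 -0.15    0.2802] yawx -171.09 y [ 0.122 -0.773 -0.622] j [ -7.1  38.1  85.2 -62.   58.5 109.7] F [ 0.6  0.3 -3.6] open 0.15606391778574827
```

View pics/s27.png

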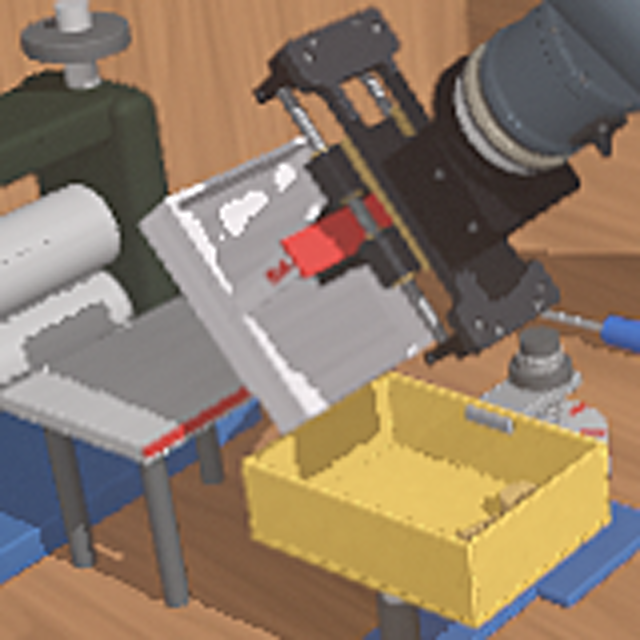

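View pics/t27.png

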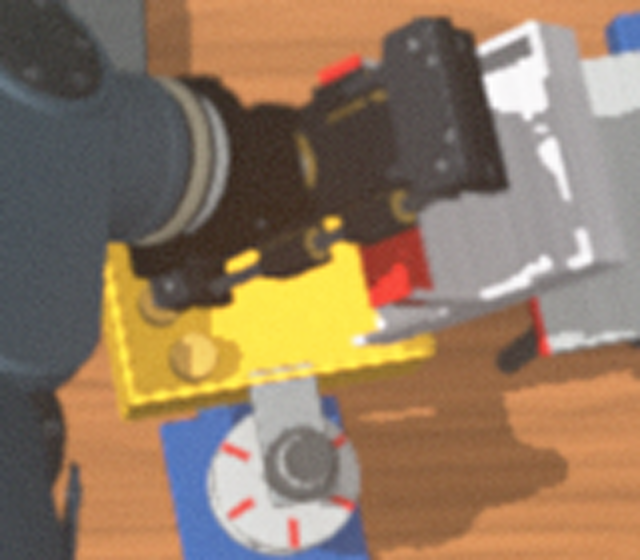

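```bash
python3 -m pendant '[[[0,-0.75,1],[0,0,0],1],[[0,-0.8,1],[0,0,0],1],[[0,0.38,0.53],[-0.05,0,0],1],[[0,0.38,0.53],[-0.05,0,0],1],[[0,0.38,0.53],[-0.05,0,0],1],[[0,0.38,0.53],[-0.05,0,0],1],[[0,0.38,0.53],[-0.05,0,0],1],[[0,0.38,0.53],[-0.05,0,0],1],[[0,0.38,0.53],[-0.05,0,0],1],[[0,0.38,0.53],[-0.05,0,0],1],[[0,0.38,0.53],[-0.05,0,0],1],[[0,0.38,0.53],[-0.05,0,0],1],[[0,0.38,0.53],[-0.05,0,0],1],[[0,0.38,0.53],[-0.05,0,0],1],[[0,0.38,0.53],[-0.05,0,0],1],[[0,0.38,0.53],[-0.05,0,0],1],[[0,0.38,0.53],[-0.05,0,0],1],[[0,0.38,0.53],[-0.05,0,0],1],[[0,0.38,0.53],[-0.05,0,0],1],[[0,0.38,0.53],[-0.05,0,0],1]]'; python3 -m pendant '[[[0,-1,0],[0,0,0],1],[[0,-1.5,0],[0,0,0],1],[[0,-1,0],[0,0,0],1],[[0,0,0],[0,0,0],1],[[0,0,0],[0,0,0],1]]'; python3 st.py; python3 -c "
from h import *
s=bot.capture('scene'); crop(s,120,130,320,290,4,'s28.png');t=bot.capture('top'); crop(t,330,120,490,260,4,'t28.png')"
```

```text
time_s: 53.12
position: [0.682, -0.2613, 0.2885]
tcp_rot: [[-0.988, -0.001, 0.156], [-0.156, 0.001, -0.988], [0.001, -1.0, -0.001]]
force: [0.8, -0.3, -3.6]
opening: 0.161
time_s: 53.53
position: [0.6828, -0.2598, 0.325]
tcp_rot: [[-0.988, 0.002, 0.157], [-0.157, -0.002, -0.988], [-0.002, -1.0, 0.003]]
force: [-1.2, -0.0, -3.6]
opening: 0.161
t 53.5333 tcp [ 0.6828 -0.2598  0.325 ] yawx -170.98 y [ 0.002 -0.002 -1.   ] j [-29.6  37.3  62.9  -0.1  79.6  51.4] F [-1.2 -0.  -3.6] open 0.1606055250067622
```

View pics/s28.png

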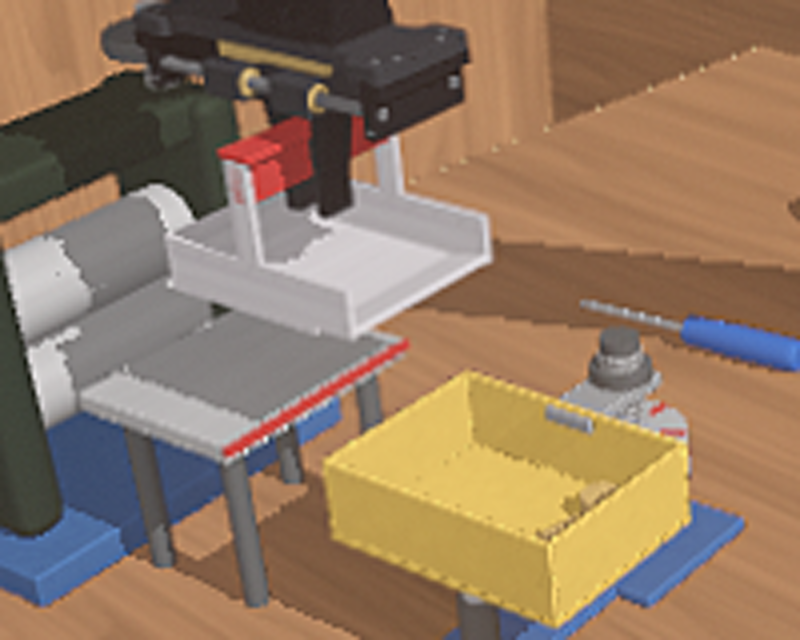

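View pics/t28.png

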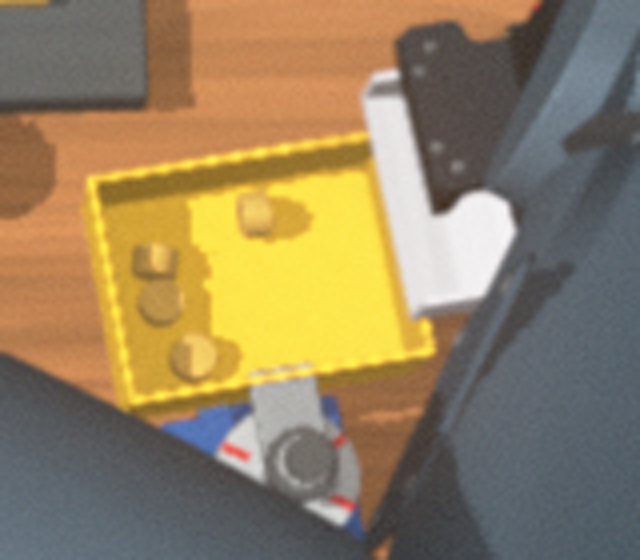

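```bash
python3 -m pendant '[[[0.34,0,-1.55],[0,0,0],1],[[0.68,0,-3.1],[0,0,0],1],[[0.68,0,-3.1],[0,0,0],1],[[0.68,0,-3.1],[0,0,0],1],[[0.68,0,-3.1],[0,0,0],1],[[0.68,0,-3.1],[0,0,0],1],[[0.68,0,-3.1],[0,0,0],1],[[0.68,0,-3.1],[0,0,0],1],[[0.68,0,-3.1],[0,0,0],1],[[0.68,0,-3.1],[0,0,0],1],[[0.68,0,-3.1],[0,0,0],1],[[0.68,0,-3.1],[0,0,0],1],[[0.68,0,-3.1],[0,0,0],1],[[0.68,0,-3.1],[0,0,0],1],[[0.68,0,-3.1],[0,0,0],1],[[0.68,0,-3.1],[0,0,0],1],[[0.68,0,-3.1],[0,0,0],1],[[0.68,0,-3.1],[0,0,0],1],[[0.34,0,-1.55],[0,0,0],1]]'; python3 -m pendant '[[[0,0,0],[0,0.063,0],1],[[0,0,0],[0,0.063,0],1],[[0,0,0],[0,0.063,0],1],[[0,0,0],[0,0.063,0],1],[[0,0,0],[0,0,0],1],[[0,0,0],[0,0,0],1]]'; python3 st.py; python3 -c "
from h import *
s=bot.capture('scene'); cv2.imwrite('pics/s29.png',s['img'][:,:,::-1]);t=bot.capture('top'); cv2.imwrite('pics/t29.png',t['img'][:,:,::-1])"
```

```text
time_s: 55.22
position: [0.4719, 0.2751, 0.3225]
tcp_rot: [[-0.987, -0.002, 0.159], [-0.159, 0.001, -0.987], [0.002, -1.0, -0.001]]
force: [-0.2, 0.2, -2.9]
opening: 0.157
time_s: 55.72
position: [0.474, 0.2721, 0.3226]
tcp_rot: [[-0.996, -0.001, -0.093], [0.093, -0.001, -0.996], [0.001, -1.0, 0.001]]
force: [0.2, -0.4, -4.7]
opening: 0.16
t 55.7167 tcp [0.474  0.2721 0.3226] yawx 174.67 y [-0.001 -0.001 -1.   ] j [ 18.1  22.1  91.3  -0.   66.6 113.5] F [ 0.2 -0.4 -4.7] open 0.15974117817990577
```

View pics/s29.png

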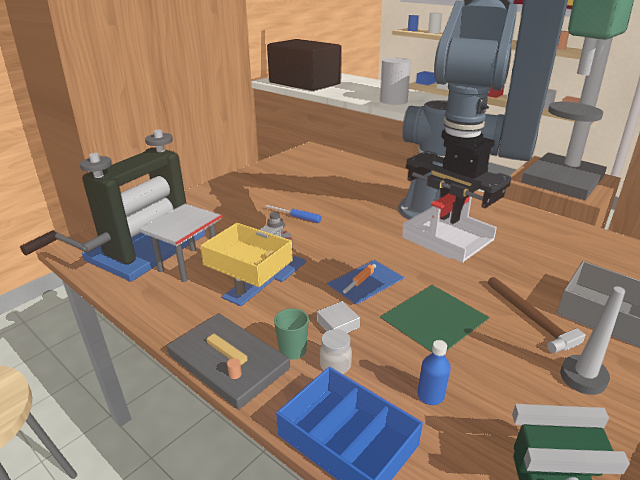

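View pics/t29.png

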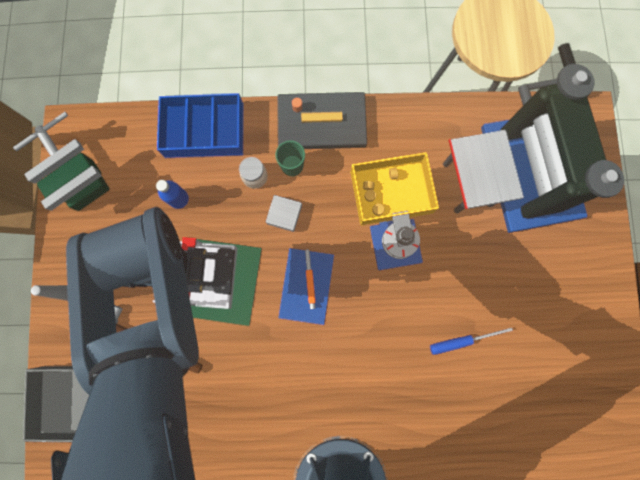

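```bash
python3 -m pendant '[[[0,1.5,0],[0,0,0],1],[[0,3,0],[0,0,0],1],[[0,3,0],[0,0,0],1],[[0,3,0],[0,0,0],1],[[0,3,0],[0,0,0],1],[[0,3,0],[0,0,0],1],[[0,2,0],[0,0,0],1],[[0,1,0],[0,0,0],1],[[0,0,0],[0,0,0],1],[[0,0,0],[0,0,0],1]]'; python3 -m pendant '[[[0,0.3,0],[0,0,0],1],[[0,0.3,0],[0,0,0],1],[[0,0.15,0],[0,0,0],1],[[0,0,0],[0,0,0],1],[[0,0,0],[0,0,0],1]]'; python3 st.py
```

```text
time_s: 56.65
position: [0.475, 0.2722, 0.1281]
tcp_rot: [[-0.996, 0.0, -0.095], [0.095, 0.0, -0.996], [-0.0, -1.0, -0.0]]
force: [-0.2, -0.1, -2.4]
opening: 0.162
time_s: 57.07
position: [0.4746, 0.2722, 0.1209]
tcp_rot: [[-0.995, 0.001, -0.095], [0.095, 0.0, -0.995], [-0.001, -1.0, -0.0]]
force: [-0.8, 0.7, -3.6]
opening: 0.158
t 57.0667 tcp [0.4746 0.2722 0.1209] yawx 174.55 y [ 0.001  0.    -1.   ] j [ 18.1  39.2 100.9  -0.   39.9 113.6] F [-0.8  0.7 -3.6] open 0.15841366308124832
```

```bash
python3 -m pendant '[[[0,0.15,0],[0,0,0],1],[[0,0.1,0],[0,0,0],1],[[0,0,0],[0,0,0],1],[[0,0,0],[0,0,0],1]]'; python3 -m pendant '[[[0,0,0],[0,0,0],0.5],[[0,0,0],[0,0,0],0.4],[[0,0,0],[0,0,0],0.3],[[0,0,0],[0,0,0],0.2],[[0,0,0],[0,0,0],0.1],[[0,0,0],[0,0,0],0],[[0,0,0],[0,0,0],0],[[0,0,0],[0,0,0],0],[[0,0,0],[0,0,0],0],[[0,0,0],[0,0,0],0],[[0,0,0],[0,0,0],0],[[0,0,0],[0,0,0],0],[[0,0,0],[0,0,0],0]]'; python3 st.py
```

```text
time_s: 57.4
position: [0.4745, 0.2721, 0.118]
tcp_rot: [[-0.995, 0.0, -0.095], [0.095, -0.0, -0.995], [-0.0, -1.0, 0.0]]
force: [0.7, -0.1, -4.3]
opening: 0.158
time_s: 58.48
position: [0.4745, 0.2721, 0.118]
tcp_rot: [[-0.995, 0.0, -0.095], [0.095, 0.0, -0.995], [-0.0, -1.0, -0.0]]
force: [-0.0, -0.1, -4.0]
opening: 0.984
t 58.4833 tcp [0.4745 0.2721 0.118 ] yawx 174.54 y [ 0.  0. -1.] j [ 18.1  39.5 100.9   0.   39.6 113.6] F [-0.  -0.1 -4. ] open 0.9836964898590098
```

```bash
python3 -c "
from h import *
s=bot.capture('scene'); crop(s,360,190,520,350,4,'s30.png'); print(bot.read_state()['force'])"
```

```text
[ 0.4821926  -0.30201038 -3.92979102]
```

View pics/s30.png

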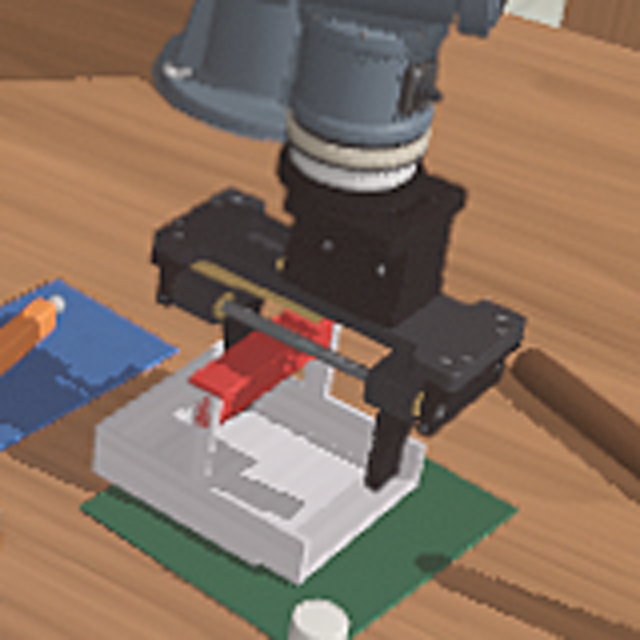

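```bash
python3 -m pendant '[[[0,0.2,0],[0,0,0],0],[[0,0.2,0],[0,0,0],0],[[0,0,0],[0,0,0],0],[[0,0,0],[0,0,0],0]]'; python3 -c "
from h import *
s=bot.capture('scene'); crop(s,360,190,520,350,4,'s31.png'); print(bot.read_state()['force'])"
```

```text
time_s: 58.87
position: [0.4746, 0.2721, 0.114]
tcp_rot: [[-0.995, 0.0, -0.095], [0.095, 0.0, -0.995], [-0.0, -1.0, -0.0]]
force: [0.3, -0.5, -0.7]
opening: 0.999
[-0.66272611 -0.6447786  -0.94719374]
```

View pics/s31.png

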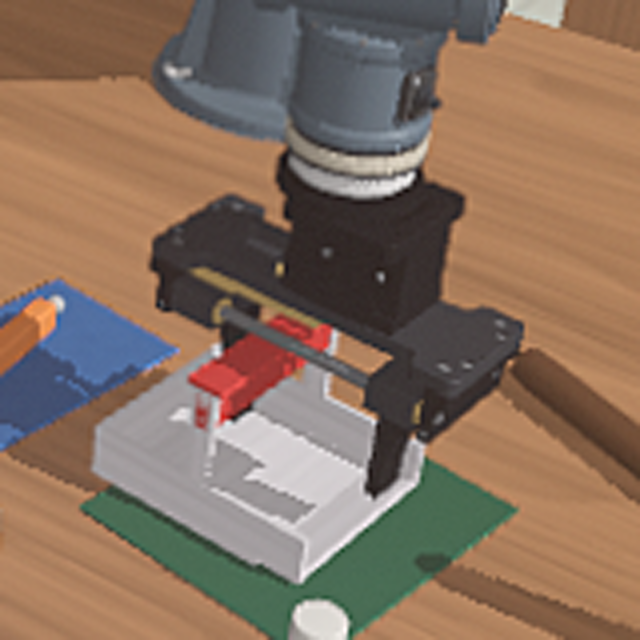

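```bash
python3 -m pendant '[[[0,0,-0.3],[0,0,0],0],[[0,0,-0.5],[0,0,0],0],[[0,0,-0.5],[0,0,0],0],[[0,0,-0.5],[0,0,0],0],[[0,0,-0.5],[0,0,0],0],[[0,0,-0.5],[0,0,0],0],[[0,0,-0.3],[0,0,0],0],[[0,0,0],[0,0,0],0],[[0,0,1],[0,0,0],0],[[0,0,1],[0,0,0],0],[[0,0,1],[0,0,0],0],[[0,0,0],[0,0,0],0],[[0,0,0],[0,0,0],0]]'; python3 -c "
from h import *
s=bot.capture('scene'); crop(s,360,190,520,350,4,'s32.png'); print(bot.read_state()['force'])"
```

```text
time_s: 60.0
position: [0.4745, 0.2719, 0.1139]
tcp_rot: [[-0.995, -0.001, -0.097], [0.097, -0.0, -0.995], [0.001, -1.0, 0.0]]
force: [-0.2, 0.7, 0.4]
opening: 1.003
[ 1.30967865 -0.77400184 -0.67614403]
```

View pics/s32.png

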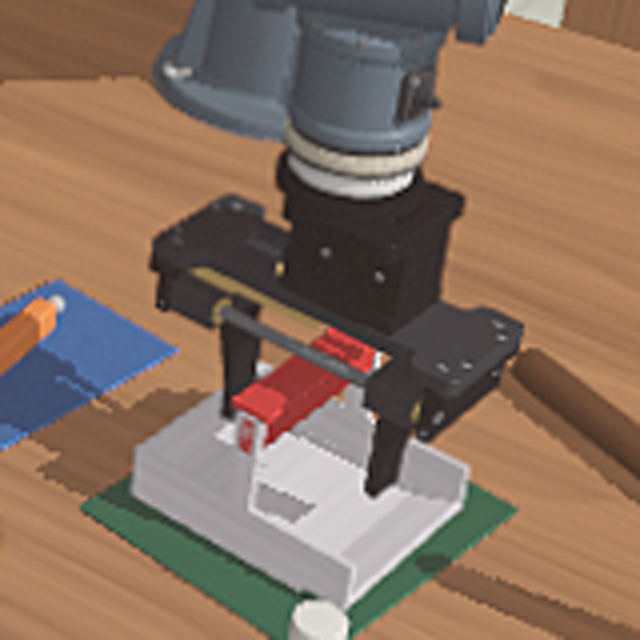

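```bash
python3 -m pendant '[[[0,-1,0],[0,0,0],0],[[0,-2,0],[0,0,0],0],[[0,-3,0],[0,0,0],0],[[0,-3,0],[0,0,0],0],[[0,-3,0],[0,0,0],0],[[0,-3,0],[0,0,0],0],[[0,-3,0],[0,0,0],0],[[-0,0,-3],[0,0,0],0],[[0,0,-3],[0,0,0],0],[[0,0,-3],[0,0,0],0],[[0,0,-3],[0,0,0],0],[[0,0,-3],[0,0,0],0],[[0,0,-3],[0,0,0],0],[[0,0,-3],[0,0,0],0],[[0,0,0],[0,0,0],0],[[0,0,0],[0,0,0],0],[[0,0,0],[0,0,0],0]]'; python3 -c "
from h import *
s=bot.capture('scene'); cv2.imwrite('pics/s33.png',s['img'][:,:,::-1]);t=bot.capture('top'); crop(t,170,210,350,340,4,'t33.png');crop(t,340,120,540,280,4,'t33b.png');crop(s,140,180,300,300,5,'s33b.png')"; python3 st.py
```

```text
time_s: 61.47
position: [0.4939, 0.4818, 0.2941]
tcp_rot: [[-0.996, -0.001, -0.094], [0.094, -0.001, -0.996], [0.0, -1.0, 0.001]]
force: [0.0, -0.2, 0.1]
opening: 0.993
t 61.5667 tcp [0.4943 0.481  0.2942] yawx 174.5 y [-0.001 -0.001 -1.   ] j [ 35.   35.3  71.7  -0.   73.  130.5] F [0.3 0.2 0.3] open 1.0024240455990905
```

View pics/s33.png

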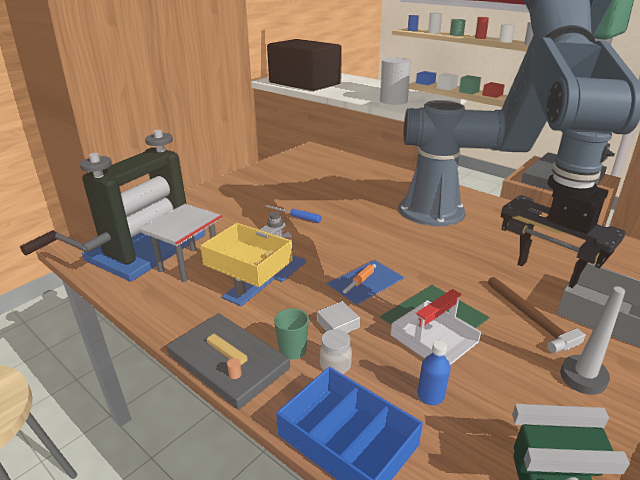

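View pics/t33.png

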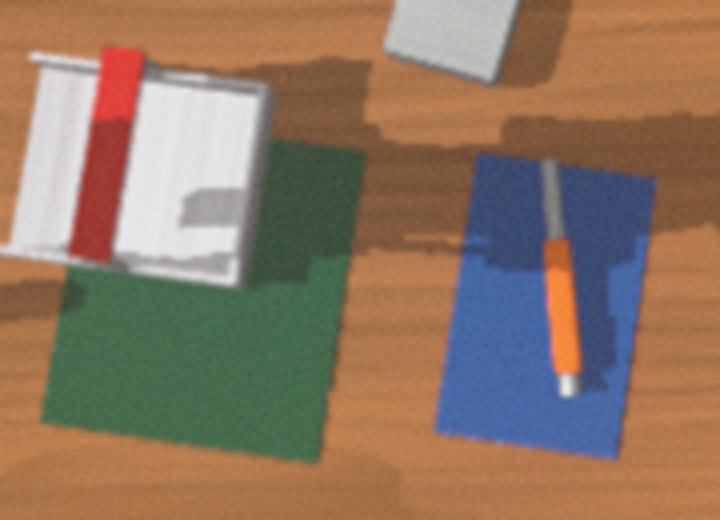

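View pics/t33b.png

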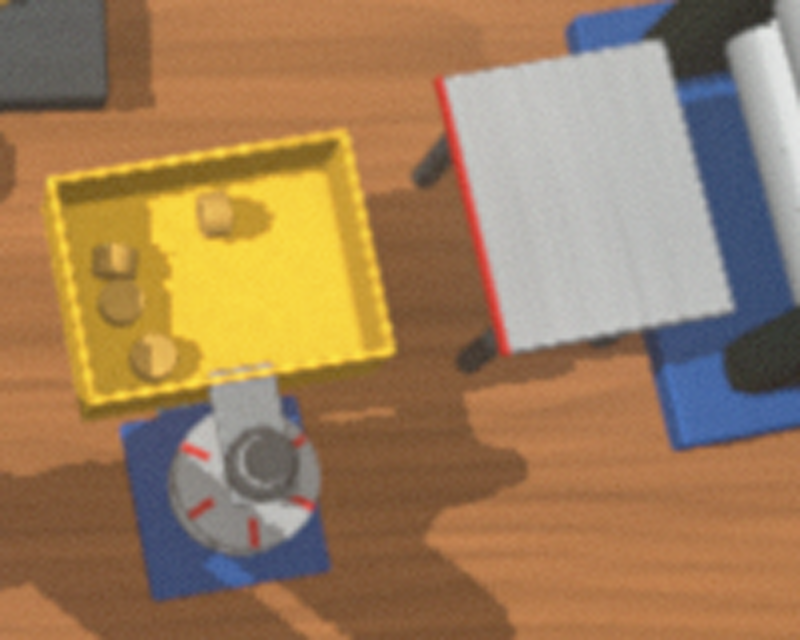

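View pics/s33b.png

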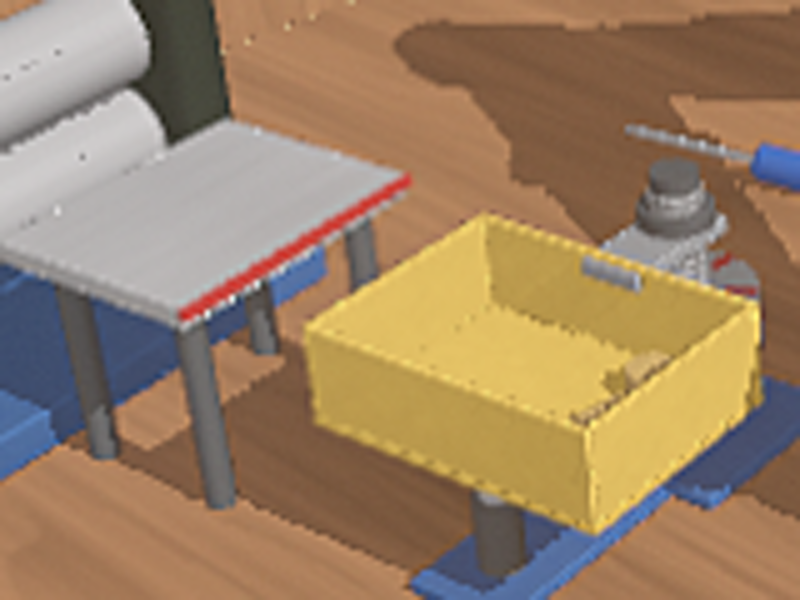

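```bash
python3 - <<'E'
from h import *
t=bot.capture("top"); s=bot.capture("scene")
TT=lambda u,v:(170+u/4-.4,210+v/4-.4)
a=plane(t,[TT(104,48),TT(146,52),TT(112,260),TT(70,256)],.097);m=a.mean(0);d=(a[0]+a[1]-a[2]-a[3])[:2];print(a.round(4),m,"handle dir",np.degrees(np.arctan2(d[1],d[0])))
b=plane(t,[TT(568,397),TT(548,158),TT(556,240),TT(566,374)],.013);print("bar",b,"mid",b[3]+(b[2]-b[3])*45/80)
print("mat c",plane(t,[TT(478,152),TT(656,178),TT(618,458),TT(437,432)],.003).mean(0))
c=plane(s,[(438.5,347)],.125);print("bottle",c)
crop(s,370,270,510,410,5,'s34.png')
E
```

```text
[[0.6026 0.3103 0.097 ]
 [0.5997 0.2864 0.097 ]
 [0.4832 0.3041 0.097 ]
 [0.4859 0.3276 0.097 ]] [0.54282481 0.30711609 0.097     ] handle dir -8.527140996874964
bar [[0.40309879 0.05541499 0.013     ]
 [0.54533342 0.06421474 0.013     ]
 [0.49596011 0.06047609 0.013     ]
 [0.41658263 0.05629069 0.013     ]] mid [0.46123246 0.05864498 0.013     ]
mat c [0.45882128 0.06673717 0.003     ]
bottle [[0.68253656 0.37938368 0.125     ]]
```

View pics/s34.png

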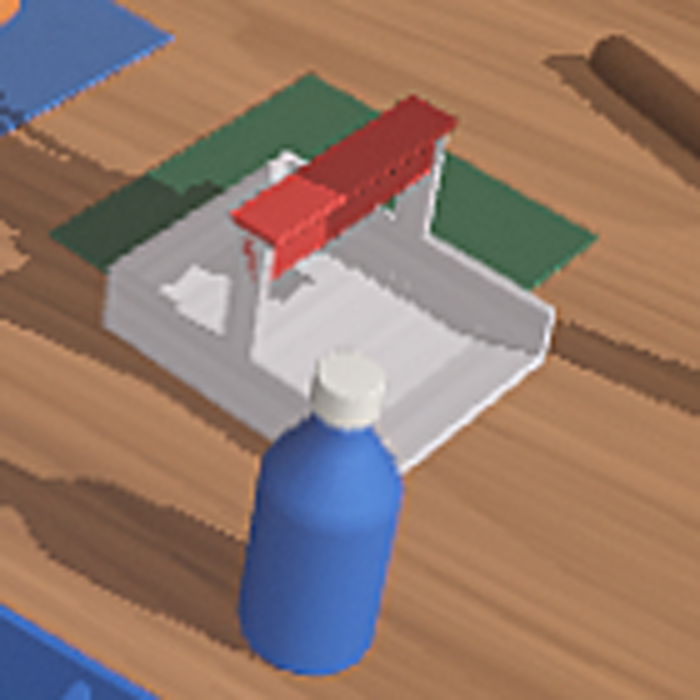

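```bash
python3 -m pendant '[[[-1.08,0,2.81],[0,0,0],0],[[-1.08,0,2.81],[0,0,0],0],[[-1.08,0,2.81],[0,0,0],0],[[-1.08,0,2.81],[0,0,0],0],[[-1.08,0,2.81],[0,0,0],0],[[-1.08,0,2.81],[0,0,0],0],[[0,0,0],[0,0.052,0],0],[[0,0,0],[0,0,0],0],[[0,3,0],[0,0,0],0],[[0,3,0],[0,0,0],0],[[0,3,0],[0,0,0],0],[[0,0,0],[0,0,0],0],[[0,0,0],[0,0,0],0]]'; python3 -c "
from h import *
s=bot.capture('scene'); crop(s,370,200,510,340,5,'s35.png')"; python3 st.py
```

```text
time_s: 62.75
position: [0.5419, 0.3081, 0.2028]
tcp_rot: [[-0.989, -0.004, -0.146], [0.146, -0.001, -0.989], [0.004, -1.0, 0.002]]
force: [0.5, -0.1, 1.2]
opening: 0.999
t 62.8 tcp [0.5432 0.3086 0.2046] yawx 171.62 y [ 0.  0. -1.] j [ 19.4  36.2  86.6   0.   57.1 117.7] F [ 0.4  0.2 -0.1] open 1.0008451397191385
```

View pics/s35.png

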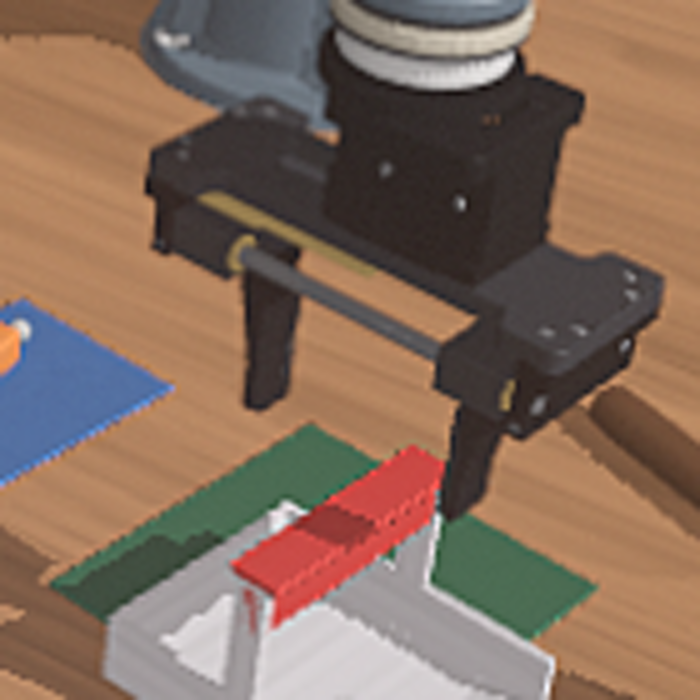

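Well centred over the handle. Down 9.2 cm, then close.

```bash
python3 -m pendant '[[[0,2.5,0],[0,0,0],0],[[0,2.5,0],[0,0,0],0],[[0,2.5,0],[0,0,0],0],[[0,1.5,0],[0,0,0],0],[[0,0.2,0],[0,0,0],0],[[0,0,0],[0,0,0],0],[[0,0,0],[0,0,0],0]]'; python3 -m pendant '[[[0,0,0],[0,0,0],1],[[0,0,0],[0,0,0],1],[[0,0,0],[0,0,0],1],[[0,0,0],[0,0,0],1],[[0,0,0],[0,0,0],1],[[0,0,0],[0,0,0],1],[[0,0,0],[0,0,0],1],[[0,0,0],[0,0,0],1],[[0,0,0],[0,0,0],1],[[0,0,0],[0,0,0],1],[[0,0,0],[0,0,0],1],[[0,0,0],[0,0,0],1],[[0,0,0],[0,0,0],1],[[0,0,0],[0,0,0],1],[[0,0,0],[0,0,0],1],[[0,0,0],[0,0,0],1],[[0,0,0],[0,0,0],1],[[0,0,0],[0,0,0],1]]';python3 -m pendant '[[[0,-0.4,0],[0,0,0],1],[[0,-0.8,0],[0,0,0],1],[[0,-1.5,0],[0,0,0],1],[[0,-1.5,0],[0,0,0],1],[[0,-0.8,0],[0,0,0],1],[[0,0,0],[0,0,0],1],[[0,0,0],[0,0,0],1]]'; python3 -c "
from h import *
s=bot.capture('scene'); crop(s,370,200,510,340,5,'s36.png')"; python3 st.py
```

```text
time_s: 63.38
position: [0.5445, 0.3089, 0.1142]
tcp_rot: [[-0.989, 0.004, -0.146], [0.146, 0.002, -0.989], [-0.004, -1.0, -0.002]]
force: [0.9, 0.7, -0.5]
opening: 1.0
time_s: 64.88
position: [0.5429, 0.3081, 0.1118]
tcp_rot: [[-0.989, -0.0, -0.147], [0.147, -0.0, -0.989], [0.0, -1.0, 0.0]]
force: [-0.3, -0.4, -0.7]
opening: 0.16
time_s: 65.47
position: [0.5431, 0.3082, 0.1625]
tcp_rot: [[-0.989, 0.001, -0.147], [0.147, 0.0, -0.989], [-0.001, -1.0, -0.001]]
force: [-0.8, -0.4, -3.5]
opening: 0.158
t 65.5167 tcp [0.5425 0.308  0.1617] yawx 171.57 y [-0.001 -0.    -1.   ] j [ 19.3  39.5  88.2   0.   52.3 117.8] F [ 0.1 -0.4 -4. ] open 0.1593896599661736
```

View pics/s36.png

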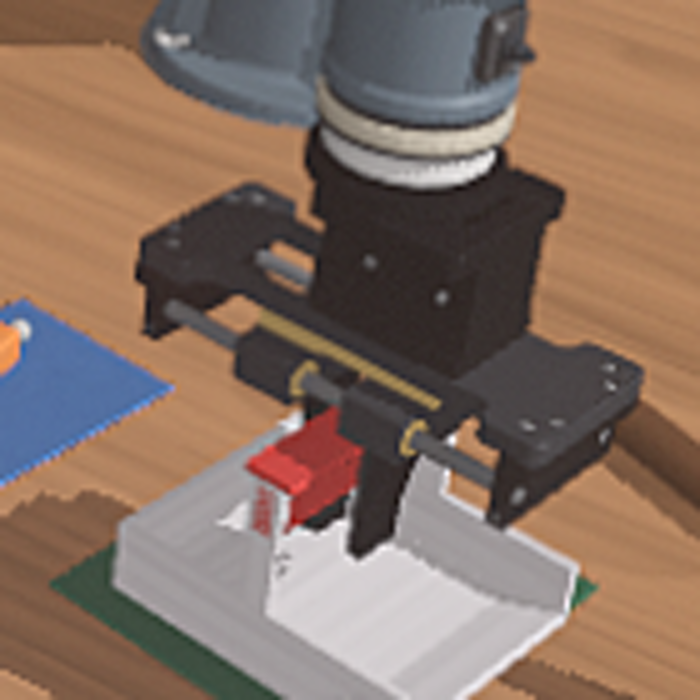

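```bash
python3 -m pendant '[[[1,0,0.7],[0,0,0],1],[[1.6,0,1.16],[0,0,0],1],[[1.6,0,1.16],[0,0,0],1],[[1.5,0,1.1],[0,0,0],1],[[0.57,0,0.42],[0,0,0],1],[[0,0,0],[0,0,0],1],[[0,1.5,0],[0,0,0],1],[[0,1.5,0],[0,0,0],1],[[0,1,0],[0,0,0],1],[[0,0.5,0],[0,0,0],1],[[0,0.2,0],[0,0,0],1],[[0,0,0],[0,0,0],1],[[0,0,0],[0,0,0],1]]'; python3 st.py
```

```text
time_s: 66.6
position: [0.4749, 0.2726, 0.1152]
tcp_rot: [[-0.989, 0.001, -0.147], [0.147, 0.0, -0.989], [-0.001, -1.0, -0.0]]
force: [0.3, 0.4, -3.2]
opening: 0.162
t 66.6 tcp [0.4749 0.2726 0.1152] yawx 171.56 y [ 0.001  0.    -1.   ] j [ 18.2  39.8 100.9   0.   39.3 116.6] F [ 0.3  0.4 -3.2] open 0.1616779989695628
```

```bash
python3 -m pendant '[[[0,0.15,0],[0,0,0],1],[[0,0.1,0],[0,0,0],1],[[0,0,0],[0,0,0],1],[[0,0,0],[0,0,0],1]]'; python3 -m pendant '[[[0,0.1,0],[0,0,0],1],[[0,0.1,0],[0,0,0],1],[[0,0,0],[0,0,0],1]]'; python3 -m pendant '[[[0,0,0],[0,0,0],0.75],[[0,0,0],[0,0,0],0.75],[[0,0,0],[0,0,0],0.75],[[0,0,0],[0,0,0],0.75],[[0,0,0],[0,0,0],0.75]]'; python3 st.py
```

```text
time_s: 66.93
position: [0.4744, 0.2724, 0.1127]
tcp_rot: [[-0.989, 0.0, -0.147], [0.147, 0.0, -0.989], [-0.0, -1.0, -0.0]]
force: [-1.2, -0.3, -3.6]
opening: 0.163
time_s: 67.18
position: [0.4745, 0.2725, 0.1118]
tcp_rot: [[-0.989, 0.001, -0.147], [0.147, 0.0, -0.989], [-0.001, -1.0, -0.0]]
force: [-1.8, -0.9, 5.5]
opening: 0.163
time_s: 67.6
position: [0.4744, 0.2724, 0.1104]
tcp_rot: [[-0.989, 0.0, -0.147], [0.147, 0.0, -0.989], [-0.0, -1.0, -0.0]]
force: [0.4, -0.5, 0.1]
opening: 0.244
t 67.6 tcp [0.4744 0.2724 0.1104] yawx 171.56 y [ 0.  0. -1.] j [ 18.2  40.2 101.1   0.   38.7 116.6] F [ 0.4 -0.5  0.1] open 0.2438979622328917
```

```bash
python3 -m pendant '[[[0,0,0],[0,0,0],0],[[0,0,0],[0,0,0],0],[[0,0,0],[0,0,0],0],[[0,0,0],[0,0,0],0],[[0,0,0],[0,0,0],0],[[0,0,0],[0,0,0],0],[[0,0,0],[0,0,0],0],[[0,0,0],[0,0,0],0],[[0,0,0],[0,0,0],0],[[0,0,0],[0,0,0],0],[[0,0,0],[0,0,0],0]]'; python3 -c "
from h import *
s=bot.capture('scene'); crop(s,370,200,510,340,5,'s37.png')"
```

```text
time_s: 68.52
position: [0.4743, 0.2724, 0.1104]
tcp_rot: [[-0.989, -0.0, -0.147], [0.147, 0.0, -0.989], [0.0, -1.0, -0.0]]
force: [0.8, -0.4, 0.0]
opening: 0.968
```

View pics/s37.png

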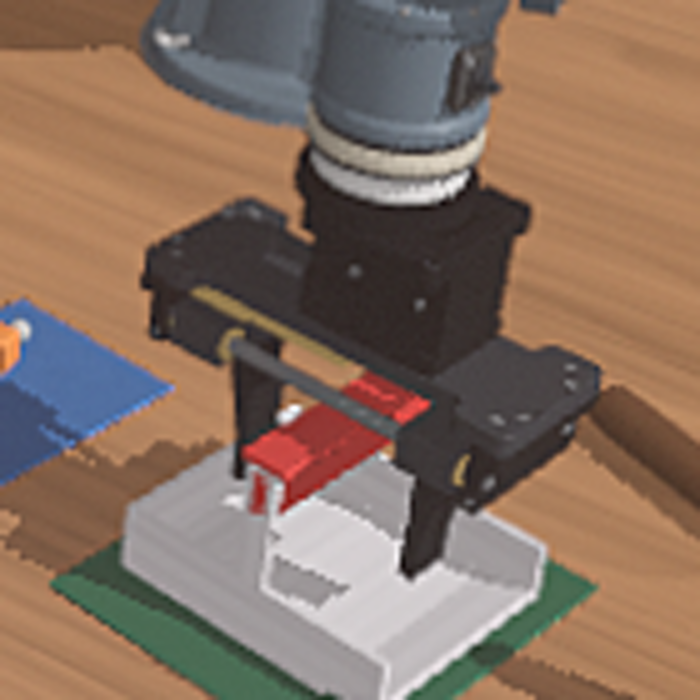

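Tray stands centred on the mat with both fingers clear. Rise and check.

```bash
python3 -m pendant '[[[0,-1,0],[0,0,0],0],[[0,-2,0],[0,0,0],0],[[0,-3,0],[0,0,0],0],[[0,-3,0],[0,0,0],0],[[0,-3,0],[0,0,0],0],[[0,-3,0],[0,0,0],0],[[0,-3,0],[0,0,0],0],[[0,-3,0],[0,0,0],0],[[0,0,-3],[0,0,0],0],[[0,0,-3],[0,0,0],0],[[0,0,-3],[0,0,0],0],[[0,0,-3],[0,0,0],0],[[0,0,-3],[0,0,0],0],[[0,0,-3],[0,0,0],0],[[0,0,-3],[0,0,0],0],[[0,0,0],[0,0,0],0],[[0,0,0],[0,0,0],0],[[0,0,0],[0,0,0],0],[[0,0,0],[0,0,0],0]]'; python3 -c "
from h import *
s=bot.capture('scene'); cv2.imwrite('pics/s38.png',s['img'][:,:,::-1]);t=bot.capture('top'); crop(t,170,210,350,340,4,'t38.png'); cv2.imwrite('pics/t38b.png',t['img'][:,:,::-1])"; python3 st.py
```

```text
time_s: 70.15
position: [0.5048, 0.479, 0.3207]
tcp_rot: [[-0.989, -0.001, -0.147], [0.147, -0.001, -0.989], [0.001, -1.0, 0.001]]
force: [0.7, -0.5, -0.1]
opening: 0.998
t 70.25 tcp [0.5051 0.4789 0.3209] yawx 171.49 y [-0. -0. -1.] j [ 34.3  34.5  69.   -0.   76.5 132.8] F [ 0.  -0.1  0.6] open 0.9966034804713205
```

View pics/s38.png

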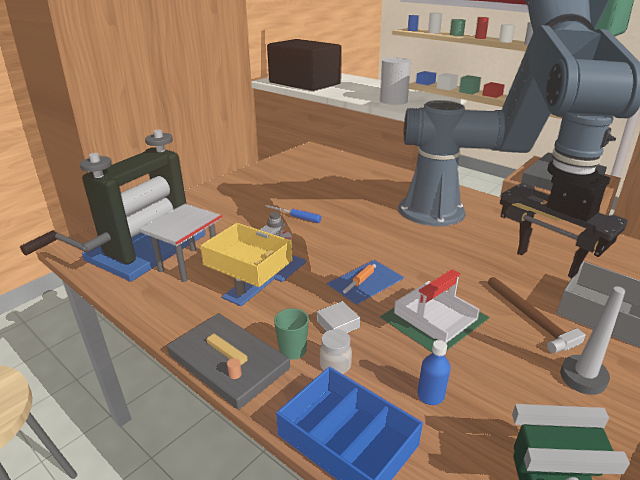

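View pics/t38.png

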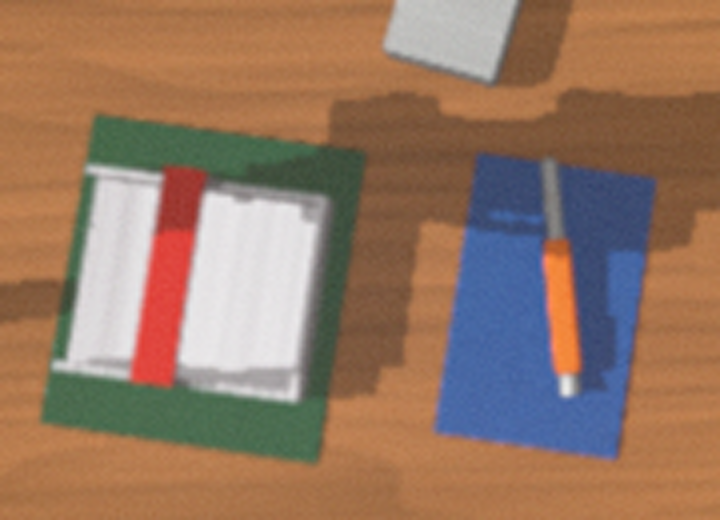

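View pics/t38b.png

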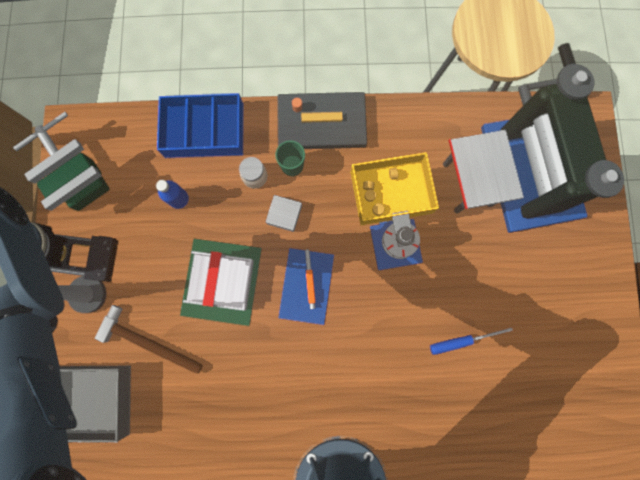

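```bash
python3 - <<'E'
from h import *
t=bot.capture("top"); s=bot.capture("scene")
T=lambda u,v:(340+u/4-.4,120+v/4-.4); S=lambda u,v:(140+u/5-.4,180+v/5-.4)
P=[tri(t,T(*a),s,S(*b)) for a,b in zip([(48,180),(346,132),(394,353),(86,413)],[(588,428),(307,327),(487,214),(761,302)])]
print(np.round(P,4),np.mean(P,0))
d=[(195,453),(200,509),(254,533),(302,503)]
q=plane(t,[T(*x) for x in d],.088)[:,:2]-[.5535,-.152]; print(np.degrees(np.arctan2(q[:,1],q[:,0]))%60)
E
```

```text
[[ 0.7151 -0.0425  0.132 ]
 [ 0.7394 -0.2091  0.1294]
 [ 0.6128 -0.2272  0.1303]
 [ 0.5854 -0.0599  0.1297]] [ 0.66317512 -0.13466236  0.13035523]
[4.83964739 2.21376744 2.20607039 1.28415162]
```

```bash
python3 -c "
from rig import bot
print(bot.hand_in(), bot.read_state()['time_s'])"
```

```text
the job is handed in; nothing more can be done
the job is handed in; nothing more can be done
```

The mill is ready and the job was handed in at about 70 s of the 210 s allowed. No verdict is given, so what follows is what my own checks showed.

- **Collar:** I turned it about 232° with the bar in four strokes, and the fingers never gripped or pushed it. The bin rim now measures about 130.4 mm from the two cameras and about 129.5 mm from the dash angles. The table top is 130 mm, so both agree within 1 mm.
- **Blanks:** the tray was tipped over the bin to about 51°. The final top view shows four blanks lying in the bin. None are left in the tray or on the bench.
- **Bar:** it lies on the blue mat, with its handle centre about 8 mm from the mat's centre.
- **Tray:** it stands empty on the green mat. In the final picture it looks central; I placed it within about 1 mm of the measured mat centre.
- **Other things on the bench:** they look unmoved in the pictures. I did not measure each one.

Three things did not go to plan:

- **First grip on the tray:** the fingers closed on the handle's flange twice, so I lowered the gripper and took the tray by the web.
- **First release:** the tray hung on one finger and was dragged about 35 mm, so I pushed it back.
- **After I backed off:** the tray was found about 7 cm aside, probably from the announced knock, though I can't rule out my retreat. I picked it up again and put it back on its mat.

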